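Fit a retaining ring to a spindle shaft with ring pliers

ROBOT

A 6-joint arm with a two-finger parallel gripper is mounted at the origin on the work surface. World frame = base frame: x ahead of the robot, y to its left, z up, the work surface at z = 0. Lengths are in mm, angles in degrees, forces in N, time in s.
With the tool pointing down it reaches from about 250 to 800 mm from the base axis. Payload 8.5 kg.
Tool frame: the origin (TCP) lies midway between the tips of the shut fingers; the grasp point (between the pads) lies r.grasp_offset behind it (r.grasp_offset is the distance from the TCP to the grasp point, in mm); z points along the fingers, y is the direction in which the jaws open and shut (so a half turn about z gives the same grasp; the last joint's range is limited). The gripper opens to 85 mm and grips with 20 to 120 N. Pads are 22 mm wide; open, the fingers measure 114 mm over their backs; the gripper's body (76 mm by 85 mm) begins 54 mm behind the grasp point. The pads swing forward as they close: fully open they stand 13 mm farther back than shut.
Start: joints at [-70.015, 13.648, -0.773, 75.585, 0, 90], TCP at [179.413, -493.346, 231.276] pointing down, gripper open.
Joint ranges: [-152.45, 152.45], [-59.26, 108.67], [-65.41, 83.53], [-104.44, 129.93], [-82.83, 76.93], [-180, 180]. Speed limits (degrees/s): [127.2, 127.2, 159.86, 180, 180, 180].

INTERFACE

Orientations are given as a 3x3 rotation matrix whose columns are the frame's x, y, z axes.
In Python, from cell import r gives the robot as it stands. The module is installed in compiled form; this text tells all that it offers.
- The arm moves only by the tool servo_tool, never from a script. Its argument "increments" is a list of rows, each a list of 7 numbers: the shift along the tool's x, y, z scaled (see below), then the turn, a rotation vector about the tool's x, y, z scaled (see below), then the opening, from -1 (shut) to 1 (fully open). In form: [[tx, ty, tz, ax, ay, az, claw], ...]. A call has 1 to 20 rows; each row shifts and turns the commanded pose from where the row before left it, along the tool's axes as they then stand; what a row does not reach is not made up. The controller multiplies each number of a shift by 0.05 m and each number of a turn by 4 degrees. A row lasts 1/8 s, in which the tool goes at most 62.5 mm and 10.7 degrees, less where a joint would pass 70% of its speed; a pose out of reach is approached as far as the arm can. A call with a number of a shift or a turn outside -1 to 1 is refused whole. A call with a gripper value outside its range is refused whole. The fingers move at their own pace and stop on an object; the grip force is fixed at half the most. Time passes only in rows, so rows that do not move let the fingers close. It gives the time, the measured TCP pose, the force and the opening at its end, in the units of the state.
- r.get_state(): the state, without advancing time (a new reading comes with each control period).
- r.grab_frame(name): name is "scene" or "top" or "wrist"; returns (picture, depth): 420x560x3 uint8, red, green, blue; 420x560 float32, mm along the optical axis (not along the pixel's ray), 0 where there is no reading.
- r.camera_info(name): a dict with "camera_matrix" (3x3 intrinsics, pixels), "R" (3x3) and "t" (3): a world point X has camera coordinates R X + t. Camera axes: x right, y down, z forward; pixel columns grow to the right and rows downward; lengths in mm; the calibration is good to about 2 mm. A picture is of the moment at which its call begins: read the wrist's pose just before it. camera_info takes no time and is no camera call; for the wrist camera it gives the pose at the moment of the call.
- r.sign_off(): hands the job in, once; it reports no verdict.
The state is a dict: "time_s": time; "joint_pos": joint angles; "dq": joint speeds; "joint_efforts": joint torques, N m; "tool_pos": TCP position; "eef_rot": TCP orientation; "force": force on the tool from outside, world axes, zero at the start; "ft_torque": the same for the moment, N m; "opening": finger opening in mm.
Only numpy, scipy, OpenCV 4.12 (cv2) and the standard library are available. Lean on these libraries where they do the work, as an engineer would, in place of code of your own. Each camera call takes 0.05 s, during which the arm holds its last target.

TASK

Take the ring pliers from their holder, pick the retaining ring off its stand by spreading its two ears with the plier tips, and bring it down over the shaft of the spindle unit, pressing gently against the sprung brass washer until the ring lies level with the shaft groove, then let it close fully into the groove. Open the ring only as far as it needs to clear the shaft, never touch it with the fingers and never press hard on the washer or the spindle. Put the pliers back upright in their holder and leave the oil bottle, the clear bin, the screwdriver and the bearing alone.

Things in the scene. Friction and masses are not known exactly. Their poses are not given: they have to be found in the camera images.
- pliers: Ring pliers, 180 mm long, 180 g, upright, tips down. Origin: midway between the tips, level with the underside of their toes; z up along the pliers, y from one green handle to the other, x along the pivot pin, which is 90 mm up. Squeezing the handles spreads the tips: each tip moves out 1.2 mm per mm its handle moves in. They stand in the holder with the origin on the well floor.
- pliers_grip (a point): Point midway between the handle swells, 160 mm above the pliers' origin; handle tops are 18 mm higher. Grip here, closing along the pliers' y. Over the rounded swells (10 mm radius, 18 mm long) the pliers measure 62 mm at rest. Squeezing to 60.5 mm (7 N, sprung) is enough to carry them; 34.5 mm spreads the ring rightly (about 25 N). The tips sink 2 mm meanwhile.
- pliers_toes (a point): Point between the toes, on the pliers' +x side. Each tip is 12 mm deep (x -5 to 7), outer face 4 mm from the middle plane at rest. At its foot a toe (x 2.5 to 7 only, 2.5 mm thick) sticks out 1.5 mm more, to reach under a ring ear; both toes span 11 mm at rest. A shoulder, out to 12 mm from the middle plane, overhangs 6 mm above the toe and lands on top of the ears.
- holder: Wooden upright holder, fixed; origin at the centre of its underside. Its well is 17 x 30 mm (x, y), floor 8 mm above the table, with a flared black mouth that ends 77 mm above the table. The pliers stand in it about centred, with play of 2 to 3 mm, the pliers' x along the holder's x.
- ring: Bright steel retaining ring, 4 mm thick, 54 mm wide, with three inner lobes (at -x and both sides) touching a 36.6 mm circle when closed. Origin: centre of that circle, on the underside; z up; x towards the open side. Two flat ears reach out along +x, 23 to 39 mm from the centre, 20 mm apart. It starts flat on the ring stand. Toes go under the ears, pliers' x along the ring's x.
- ring_centre (a point): Centre of the closed ring at mid-thickness, 2 mm above its origin. To pick: pliers' origin 31 mm from it along ring +x, lower till the shoulders are felt on the ears (pliers' origin about 4.5 mm below the ring's underside), back off 1 mm, squeeze, rising 2 mm meanwhile. It may ride 2 mm high or low in the tips. Spread, it clears the shaft best with the shaft axis 2.4 mm from here along ring +x.
- ear_l (a point): Inner face of the ring's ear on its +y side, 34 mm from the centre. Distance ear_l to ear_r is the gap: 20 mm closed; the ring clears the shaft above 33 mm, best at 36 to 38; overstretched beyond 43 mm.
- ear_r (a point): Inner face of the ring's ear on its -y side. The arms turn about a point 24 mm behind the ring's centre (-x), sprung: about 6 N at each ear to start, 12 N when spread enough to clear the shaft.
- ring_stand: Blue stand, fixed, origin at the centre of its underside: base 90 x 90 x 12 mm, a round pedestal of 58 mm diameter whose flat top, where the ring lies, is 28 mm above the table, and a wooden locating post of 34 mm diameter standing 12 mm above that.
- spindle: Spindle unit with all it carries; origin at the centre of the underside of its fixed 130 mm square base plate. In it stands an upright steel shaft of 40 mm diameter on the origin's axis, with an aluminium pulley of 87 mm. The shaft's height is set differently each time: all heights of the shaft given below are the lowest, plus an unknown, unreported 0 to 18 mm. Find it by feel.
- spindle_axis (a point): Fixed point on the shaft's axis, level with the base plate's underside. Lowest heights above it: pulley top 52 mm, free washer top 68, groove 64 to 70 (diameter 36.2 mm), shaft top 84 (nose tapers from 40 to 32 mm over the last 6 mm). With its unknown rise of 0 to 18 mm the shaft carries all of these along. Shaft and washer are oiled.
- spindle_front (a point): On the base plate, 50 mm from the axis along the unit's x, 12 mm up. A brass washer (54 mm diameter) floats on a spring around the shaft, its free top 4 mm above the groove's lower side: 3 N starts it down, 2 N more per mm, hard stop at 5.5 mm. Press it 2 to 4 mm down with the ring (7 to 11 N; over 20 N is too much), so that the ring is level with the groove, and let it close there.
- oil: White plastic oil bottle, 44 mm diameter, 120 mm tall, standing; origin at the centre of its underside. Bystander.
- bits: Small clear open bin, 100 x 70 x 45 mm; origin at the centre of its underside. Bystander.
- screwdriver: Screwdriver with blue handle, 180 mm long, lying on the table. Bystander.
- bearing: Steel bearing, a ring of 52 mm diameter and 15 mm height, lying flat; origin at the centre of its underside. Bystander.

How it is judged (in metres and radians):
On the way, in this order (a step that is already met when the one before it is completed fails the run):
1. the pliers are lifted out of their holder (z of pliers in the frame of holder above 0.06 m), for 0.1 s.
2. the ring, held spread by the pliers, is lifted off its stand (z of ring_centre in the frame of ring_stand above 0.045 m and distance between ear_l and ear_r above 0.024 m and contact force between pliers and ring above 1 N), for 0.2 s.
3. the ring is closed in the groove (distance between ear_l and ear_r below 0.023 m and horizontal distance between ring_centre and spindle_axis below 0.002 m and angle between the z axis of ring and the z axis of spindle, either way round below 0.08 rad and z of ring_centre in the frame of spindle_axis between 0.0655 and 0.0885 m and contact force between ring and spindle above 5 N), for 0.2 s.
At the end, for the whole second after the job is handed in: Ring closed in the groove (ear gap under 23 mm, within 2 mm of the shaft's axis, 65.5 to 88.5 mm above the base plate's underside, level to 0.08 rad) and loaded by the washer's spring (over 5 N); pliers upright in their holder (within 8 mm, down to 6 mm of its floor, 0.15 rad); both at rest (all of step 3 and horizontal distance between pliers and holder below 0.008 m and z of pliers in the frame of holder below 0.014 m and angle between pliers's own z axis and vertical below 0.15 rad and linear speed of each of pliers, ring below 0.02 m/s); the robot touches nothing.
It fails at once if the ring is overstretched (ear gap over 43 mm) (distance between ear_l and ear_r above 0.043 m).
It fails at once if the spread ring is pressed on the spindle unit with more than 20 N, or the pliers with more than 20 N ((distance between ear_l and ear_r above 0.034 m and contact force between ring and spindle above 20 N) or contact force between pliers and spindle above 20 N).
It fails at once if the gripper touches the ring (contact force between any of the fingers, the arm and ring above 0.5 N).
It fails at once if the oil bottle, clear bin, screwdriver or bearing is moved more than 20 mm (distance of any of oil, bits, screwdriver, bearing from where it was at the start of the episode above 0.02 m).
It also fails if it takes over 67 s, if anything falls off the work surface, if the arm or the gripper's body presses on something with over 40 N, if the wrist force passes 120 N, or if a joint passes its speed limit or range.

## Working session

There is one attempt and no reset: what is moved stays moved. The work goes in short steps, Python scripts to look and compute and a tool call to move; the robot and the scene stay as the last step left them, time stands still between calls to the robot, and variables do not carry over. Pictures are saved under pics/ and viewed, and the job is handed in when it is done.

Besides the shell and the picture viewer there is one more tool, called after "Call:" by a JSON object that holds its "api" and its "payload". servo_tool: Moves the arm, as the interface text tells. Its arguments: {"type":"object","properties":{"increments":{"type":"array","items":{"type":"array","items":{"type":"number"}}}},"required":["increments"]}

```bash
mkdir -p pics; ls
cat > h.py <<'E'
import numpy as np, cv2
from cell import r
def snap(name,tag):
    im,d=r.grab_frame(name); ci=r.camera_info(name)
    cv2.imwrite(f'pics/{tag}.png',cv2.cvtColor(im,cv2.COLOR_RGB2BGR))
    np.savez(f'{tag}.npz',im=im,d=d,K=ci['camera_matrix'],R=ci['R'],t=ci['t'])
def load(tag):
    z=np.load(f'{tag}.npz'); return z
def cloud(z):
    d=z['d'].astype(float);K=np.array(z['K']);h,w=d.shape
    v,u=np.mgrid[:h,:w]
    c=np.stack([(u-K[0,2])/K[0,0]*d,(v-K[1,2])/K[1,1]*d,d],-1)
    return (c-z['t'])@z['R']
def crop(tag,x0,y0,x1,y1,s,out):
    im=cv2.imread(f'pics/{tag}.png')[y0:y1,x0:x1]
    cv2.imwrite(f'pics/{out}.png',cv2.resize(im,None,fx=s,fy=s,interpolation=cv2.INTER_CUBIC))
E
python3 - <<'E'
from h import *
s=r.get_state(); print(s, r.grasp_offset)
for n in ['scene','top','wrist']:
    snap(n,n+'0'); ci=r.camera_info(n); print(n,ci)
E
```

```text
pics
{'time_s': 0.0, 'joint_pos': array([-7.00164061e+01,  1.36805181e+01, -8.17761023e-01,  7.55845642e+01,
       -2.11077937e-03,  8.99977268e+01]), 'dq': array([-0.04964857,  0.15229003,  0.00640255,  0.01340377,  0.03067392,
       -0.02675787]), 'joint_efforts': array([-1.78090580e-03, -5.38783300e+01,  3.46439338e+01,  1.86325778e-02,
       -1.68566962e-04,  3.62753394e-05]), 'tool_pos': array([ 179.26320827, -492.99383926,  230.67608794]), 'eef_rot': array([[ 9.39776938e-01,  3.41787986e-01, -5.28755856e-04],
       [ 3.41788393e-01, -9.39775974e-01,  1.34624218e-03],
       [-3.67826449e-05, -1.44588997e-03, -9.99998954e-01]]), 'force': array([-1.20143642,  0.95267545,  0.77151263]), 'ft_torque': array([ 0.02748706,  0.02708993, -0.02067786]), 'opening': 85.63569877487183} 18.700000000000003
scene {'camera_matrix': array([[517.9656526 ,   0.        , 276.62509278],
       [  0.        , 517.9656526 , 201.44206503],
       [  0.        ,   0.        ,   1.        ]]), 'R': array([[ 0.44749902,  0.89428365, -0.00117913],
       [ 0.5737288 , -0.28810447, -0.76670143],
       
[... 174 characters left out ...]

       [  0.        , 403.20457525, 213.29848125],
       [  0.        ,   0.        ,   1.        ]]), 'R': array([[-0.01080472, -0.99993041,  0.00473661],
       [-0.99517308,  0.01029101, -0.09759421],
       [ 0.09753868, -0.00576822, -0.99521502]]), 't': array([ 42.0979701 , 600.98778927, 767.94427506])}
wrist {'camera_matrix': array([[370.90135626,   0.        , 278.56454424],
       [  0.        , 370.90135626, 202.26830224],
       [  0.        ,   0.        ,   1.        ]]), 'R': array([[ 0.34293167, -0.93935964, -0.00115715],
       [-0.90195939, -0.32962161,  0.27896032],
       [-0.26242549, -0.09462062, -0.96030193]]), 't': array([-524.71605372,  -36.89336018,  378.99522024])}
```

View pics/scene0.png

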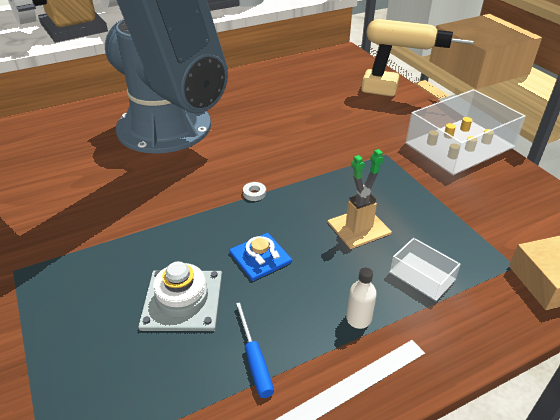

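View pics/top0.png

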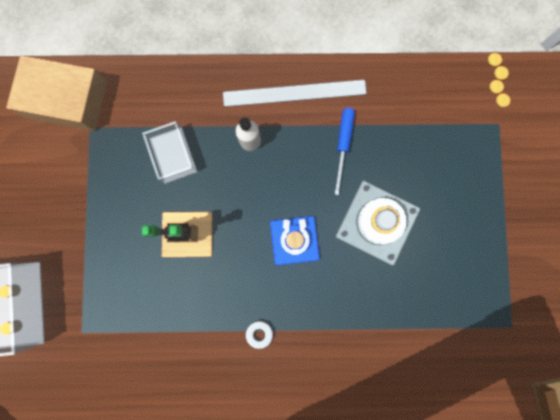

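View pics/wrist0.png

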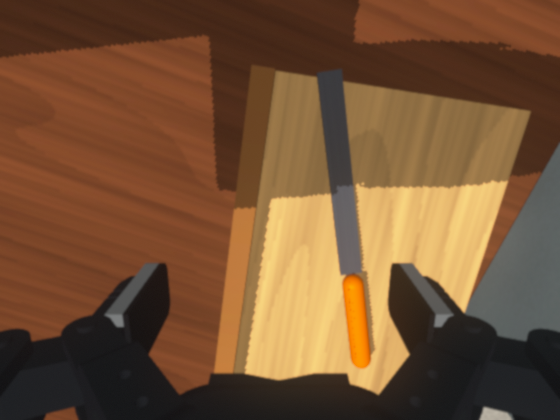

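The scene view shows the spindle at about (180,290), the ring stand at (260,252), the pliers in their holder at (362,200), the oil bottle at (361,300), the bin at (425,268), the screwdriver at (255,350) and the bearing at (255,190). The top view matches: pliers handles at (150,231) and (177,231), ring at (295,238) with its ears up, spindle at (380,222).

Run:
```python
from h import *
crop('top0',130,180,230,280,7,'c_hold'); crop('top0',260,200,330,270,8,'c_ring'); crop('top0',330,175,430,275,7,'c_spin')
crop('scene0',310,130,410,260,5,'c_hold2'); crop('scene0',220,220,310,290,8,'c_ring2'); crop('scene0',130,245,230,340,7,'c_spin2')
```

```text
(no output)
```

View pics/c_hold.png

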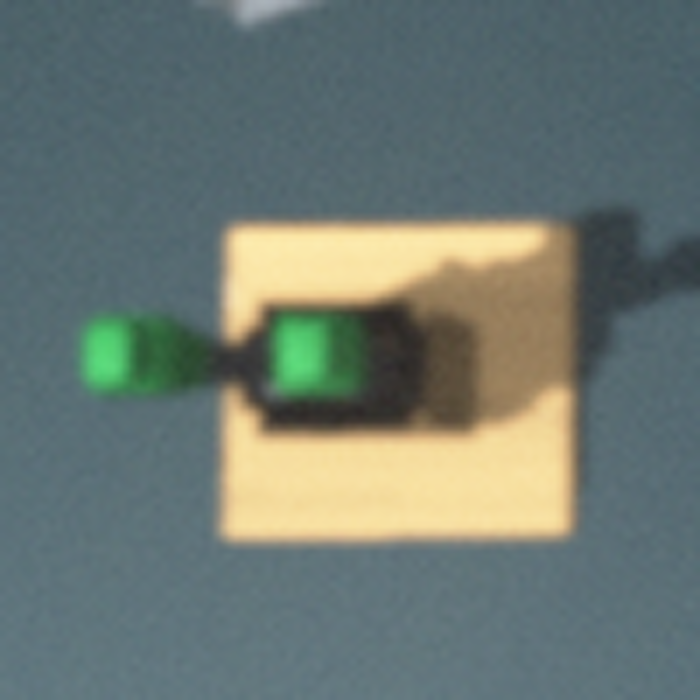

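View pics/c_ring.png

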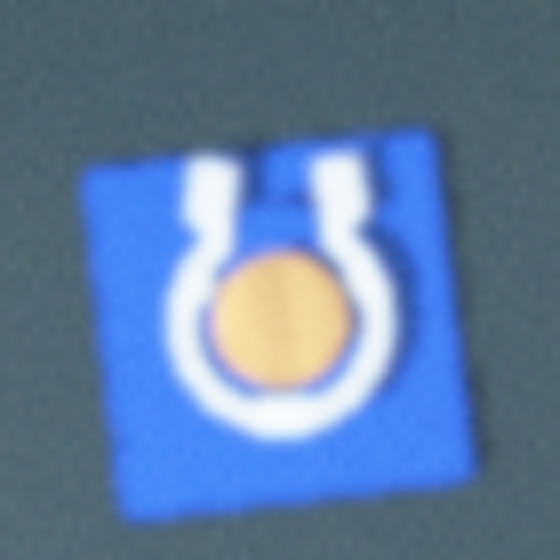

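View pics/c_spin.png

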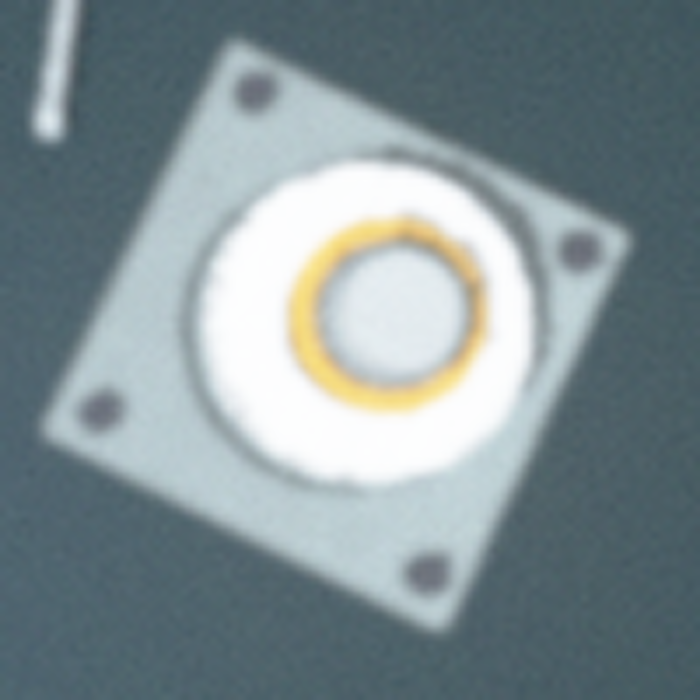

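View pics/c_hold2.png

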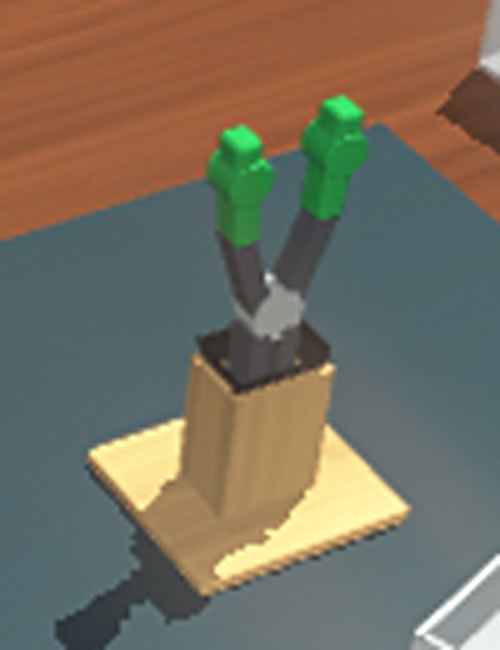

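View pics/c_ring2.png

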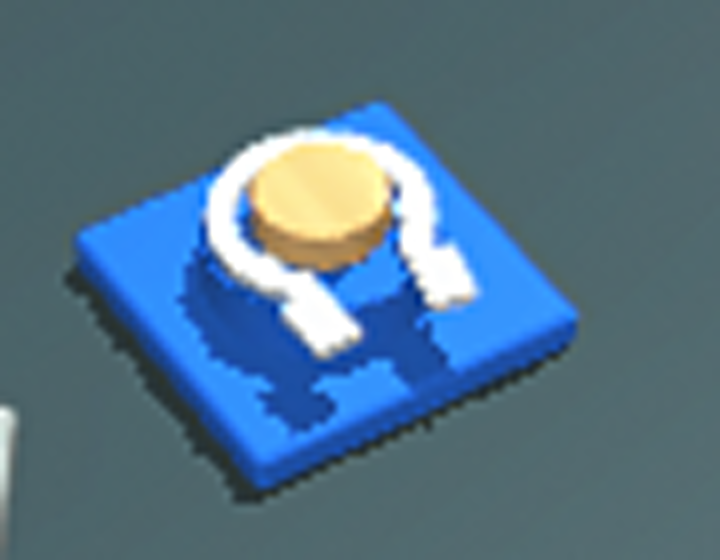

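View pics/c_spin2.png

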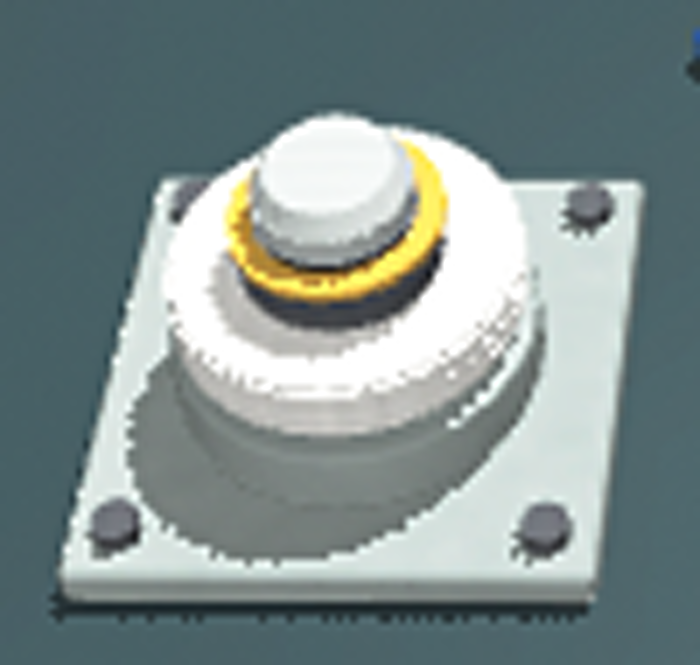

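```bash
cat >> h.py <<'E'
def ray(z,u,v,h):
    K=np.array(z['K']);R=z['R'];t=z['t']
    c=-R.T@t; d=R.T@np.array([(u-K[0,2])/K[0,0],(v-K[1,2])/K[1,1],1.])
    return c+d*(h-c[2])/d[2]
def proj(z,P):
    p=(np.atleast_2d(P)@z['R'].T+z['t']); q=p@np.array(z['K']).T
    return q[:,:2]/q[:,2:]
E
python3 - <<'E'
from h import *
z=load('top0'); C=cloud(z); d=z['d']
print('table z around', np.median(C[150:180,300:330,2]))
def P(u,v): return C[int(round(v)),int(round(u))].round(1)
def full(x0,y0,s,pts): return [(x0+x/s-0.5+0.5/s,y0+y/s-0.5+0.5/s) for x,y in pts]
# spindle plate corners, z=12
c=full(330,175,7,[(236,42),(630,238),(444,632),(45,430)])
W=[ray(z,u,v,12) for u,v in c]; print('plate',np.round(W,1),'centre',np.mean(W,0).round(1))
c2=full(330,175,7,[(256,92),(580,250),(430,573),(101,410)])
W2=[ray(z,u,v,14) for u,v in c2];print('bolts',np.mean(W2,0).round(1))
e=W[1]-W[0]; print('edge angles',[np.degrees(np.arctan2(*(W[(i+1)%4]-W[i])[[1,0]])).round(1) for i in range(4)],[np.linalg.norm(W[(i+1)%4]-W[i]).round(1) for i in range(4)])
# stand base corners z=12
c=full(260,200,8,[(80,165),(435,128),(477,482),(125,520)])
W=[ray(z,u,v,12) for u,v in c]; print('stand',np.round(W,1),np.mean(W,0).round(1))
print('edge angles',[np.degrees(np.arctan2(*(W[(i+1)%4]-W[i])[[1,0]])).round(1) for i in range(4)],[np.linalg.norm(W[(i+1)%4]-W[i]).round(1) for i in range(4)])
p=full(260,200,8,[(282,318)])[0]; print('post',ray(z,*p,40).round(1))
ends=full(260,200,8,[(215,160),(338,155)]);print('ear tips',[ray(z,*q,32).round(1) for q in ends])
ends=full(260,200,8,[(210,193),(342,187)]);print('ear centres',[ray(z,*q,32).round(1) for q in ends])
cc=full(330,175,7,[(396,312)])[0]; print('shaft top px',cc,P(*cc),[ray(z,*cc,h).round(1) for h in (84,93,102)])
# depth
for n,(u,v) in dict(plate=(363,185),shaft=cc,pull=(360,230),wood=(195,252),hand=(145,231),hand2=(173,231)).items(): print(n,P(u,v))
c=full(130,180,7,[(226,224),(574,222),(574,541),(222,541)])
W=[ray(z,u,v,8) for u,v in c];print('hold',np.round(W,1),np.mean(W,0).round(1))
print('edge angles',[np.degrees(np.arctan2(*(W[(i+1)%4]-W[i])[[1,0]])).round(1) for i in range(4)],[np.linalg.norm(W[(i+1)%4]-W[i]).round(1) for i in range(4)])
E
```

```text
table z around -0.4933049888753149
plate [[ 668.5 -118.4   12. ]
 [ 610.  -230.9   12. ]
 [ 497.4 -172.9   12. ]
 [ 556.2  -60.2   12. ]] centre [ 583.  -145.6   12. ]
bolts [ 584. -146.   14.]
edge angles [np.float64(-117.5), np.float64(152.7), np.float64(62.4), np.float64(-27.4)] [np.float64(126.8), np.float64(126.6), np.float64(127.1), np.float64(126.5)]
stand [[589.5  73.1  12. ]
 [598.  -16.6  12. ]
 [509.1 -25.6  12. ]
 [500.6  62.4  12. ]] [549.3  23.3  12. ]
edge angles [np.float64(-84.6), np.float64(-174.2), np.float64(95.5), np.float64(6.8)] [np.float64(90.1), np.float64(89.4), np.float64(88.4), np.float64(89.6)]
post [549.5  23.3  40. ]
ear tips [array([588.8,  39.1,  32. ]), array([589.7,   8.8,  32. ])]
ear centres [array([580.7,  40.4,  32. ]), array([581.8,   7.9,  32. ])]
shaft top px (386.1428571428571, 219.14285714285714) [ 583.5 -143.8   85.3] [array([ 583.4, -144.3,   84. ]), array([ 582.6, -142.1,   93. ]), array([ 581.9, -139.8,  102. ])]
plate [ 659.7 -117.9   10.1]
shaft [ 583.5 -143.8   85.3]
pull [ 566.8 -105.5   30.4]
wood [527.3 223.5   7.6]
hand [560.5 263.8 182.4]
hand2 [560.  219.1 183.9]
hold [[609.7 291.5   8. ]
 [609.2 190.8   8. ]
 [517.2 190.1   8. ]
 [518.3 290.9   8. ]] [563.6 240.8   8. ]
edge angles [np.float64(-90.3), np.float64(-179.6), np.float64(89.4), np.float64(0.4)] [np.float64(100.7), np.float64(92.0), np.float64(100.8), np.float64(91.3)]
```

Call:
{"api": "servo_tool", "payload": {"increments": [[0,0,-0.4,0,0,1,1],[0,0,-0.4,0,0,1,1]]}}

```text
time_s: 0.4
tool_pos: [179.3, -493.1, 271.3]
eef_rot: [[0.979, 0.205, -0.0], [0.205, -0.979, 0.001], [-0.0, -0.001, -1.0]]
force: [-0.8, -0.5, -0.5]
opening: 85.3
```

Run:
```python
from h import *
np.set_printoptions(suppress=True,precision=3)
s=r.get_state()
for k in s: print(k,s[k])
for n in ['top0','scene0']:
    z=load(n); print(-z['R'].T@z['t'])
ci=r.camera_info('wrist'); print(ci['R']@s['eef_rot'], s['eef_rot'].T@(-ci['R'].T@ci['t']-s['tool_pos']))
```

```text
time_s 0.4
joint_pos [-70.016  13.112   4.352  81.316  -0.001  98.13 ]
dq [ 0.127 -1.897 21.136 22.782  0.052 31.753]
joint_efforts [  0.002 -53.154  33.155  -0.946   0.     -0.939]
tool_pos [ 179.298 -493.061  271.348]
eef_rot [[ 0.979  0.205 -0.   ]
 [ 0.205 -0.979  0.001]
 [-0.    -0.001 -1.   ]]
force [-0.776 -0.495 -0.492]
ft_torque [ 0.014  0.003 -0.016]
opening 85.34400524828838
[523.637  40.34  822.723]
[1190.916 -261.16   730.726]
[[ 0.001  1.    -0.   ]
 [-0.96   0.001 -0.279]
 [-0.279  0.001  0.96 ]] [  70.981    0.137 -142.831]
```

```bash
cat > plan.py <<'E'
import numpy as np
def plan(p0,yaw0,p1,yaw1,claw,n=None,vmax=0.9):
    """yaw deg of tool x, tool z down"""
    p0=np.array(p0,float);p1=np.array(p1,float)
    dy=yaw1-yaw0
    n=n or int(max(np.ceil(abs(dy)/4-1e-6),np.ceil(np.linalg.norm(p1-p0)/50/vmax)))
    p=p0.copy();rows=[]
    for i in range(n):
        psi=np.radians(yaw0+dy*i/n); tgt=p0+(p1-p0)*(i+1)/n; d=tgt-p
        x=np.array([np.cos(psi),np.sin(psi),0]);y=np.array([np.sin(psi),-np.cos(psi),0])
        t=np.round([d@x/50,d@y/50,-d[2]/50],3)
        p=p+50*(t[0]*x+t[1]*y)+np.array([0,0,-50*t[2]])
        rows.append([*t,0,0,round(-dy/n/4,3),claw])
    for k in range(0,n,20): print([[float(v) for v in q] for q in rows[k:k+20]])
E
python3 -c "
from plan import *
plan([179.3,-493,271.5],12,[560,241,270],180,1)"
```

```text
[[0.25, -0.304, 0.001, 0.0, 0.0, -1.0, 1.0], [0.271, -0.286, 0.0, 0.0, 0.0, -1.0, 1.0], [0.29, -0.267, 0.001, 0.0, 0.0, -1.0, 1.0], [0.307, -0.245, 0.001, 0.0, 0.0, -1.0, 1.0], [0.324, -0.224, 0.001, 0.0, 0.0, -1.0, 1.0], [0.339, -0.2, 0.0, 0.0, 0.0, -1.0, 1.0], [0.353, -0.176, 0.001, 0.0, 0.0, -1.0, 1.0], [0.363, -0.152, 0.001, 0.0, 0.0, -1.0, 1.0], [0.373, -0.125, 0.0, 0.0, 0.0, -1.0, 1.0], [0.381, -0.099, 0.001, 0.0, 0.0, -1.0, 1.0], [0.387, -0.072, 0.001, 0.0, 0.0, -1.0, 1.0], [0.392, -0.046, 0.001, 0.0, 0.0, -1.0, 1.0], [0.393, -0.017, 0.0, 0.0, 0.0, -1.0, 1.0], [0.393, 0.009, 0.001, 0.0, 0.0, -1.0, 1.0], [0.392, 0.037, 0.001, 0.0, 0.0, -1.0, 1.0], [0.389, 0.065, 0.0, 0.0, 0.0, -1.0, 1.0], [0.383, 0.091, 0.001, 0.0, 0.0, -1.0, 1.0], [0.376, 0.118, 0.001, 0.0, 0.0, -1.0, 1.0], [0.366, 0.144, 0.001, 0.0, 0.0, -1.0, 1.0], [0.356, 0.169, 0.0, 0.0, 0.0, -1.0, 1.0]]
[[0.343, 0.193, 0.001, 0.0, 0.0, -1.0, 1.0], [0.328, 0.217, 0.001, 0.0, 0.0, -1.0, 1.0], [0.313, 0.239, 0.0, 0.0, 0.0, -1.0, 1.0], [0.295, 0.261, 0.001, 0.0, 0.0, -1.0, 1.0], [0.277, 0.28, 0.001, 0.0, 0.0, -1.0, 1.0], [0.256, 0.299, 0.001, 0.0, 0.0, -1.0, 1.0], [0.235, 0.316, 0.0, 0.0, 0.0, -1.0, 1.0], [0.212, 0.332, 0.001, 0.0, 0.0, -1.0, 1.0], [0.188, 0.346, 0.001, 0.0, 0.0, -1.0, 1.0], [0.164, 0.358, 0.0, 0.0, 0.0, -1.0, 1.0], [0.138, 0.368, 0.001, 0.0, 0.0, -1.0, 1.0], [0.113, 0.378, 0.001, 0.0, 0.0, -1.0, 1.0], [0.086, 0.384, 0.001, 0.0, 0.0, -1.0, 1.0], [0.058, 0.389, 0.0, 0.0, 0.0, -1.0, 1.0], [0.032, 0.393, 0.001, 0.0, 0.0, -1.0, 1.0], [0.004, 0.394, 0.001, 0.0, 0.0, -1.0, 1.0], [-0.024, 0.393, 0.0, 0.0, 0.0, -1.0, 1.0], [-0.05, 0.39, 0.001, 0.0, 0.0, -1.0, 1.0], [-0.078, 0.386, 0.001, 0.0, 0.0, -1.0, 1.0], [-0.105, 0.38, 0.001, 0.0, 0.0, -1.0, 1.0]]
[[-0.131, 0.371, 0.0, 0.0, 0.0, -1.0, 1.0], [-0.156, 0.361, 0.001, 0.0, 0.0, -1.0, 1.0]]
```

Call:
{"api": "servo_tool", "payload": {"increments": [[0.25,-0.3,0,0,0,-1,1],[0.27,-0.29,0,0,0,-1,1],[0.29,-0.27,0,0,0,-1,1],[0.31,-0.25,0,0,0,-1,1],[0.32,-0.22,0,0,0,-1,1],[0.34,-0.2,0,0,0,-1,1],[0.35,-0.18,0,0,0,-1,1],[0.36,-0.15,0,0,0,-1,1],[0.37,-0.13,0,0,0,-1,1],[0.38,-0.1,0,0,0,-1,1],[0.39,-0.07,0,0,0,-1,1],[0.39,-0.05,0,0,0,-1,1],[0.39,-0.02,0,0,0,-1,1],[0.39,0.01,0,0,0,-1,1],[0.39,0.04,0,0,0,-1,1],[0.39,0.07,0,0,0,-1,1],[0.38,0.09,0,0,0,-1,1],[0.38,0.12,0,0,0,-1,1],[0.37,0.14,0,0,0,-1,1],[0.36,0.17,0,0,0,-1,1]]}}

```text
time_s: 2.9
tool_pos: [360.2, -142.3, 271.3]
eef_rot: [[-0.039, 0.999, 0.0], [0.999, 0.039, 0.0], [0.0, 0.0, -1.0]]
force: [-0.2, 0.9, 1.0]
opening: 85.3
```

Call:
{"api": "servo_tool", "payload": {"increments": [[0.34,0.19,0,0,0,-1,1],[0.33,0.22,0,0,0,-1,1],[0.31,0.24,0,0,0,-1,1],[0.3,0.26,0,0,0,-1,1],[0.28,0.28,0,0,0,-1,1],[0.26,0.3,0,0,0,-1,1],[0.24,0.32,0,0,0,-1,1],[0.21,0.33,0,0,0,-1,1],[0.19,0.35,0,0,0,-1,1],[0.16,0.36,0,0,0,-1,1],[0.14,0.37,0,0,0,-1,1],[0.11,0.38,0,0,0,-1,1],[0.09,0.38,0,0,0,-1,1],[0.06,0.39,0,0,0,-1,1],[0.03,0.39,0,0,0,-1,1],[0,0.39,0,0,0,-1,1],[-0.02,0.39,0,0,0,-1,1],[-0.05,0.39,0,0,0,-1,1],[-0.08,0.39,0,0,0,-1,1],[-0.1,0.38,0,0,0,-1,1]]}}

```text
time_s: 5.4
tool_pos: [541.7, 207.8, 271.1]
eef_rot: [[-0.991, 0.135, -0.0], [0.135, 0.991, -0.0], [0.0, -0.0, -1.0]]
force: [-0.2, -0.4, 0.1]
opening: 85.0
```

Call:
{"api": "servo_tool", "payload": {"increments": [[-0.13,0.37,0,0,0,-1,1],[-0.16,0.36,0,0,0,-1,1],[0,0,0,0,0,0,1]]}}

```text
time_s: 5.78
tool_pos: [559.8, 242.7, 270.5]
eef_rot: [[-1.0, -0.002, -0.001], [-0.002, 1.0, -0.0], [0.001, -0.0, -1.0]]
force: [-0.7, 0.1, -0.9]
opening: 85.3
```

Run:
```python
from h import *
np.set_printoptions(suppress=True,precision=3)
s=r.get_state(); print(s['tool_pos'],s['eef_rot'],s['joint_pos'],s['force'])
snap('wrist','w1')
```

```text
[559.837 242.696 270.512] [[-1.    -0.002 -0.001]
 [-0.002  1.    -0.   ]
 [ 0.001 -0.    -1.   ]] [23.434 21.92  16.866 84.993  0.007 23.298] [-0.747  0.081 -0.935]
```

View pics/w1.png

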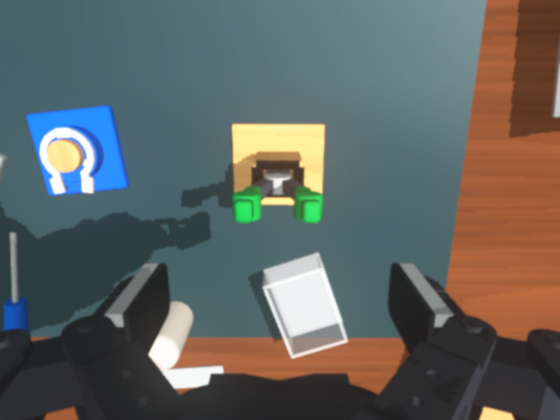

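Run:
```python
from h import *
crop('w1',220,110,340,230,6,'w1c'); crop('w1',20,95,140,205,6,'w1r')
```

```text
(no output)
```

View pics/w1c.png

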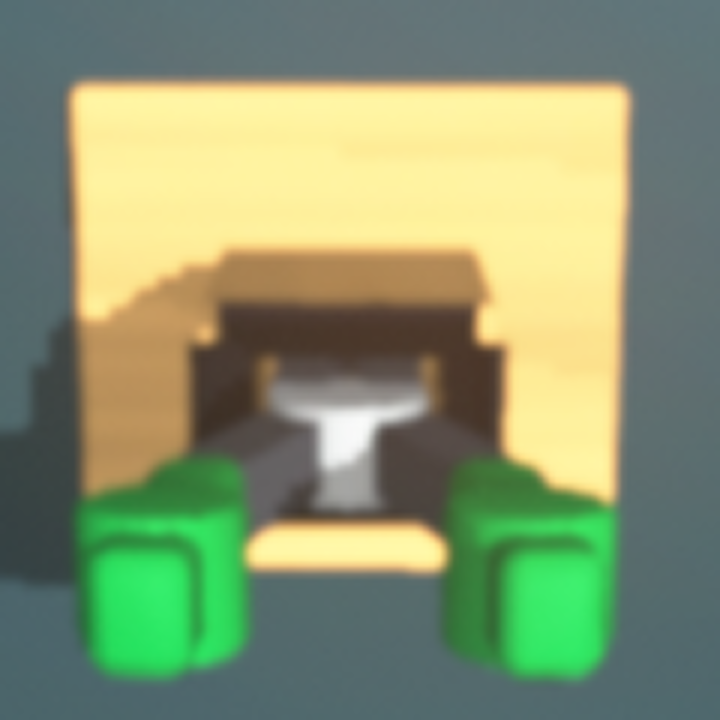

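View pics/w1r.png

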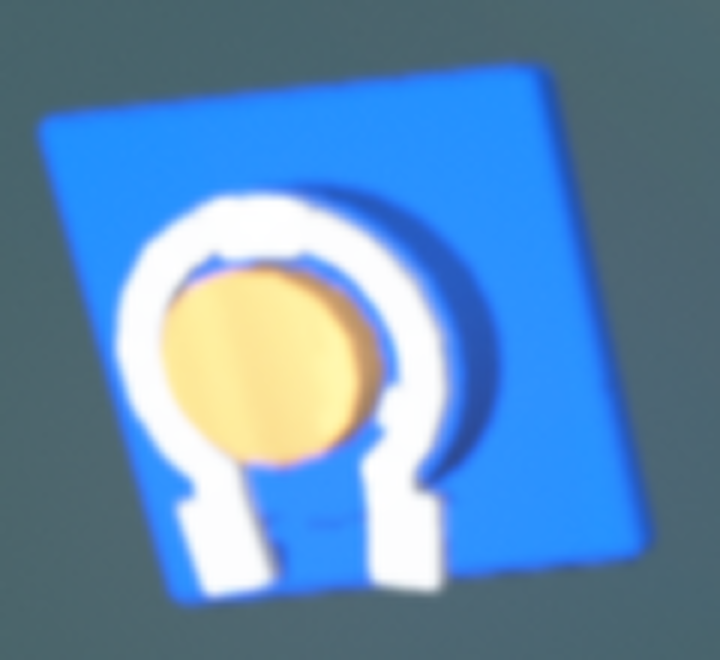

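Run:
```python
from h import *
z=load('w1')
def f(x0,y0,s,x,y): return (x0+x/s-0.5+0.5/s,y0+y/s-0.5+0.5/s)
C=cloud(z)
for p in [(140,615),(555,615)]:
    q=f(220,110,6,*p); print('top',ray(z,*q,186).round(1), C[int(round(q[1])),int(round(q[0]))].round(1))
print('base',[ray(z,*f(220,110,6,*p),8).round(1) for p in [(75,88),(625,88)]])
print('mouth',[ray(z,*f(220,110,6,*p),77).round(1) for p in [(192,520),(500,520),(500,350),(192,350),(220,304),(475,304)]])
print('swell sides',[ray(z,*f(220,110,6,*p),168).round(1) for p in [(80,560),(612,560)]])
z2=load('top0')
print('top swell',[ray(z2,*f(130,180,7,*p),186).round(1) for p in [(108,355),(300,355)]])
g=lambda x,y:f(20,95,6,x,y)
print('post',ray(z,*g(260,365),40).round(1))
print('ear tip corners L',[ray(z,*g(*p),32).round(1) for p in [(207,598),(275,582)]],'R',[ray(z,*g(*p),32).round(1) for p in [(368,583),(440,592)]])
print('ring top/outer', [ray(z,*g(*p),32).round(1) for p in [(260,192),(118,330),(447,350)]])
```

```text
top [561.5 218.9 186. ] [561.1 219.1 186.8]
top [561.4 263.4 186. ] [561.6 263.4 185.2]
base [array([518.8, 191.7,   8. ]), array([518.6, 290.1,   8. ])]
mouth [array([580.2, 216.4,  77. ]), array([580.1, 264.7,  77. ]), array([553.1, 264.1,  77. ]), array([553.2, 216.9,  77. ]), array([546.1, 221.3,  77. ]), array([546. , 260.2,  77. ])]
swell sides [array([560.5, 210.4, 168. ]), array([560.4, 271.5, 168. ])]
top swell [array([561.4, 262.6, 186. ]), array([561. , 219.4, 186. ])]
post [547.8  23.5  40. ]
ear tip corners L [array([590.5,   2.9,  32. ]), array([587.6,  15.4,  32. ])] R [array([587.7,  31.8,  32. ]), array([589.3,  44.4,  32. ])]
ring top/outer [array([519.7,  23.5,  32. ]), array([543. ,  -4.6,  32. ]), array([546.4,  51.4,  32. ])]
```

Call:
{"api": "servo_tool", "payload": {"increments": [[-0.026,-0.032,0.6,0,0,0,1],[0,0,0.7,0,0,0,1],[0,0,0.7,0,0,0,1],[0,0,0.4,0,0,0,1],[0,0,0.15,0,0,0,0.7],[0,0,0,0,0,0,0.5],[0,0,0,0,0,0,0.46]]}}

```text
time_s: 6.7
tool_pos: [561.3, 239.8, 145.0]
eef_rot: [[-1.0, 0.001, 0.001], [0.001, 1.0, 0.001], [-0.001, 0.001, -1.0]]
force: [-0.3, 0.4, -0.8]
opening: 62.4
```

Run:
```python
from h import *
snap('wrist','w2'); snap('scene','s2'); crop('s2',310,110,420,250,5,'s2c')
```

```text
(no output)
```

View pics/w2.png

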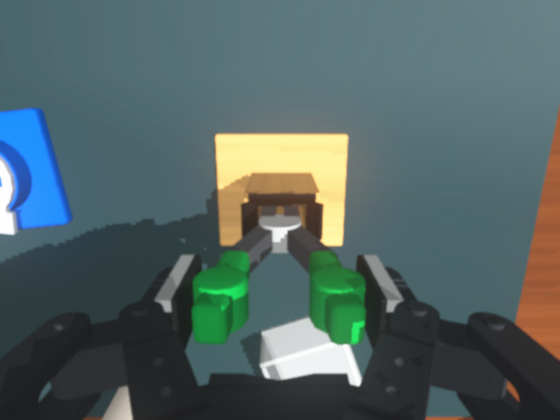

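View pics/s2c.png

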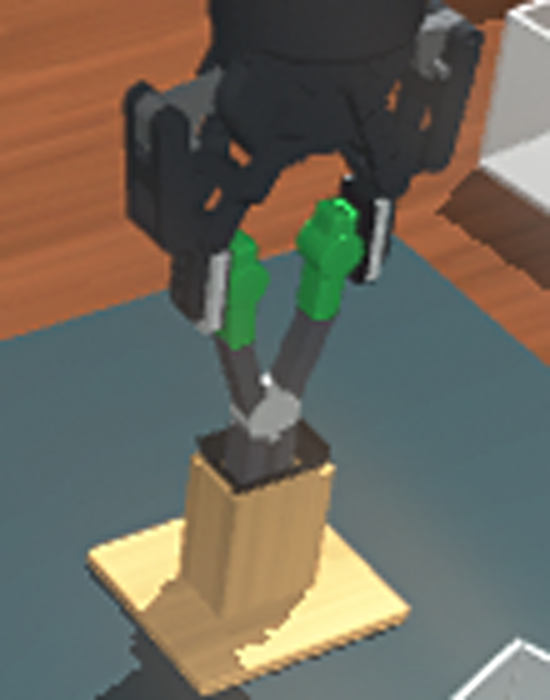

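Call:
{"api": "servo_tool", "payload": {"increments": [[0,0,0,0,0,0,0.42],[0,0,0,0,0,0,0.4]]}}

```text
time_s: 7.05
tool_pos: [561.6, 240.3, 145.3]
eef_rot: [[-1.0, 0.0, 0.002], [0.0, 1.0, 0.002], [-0.002, 0.002, -1.0]]
force: [-0.1, 1.7, 7.3]
opening: 60.1
```

Run:
```python
from h import *
np.set_printoptions(suppress=True,precision=3)
for i in range(2):
    s=r.get_state(); print(s['time_s'],s['tool_pos'],s['force'],s['opening'],s['ft_torque'],s['dq'])
```

```text
7.05 [561.641 240.256 145.318] [-0.137  1.667  7.268] 60.07252432936293 [ 0.166  0.105 -0.04 ] [ 0.008 -0.077  0.029 -0.003  0.095 -0.096]
7.05 [561.641 240.256 145.318] [-0.137  1.667  7.268] 60.07252432936293 [ 0.166  0.105 -0.04 ] [ 0.008 -0.077  0.029 -0.003  0.095 -0.096]
```

Call:
{"api": "servo_tool", "payload": {"increments": [[0,0,-0.03,0,0,0,0.38],[0,0,-0.1,0,0,0,0.38],[0,0,-0.2,0,0,0,0.38],[0,0,-0.4,0,0,0,0.38],[0,0,-0.4,0,0,0,0.38],[0,0,-0.4,0,0,0,0.38],[0,0,-0.4,0,0,0,0.38],[0,0,-0.3,0,0,0,0.38],[0,0,0,0,0,0,0.38]]}}

```text
time_s: 8.18
tool_pos: [561.3, 239.8, 256.5]
eef_rot: [[-1.0, 0.0, 0.002], [0.0, 1.0, 0.001], [-0.002, 0.001, -1.0]]
force: [-0.6, -0.4, -3.0]
opening: 58.9
```

Run:
```python
from h import *
np.set_printoptions(suppress=True,precision=3)
s=r.get_state(); print(s['time_s'],s['tool_pos'],s['force'],s['opening'],s['ft_torque'])
snap('wrist','w3'); snap('scene','s3'); crop('s3',310,20,420,220,3.5,'s3c')
```

```text
8.175 [561.332 239.781 256.516] [-0.63  -0.394 -3.01 ] 58.91185746834828 [-0.048 -0.032  0.057]
```

View pics/w3.png

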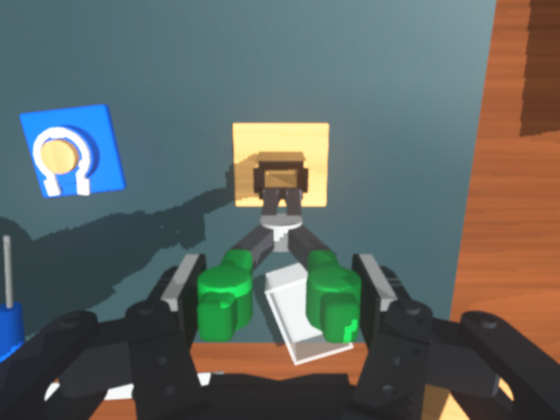

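View pics/s3c.png

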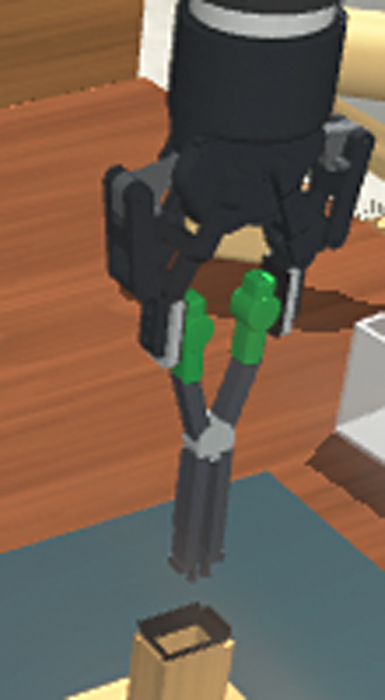

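Run:
```python
from h import *
crop('s3',345,135,395,195,11,'s3d'); crop('w3',250,150,310,250,6,'w3d')
```

```text
(no output)
```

View pics/s3d.png

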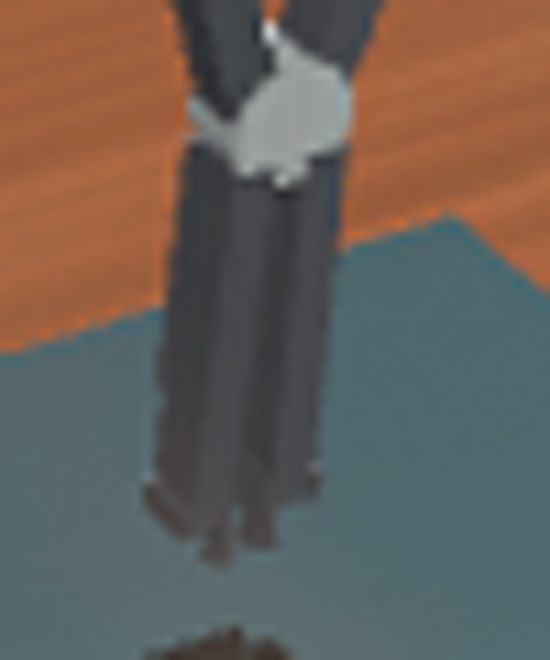

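View pics/w3d.png

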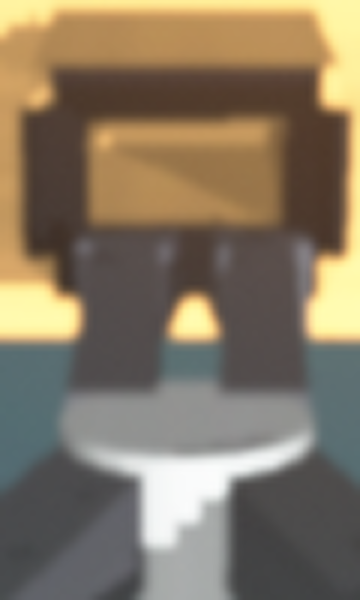

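Run:
```python
from h import *
z=load('s3'); im=cv2.imread('pics/s3.png')
O=np.array([561.3,240.5,118.])
s=16;x0,y0,x1,y1=352,168,384,196
out=[]
for sg in (1,-1,0):
    c=cv2.resize(im[y0:y1,x0:x1],None,fx=s,fy=s,interpolation=cv2.INTER_NEAREST)
    if sg:
      def pt(p):
        q=proj(z,O+np.array([sg*p[0],p[1],p[2]]))[0]; return tuple(np.round(((q-[x0,y0])+0.5)*s).astype(int).tolist())
      for k in (1,-1):
        a=1.8
        def box(xa,xb,ya,yb,za,zb,col):
            ps=[(x,k*(y+a),zz) for x in(xa,xb) for y in (ya,yb) for zz in (za,zb)]
            for i in range(8):
                for j in range(i):
                    if bin(i^j).count('1')==1: cv2.line(c,pt(ps[i]),pt(ps[j]),col,1)
        box(-5,7,1,4,0,8.5,(0,255,255)); box(2.5,7,4,5.5,0,2.5,(0,0,255)); box(-5,7,4,12,8.5,14,(0,255,0))
    out.append(c)
cv2.imwrite('pics/s3h.png',cv2.resize(np.hstack(out[:1]+[out[2]]+out[1:2]),(800,int(28*16*800/(32*16*3)))))
cv2.imwrite('pics/s3raw.png',out[2])
```

```text
(no output)
```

View pics/s3h.png

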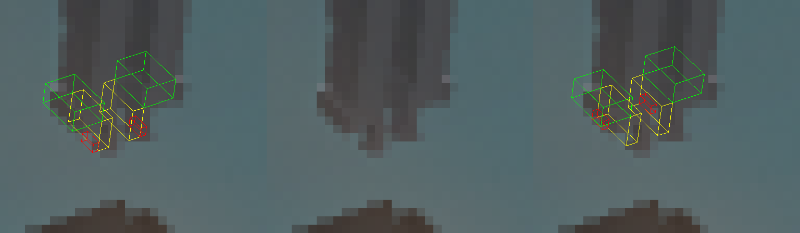

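View pics/s3raw.png

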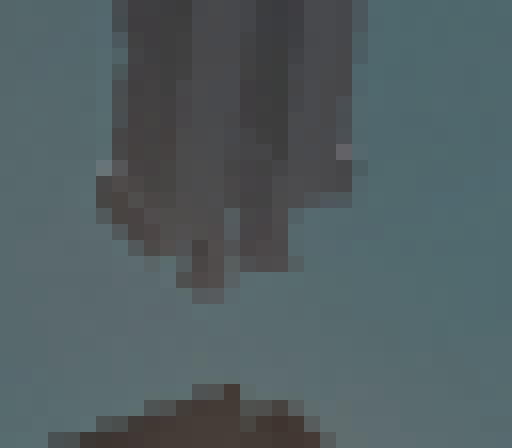

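Call:
{"api": "servo_tool", "payload": {"increments": [[-0.04,-0.3,0,0,0,0,0.38],[-0.05,-0.6,0,0,0,0,0.38],[-0.05,-0.7,0.1,0,0,0,0.38],[-0.05,-0.7,0.2,0,0,0,0.38],[-0.05,-0.7,0.2,0,0,0,0.38],[-0.05,-0.7,0.2,0,0,0,0.38],[-0.04,-0.42,0.2,0,0,0,0.38],[-0.04,-0.2,0.2,0,0,0,0.38],[0,0,0.2,0,0,0,0.38],[0,0,0,0,0,0,0.38]]}}

```text
time_s: 9.52
tool_pos: [578.7, 24.5, 189.3]
eef_rot: [[-1.0, -0.001, -0.002], [-0.001, 1.0, 0.0], [0.002, 0.0, -1.0]]
force: [0.3, -0.1, -1.3]
opening: 59.0
```

Run:
```python
from h import *
np.set_printoptions(suppress=True,precision=3)
s=r.get_state(); print(s['time_s'],s['tool_pos'],s['force'],s['opening'],s['ft_torque'])
snap('wrist','w4'); snap('scene','s4'); crop('s4',215,175,315,295,6,'s4c')
crop('w4',200,90,360,250,5,'w4c')
```

```text
9.525 [578.745  24.514 189.298] [ 0.268 -0.108 -1.278] 58.980144588458764 [ 0.008 -0.013  0.02 ]
```

View pics/w4.png

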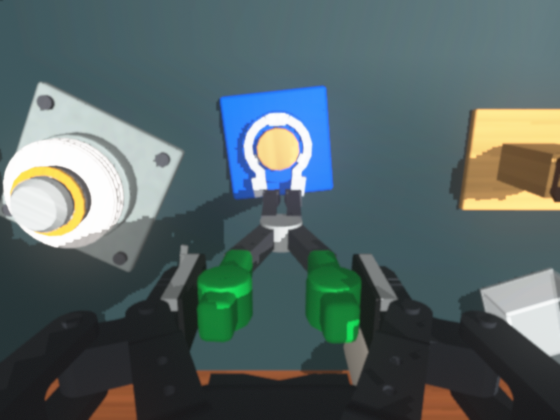

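View pics/w4c.png

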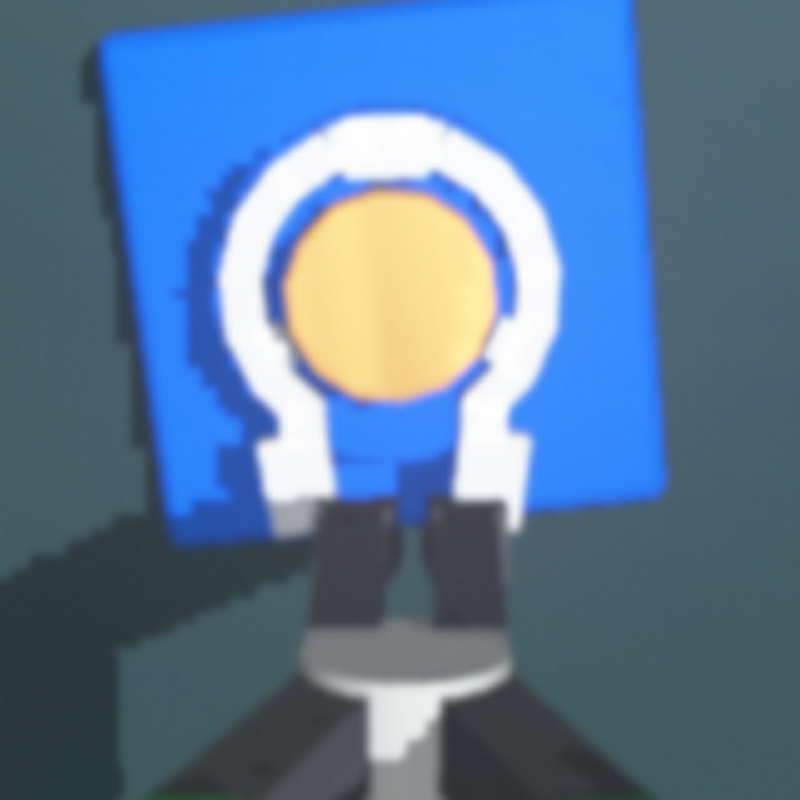

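View pics/s4c.png

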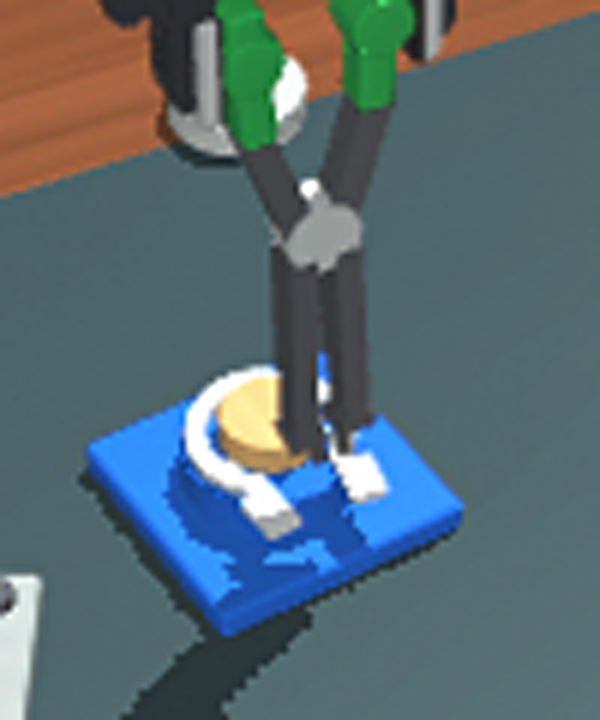

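Run:
```python
from h import *
z=load('w4'); C=cloud(z)
print('cam',(-z['R'].T@z['t']).round(1))
f=lambda p:(200+p[0]/5-0.5+0.1,90+p[1]/5-0.5+0.1)
W=lambda p,h:ray(z,*f(p),h).round(1)
print('post',W((390,295),40))
for n,p in dict(back=(388,112),L=(220,285),R=(560,285),earLo=(257,440),earRo=(532,435),earLi=(335,490),earRi=(453,490),lobeL=(283,345),lobeR=(497,345),neckL=(328,410),neckR=(462,410)).items(): print(n,W(p,32))
for h in (50,55,60): print(h,[W(p,h) for p in [(320,502),(505,505),(412,520)]])
for p in [(350,540),(470,540),(410,645)]: q=f(p); print('depth pliers',C[int(round(q[1])),int(round(q[0]))].round(1))
# ring pixels by white threshold
im=z['im'].astype(int); m=(im.min(-1)>200)
m[:, :]&=False if False else True
sub=np.zeros_like(m); sub[105:200,240:315]=True; m&=sub
v,u=np.nonzero(m); P=np.array([ray(z,a,b,32) for a,b in zip(u,v)])
print(len(P),P.min(0),P.max(0))
np.save('ringpts.npy',P)
# symmetric axis: fit outer circle
P2=P[:,:2]; c=np.array([548.,23.5])
body=P2[P2[:,0]<560]
from scipy.optimize import least_squares
# outer boundary: for angles take max radius
def outer(c):
    a=np.arctan2(body[:,1]-c[1],body[:,0]-c[0]);rr=np.hypot(*(body-c).T)
    bins=np.arange(np.radians(70),np.radians(290),np.radians(8)); a=a%(2*np.pi)
    return np.array([body[(a>=b)&(a<b+np.radians(8))][np.argmax(rr[(a>=b)&(a<b+np.radians(8))])] for b in bins])
O=outer(c)
s=least_squares(lambda q:np.hypot(O[:,0]-q[0],O[:,1]-q[1])-q[2],[548,23.5,27]).x; print('circle',s.round(2))
for xx in (572,576,580,584):
    q=P2[np.abs(P2[:,0]-xx)<0.6]; y=q[:,1]; print(xx, y[y<23.5].min(),y[y<23.5].max(),y[y>23.5].min(),y[y>23.5].max())
```

```text
cam [509.3  24.5 332.8]
post [549.1  23.7  40. ]
back [521.3  23.4  32. ]
L [548.6  -3.8  32. ]
R [548.5  51.2  32. ]
earLo [574.2   1.7  32. ]
earRo [573.2  47.2  32. ]
earLi [582.7  14.6  32. ]
earRi [582.6  34.3  32. ]
lobeL [558.4   6.3  32. ]
lobeR [558.3  41.2  32. ]
neckL [569.1  13.5  32. ]
neckR [569.1  35.6  32. ]
50 [array([580.2,  12.8,  50. ]), array([580.7,  41.9,  50. ]), array([583.1,  27.3,  50. ])]
55 [array([579.,  13.,  55.]), array([579.4,  41.6,  55. ]), array([581.8,  27.2,  55. ])]
60 [array([577.7,  13.2,  60. ]), array([578.1,  41.3,  60. ]), array([580.5,  27.2,  60. ])]
depth pliers [574.4  18.9  94.9]
depth pliers [574.7  34.9  93.8]
depth pliers [574.3  26.5 139.1]
1703 [522.09152718  -3.46507937  32.        ] [588.13037026  50.72266516  32.        ]
circle [549.28  23.64  27.03]
572 5.905942890751138 12.515716356430492 36.47560221896936 42.2588954328988
576 2.5265684794752303 12.478852266479151 35.70027672813367 45.6520710589428
580 3.284057935309132 13.281033170244319 35.741245964862046 45.7412034190991
584 4.061226069132161 8.23651969953487 39.13288931660804 44.97798923589241
```

Run:
```python
from h import *
z=load('w4'); C=cloud(z)
for v in range(186,216,2):
    print(v,[C[v,u].round(1).tolist() for u in (266,270,290,296)])
z=load('s4');C=cloud(z)
crop('s4',235,190,295,262,11,'s4d')
```

```text
186 [[581.2, 14.1, 32.5], [585.8, 17.0, 13.4], [585.8, 34.7, 13.0], [581.0, 39.0, 33.0]]
188 [[582.8, 14.1, 33.0], [588.0, 17.0, 11.8], [587.7, 34.7, 12.7], [582.9, 39.1, 32.2]]
190 [[577.0, 15.1, 62.9], [576.8, 18.2, 63.7], [576.9, 33.1, 63.1], [577.2, 37.7, 61.8]]
192 [[577.0, 15.3, 68.9], [577.1, 18.3, 68.6], [577.1, 33.0, 68.4], [576.8, 37.3, 69.6]]
194 [[576.9, 15.5, 75.1], [577.1, 18.4, 74.2], [576.4, 32.7, 77.0], [576.8, 37.1, 75.4]]
196 [[574.8, 16.0, 88.5], [574.2, 18.8, 90.5], [574.3, 32.3, 90.1], [574.4, 36.4, 89.8]]
198 [[574.5, 16.2, 94.6], [574.4, 18.9, 94.9], [574.3, 32.2, 95.2], [574.5, 36.2, 94.7]]
200 [[574.5, 16.4, 99.7], [574.4, 19.0, 99.9], [574.0, 32.0, 101.3], [574.0, 35.9, 101.4]]
202 [[574.1, 16.6, 105.9], [574.3, 19.1, 105.2], [574.3, 31.9, 105.2], [574.0, 35.7, 106.0]]
204 [[574.1, 16.7, 110.3], [573.9, 19.2, 111.1], [574.6, 31.8, 108.5], [574.1, 35.5, 110.3]]
206 [[574.0, 16.9, 115.0], [574.1, 19.3, 114.8], [574.0, 31.6, 114.8], [574.0, 35.3, 114.9]]
208 [[574.2, 17.0, 118.8], [574.2, 19.4, 118.8], [574.1, 31.5, 118.8], [574.1, 35.1, 118.9]]
210 [[574.1, 17.1, 122.9], [573.9, 19.5, 123.6], [573.9, 31.3, 123.7], [574.4, 34.9, 122.0]]
212 [[573.9, 17.3, 127.6], [574.1, 19.6, 126.9], [574.2, 31.2, 126.6], [573.7, 34.7, 128.1]]
214 [[574.2, 17.4, 130.5], [573.9, 19.7, 131.4], [573.7, 31.1, 132.0], [573.7, 34.5, 132.1]]
```

View pics/s4d.png

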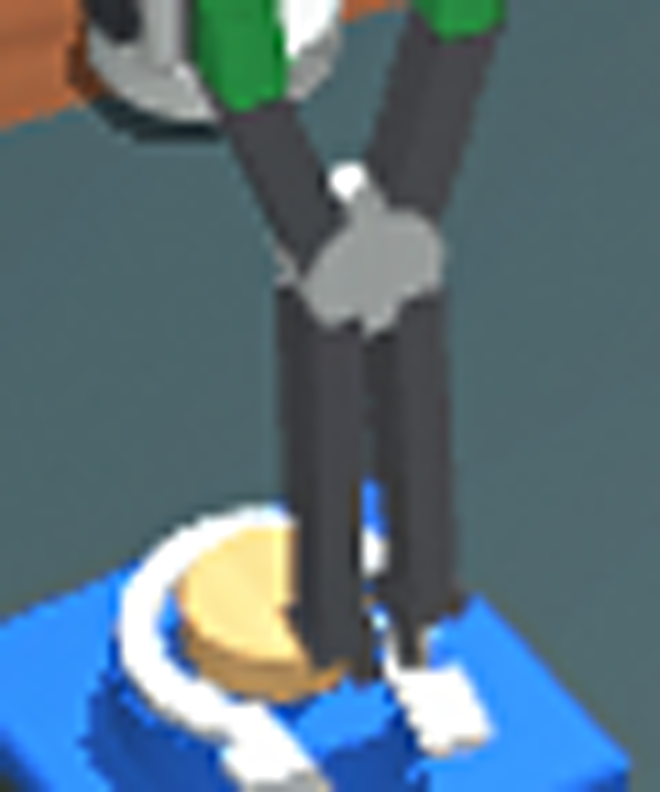

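Call:
{"api": "servo_tool", "payload": {"increments": [[0.024,-0.012,0,0.25,0,-0.3,0.38],[0,0,0.2,0,0,0,0.38],[0,0,0.1,0,0,0,0.38],[0,0,0,0,0,0,0.38]]}}

```text
time_s: 10.12
tool_pos: [577.7, 22.9, 174.6]
eef_rot: [[-1.0, -0.021, -0.001], [-0.021, 1.0, -0.017], [0.001, -0.017, -1.0]]
force: [0.2, 0.3, -1.5]
opening: 59.3
```

Run:
```python
from h import *
np.set_printoptions(suppress=True,precision=3)
s=r.get_state(); print(s['time_s'],s['tool_pos'],s['force'],s['opening'],s['ft_torque'],s['eef_rot'])
snap('wrist','w5'); snap('scene','s5'); crop('s5',225,190,295,270,9,'s5c')
crop('w5',220,110,340,230,6.6,'w5c')
z=load('w5'); C=cloud(z)
for v in range(180,206,2):
    print(v,[C[v,u].round(1).tolist() for u in (266,270,290,294)])
```

```text
10.125 [577.657  22.856 174.632] [ 0.185  0.279 -1.545] 59.28298394907787 [ 0.037  0.018 -0.025] [[-1.    -0.021 -0.001]
 [-0.021  1.    -0.017]
 [ 0.001 -0.017 -1.   ]]
180 [[572.0, 10.2, 32.0], [572.8, 13.2, 27.9], [572.3, 29.2, 28.4], [572.2, 32.4, 28.5]]
182 [[573.4, 10.3, 33.0], [574.4, 13.2, 28.2], [574.0, 29.2, 28.3], [573.6, 32.4, 29.6]]
184 [[574.9, 10.3, 33.3], [576.3, 13.2, 27.1], [575.8, 29.3, 27.6], [575.8, 32.5, 27.3]]
186 [[576.7, 10.3, 32.9], [577.4, 13.3, 29.5], [577.2, 29.3, 28.6], [577.2, 32.5, 28.4]]
188 [[578.6, 10.3, 31.7], [578.4, 13.5, 32.2], [582.9, 29.7, 12.0], [582.8, 33.1, 11.9]]
190 [[575.9, 11.1, 49.0], [576.0, 14.1, 48.2], [575.7, 29.1, 47.8], [575.5, 32.0, 48.2]]
192 [[576.3, 11.3, 53.3], [575.9, 14.3, 54.5], [575.5, 29.0, 54.5], [575.7, 31.9, 53.7]]
194 [[573.4, 12.1, 70.1], [573.7, 14.9, 68.8], [573.2, 28.7, 69.0], [573.1, 31.5, 69.3]]
196 [[573.6, 12.4, 74.8], [573.5, 15.1, 74.7], [573.0, 28.6, 75.1], [573.1, 31.4, 74.7]]
198 [[573.6, 12.6, 79.9], [573.0, 15.4, 81.7], [573.4, 28.6, 79.0], [572.9, 31.2, 80.6]]
200 [[573.6, 12.9, 84.8], [573.3, 15.5, 85.3], [572.9, 28.5, 85.7], [573.0, 31.1, 84.9]]
202 [[573.0, 13.2, 91.6], [573.0, 15.7, 91.3], [572.7, 28.5, 91.0], [573.1, 31.0, 89.4]]
204 [[573.6, 13.3, 93.8], [573.4, 15.9, 94.5], [572.8, 28.4, 95.5], [572.8, 30.9, 95.2]]
```

View pics/w5c.png

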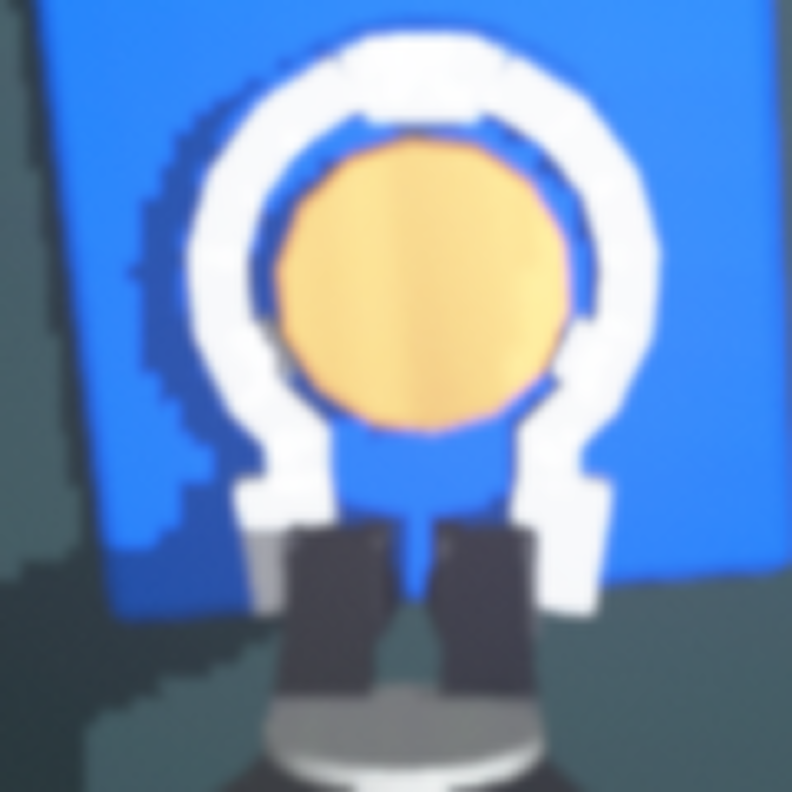

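View pics/s5c.png

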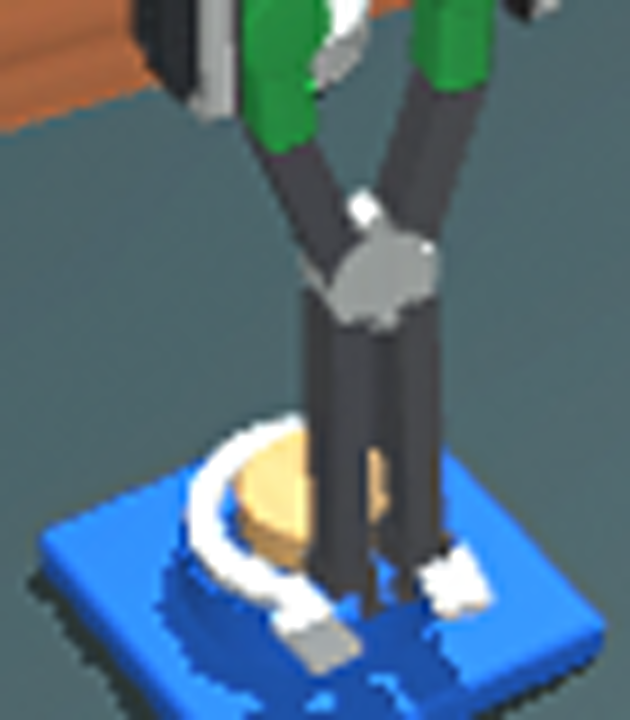

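Run:
```python
from h import *
z=load('w5'); C=cloud(z)
f=lambda p:(220+p[0]/6.6-0.5+0.075,110+p[1]/6.6-0.5+0.075)
W=lambda p,h:ray(z,*f(p),h).round(1)
print('cam',(-z['R'].T@z['t']).round(1))
print('post',W((424,285),40))
for n,p in dict(back=(424,32),L=(187,262),R=(660,262),earLo=(232,485),earRo=(613,480),earLi=(334,510),earRi=(513,510),tipLo=(258,613),tipRo=(597,615)).items(): print(n,W(p,32))
for h in (44,46,48): print(h,[W(p,h) for p in [(287,530),(537,528),(415,535)]])
print('pivot',[W(p,124) for p in [(265,735),(545,740)]])
im=z['im'].astype(int); m=(im.min(-1)>200)
sub=np.zeros_like(m); sub[105:190,240:325]=True; m&=sub
v,u=np.nonzero(m); P=np.array([ray(z,a,b,32) for a,b in zip(u,v)])[:,:2]
body=P[P[:,0]<560]; c=np.array([548.,22])
from scipy.optimize import least_squares
for it in range(3):
    a=np.arctan2(body[:,1]-c[1],body[:,0]-c[0])%(2*np.pi);rr=np.hypot(*(body-c).T)
    w=np.radians(8);O=np.array([body[(a>=b)&(a<b+w)][np.argmax(rr[(a>=b)&(a<b+w)])] for b in np.arange(np.radians(80),np.radians(280),w)])
    s=least_squares(lambda q:np.hypot(O[:,0]-q[0],O[:,1]-q[1])-q[2],[*c,27]).x; c=s[:2]
print('circle',s.round(2))
for xx in (568,570,572,574,576,578):
    q=P[np.abs(P[:,0]-xx)<0.6]; y=q[:,1]; print(xx, y[y<c[1]].min(),y[y<c[1]].max(),y[y>c[1]].min(),y[y>c[1]].max())
```

```text
cam [508.1  23.8 317.9]
post [549.   23.7  40. ]
back [521.3  22.9  32. ]
L [548.1  -4.1  32. ]
R [546.8  51.1  32. ]
earLo [574.7   1.3  32. ]
earRo [572.9  46.9  32. ]
earLi [577.5  13.6  32. ]
earRi [576.9  35.1  32. ]
tipLo [590.6   4.5  32. ]
tipRo [589.7  45.7  32. ]
44 [array([577.1,   8.6,  44. ]), array([576.1,  37.4,  44. ]), array([577.3,  23.4,  44. ])]
46 [array([576.6,   8.7,  46. ]), array([575.6,  37.3,  46. ]), array([576.8,  23.4,  46. ])]
48 [array([576.1,   8.8,  48. ]), array([575.1,  37.2,  48. ]), array([576.3,  23.4,  48. ])]
pivot [array([574.7,  11.4, 124. ]), array([574.4,  34.8, 124. ])]
circle [548.91  23.51  26.84]
568 4.642910498632613 11.719458911004363 36.07614577639046 43.13035522038497
570 5.442446814980897 12.54086306698561 36.135444460060555 42.4500779903471
572 6.251435753709863 12.564623553184804 36.22472969864714 42.51915016694074
574 4.690141476654393 12.600399806159173 35.52548139255056 45.77565452968318
576 2.3196799526465597 12.624341472297962 35.55487122952196 45.85003506294787
578 2.332128241084032 12.660391049824842 35.64330958988852 45.962031170838884
```

Call:
{"api": "servo_tool", "payload": {"increments": [[0.014,0.024,0.1,0,0,0,0.38],[0,0,0.12,0,0,0,0.38],[0,0,0,0,0,0,0.38]]}}

```text
time_s: 10.6
tool_pos: [576.9, 23.8, 163.6]
eef_rot: [[-1.0, -0.021, -0.001], [-0.021, 1.0, -0.017], [0.001, -0.017, -1.0]]
force: [0.2, -0.6, -1.7]
opening: 58.9
```

Run:
```python
from h import *
np.set_printoptions(suppress=True,precision=3)
s=r.get_state(); print(s['time_s'],s['tool_pos'],s['force'],s['opening'],s['ft_torque'])
snap('wrist','w6'); snap('scene','s6'); crop('s6',225,190,295,270,9,'s6c')
crop('w6',220,110,340,230,6.6,'w6c')
z=load('w6'); C=cloud(z)
for v in range(182,206,2):
    print(v,[C[v,u].round(1).tolist() for u in (266,270,290,294)])
```

```text
10.6 [576.901  23.817 163.631] [ 0.212 -0.633 -1.718] 58.91512060419645 [ 0.028 -0.009 -0.008]
182 [[570.0, 11.8, 33.6], [571.1, 14.6, 28.5], [570.5, 30.0, 29.2], [570.5, 33.1, 29.0]]
184 [[572.0, 11.7, 31.8], [572.9, 14.6, 27.3], [572.3, 30.1, 28.1], [572.1, 33.1, 29.0]]
186 [[573.6, 11.7, 31.2], [574.3, 14.7, 28.2], [573.7, 30.1, 29.1], [574.0, 33.2, 27.4]]
188 [[574.9, 11.8, 32.5], [575.8, 14.7, 28.4], [575.5, 30.2, 28.0], [575.4, 33.2, 28.3]]
190 [[575.2, 12.1, 37.4], [575.2, 15.1, 37.4], [574.7, 30.0, 37.8], [574.7, 33.0, 37.2]]
192 [[575.1, 12.4, 44.0], [574.8, 15.4, 44.7], [574.6, 29.9, 44.0], [574.8, 32.9, 42.9]]
194 [[573.0, 13.1, 57.7], [572.7, 15.9, 58.3], [572.6, 29.7, 57.4], [572.2, 32.5, 58.6]]
196 [[572.5, 13.4, 64.8], [572.5, 16.1, 64.6], [572.3, 29.6, 63.9], [572.2, 32.3, 64.1]]
198 [[572.7, 13.7, 69.4], [572.5, 16.3, 69.7], [572.1, 29.6, 70.0], [572.2, 32.2, 69.2]]
200 [[572.2, 14.0, 75.8], [572.5, 16.5, 74.5], [571.9, 29.5, 75.5], [572.2, 32.1, 74.2]]
202 [[572.4, 14.2, 79.9], [572.3, 16.7, 79.9], [572.4, 29.5, 78.5], [572.0, 32.0, 79.5]]
204 [[572.3, 14.4, 85.0], [572.4, 16.9, 84.2], [572.0, 29.4, 84.4], [571.7, 31.9, 85.1]]
```

View pics/w6c.png

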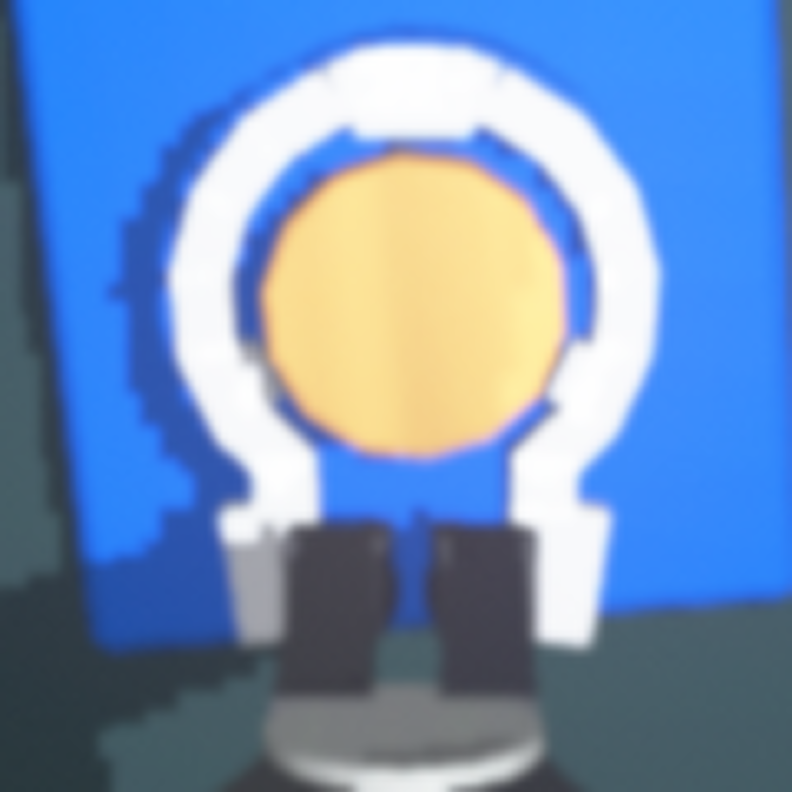

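View pics/s6c.png

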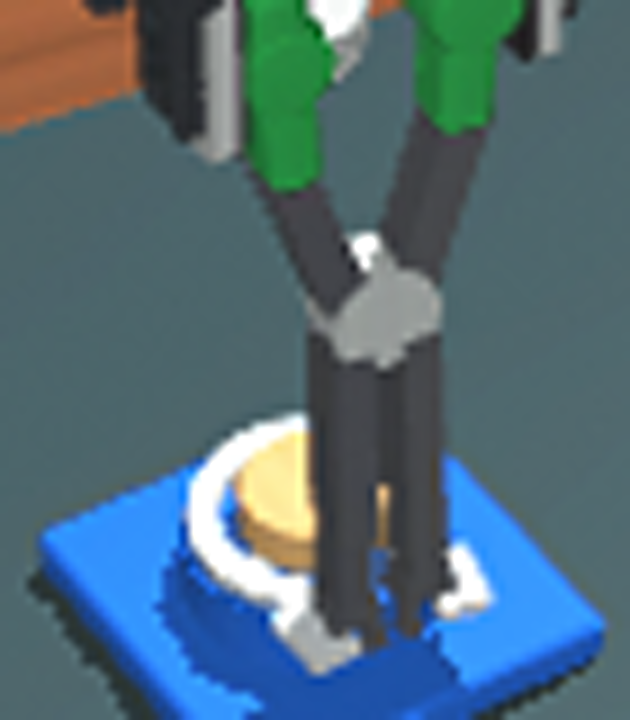

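Call:
{"api": "servo_tool", "payload": {"increments": [[0,0.006,0.03,0,0,0,0.38],[0,0,0.01,0,0,0,0.38]]}}

```text
time_s: 10.95
tool_pos: [577.4, 24.1, 162.3]
eef_rot: [[-1.0, -0.021, 0.0], [-0.021, 1.0, -0.017], [0.0, -0.017, -1.0]]
force: [-0.2, -0.5, -0.3]
opening: 58.9
```

Call:
{"api": "servo_tool", "payload": {"increments": [[0,0,0.02,0,0,0,0.38],[0,0,0,0,0,0,0.38]]}}

```text
time_s: 11.2
tool_pos: [577.7, 24.1, 161.8]
eef_rot: [[-1.0, -0.021, 0.001], [-0.021, 1.0, -0.017], [-0.001, -0.017, -1.0]]
force: [-1.2, 0.1, 2.9]
opening: 59.3
```

Call:
{"api": "servo_tool", "payload": {"increments": [[0,0,0.02,0,0,0,0.38],[0,0,0,0,0,0,0.38]]}}

```text
time_s: 11.45
tool_pos: [577.9, 24.1, 161.0]
eef_rot: [[-1.0, -0.021, 0.002], [-0.021, 1.0, -0.017], [-0.001, -0.017, -1.0]]
force: [-0.7, -0.1, 6.0]
opening: 58.8
```

Run:
```python
from h import *
snap('wrist','w7'); snap('scene','s7'); crop('s7',245,225,295,270,14,'s7c')
crop('w7',220,110,340,230,6.6,'w7c')
z=load('w7'); C=cloud(z)
for v in range(186,204,1):
    print(v,[C[v,u].round(1).tolist() for u in (266,270,290,296)])
```

```text
186 [[573.7, 12.2, 32.5], [574.8, 15.1, 27.4], [574.3, 30.4, 27.9], [574.3, 35.0, 27.5]]
187 [[574.5, 12.2, 32.2], [575.4, 15.1, 28.2], [575.0, 30.4, 28.3], [574.8, 34.9, 28.8]]
188 [[575.3, 12.3, 32.4], [576.3, 15.1, 27.8], [575.7, 30.4, 28.7], [575.7, 35.0, 28.4]]
189 [[575.7, 12.3, 33.6], [576.0, 15.3, 32.2], [575.7, 30.4, 31.9], [575.9, 34.9, 30.5]]
190 [[576.3, 12.4, 34.3], [576.3, 15.4, 34.3], [575.7, 30.3, 35.1], [575.4, 34.8, 35.7]]
191 [[576.0, 12.6, 38.5], [576.0, 15.5, 38.2], [575.9, 30.3, 37.3], [575.5, 34.7, 38.5]]
192 [[575.5, 12.8, 43.5], [576.0, 15.6, 41.4], [575.7, 30.3, 40.7], [575.7, 34.7, 40.4]]
193 [[576.0, 12.9, 44.5], [576.1, 15.7, 43.6], [575.5, 30.2, 44.5], [575.5, 34.5, 44.1]]
194 [[573.4, 13.5, 57.1], [573.7, 16.2, 55.8], [573.3, 30.0, 55.6], [572.7, 34.1, 57.7]]
195 [[573.4, 13.6, 59.8], [573.2, 16.4, 60.2], [573.2, 30.0, 58.6], [573.0, 34.0, 59.2]]
196 [[573.7, 13.7, 61.1], [573.7, 16.4, 61.0], [573.2, 29.9, 61.4], [572.9, 34.0, 61.9]]
197 [[573.6, 13.8, 64.0], [573.8, 16.5, 63.1], [573.2, 29.9, 63.9], [572.8, 33.9, 64.8]]
198 [[573.4, 14.0, 67.4], [573.5, 16.6, 66.6], [572.9, 29.9, 67.5], [573.2, 33.9, 66.1]]
199 [[573.5, 14.1, 69.5], [573.4, 16.7, 69.4], [573.0, 29.8, 69.8], [573.0, 33.8, 69.4]]
200 [[573.4, 14.2, 72.1], [573.3, 16.8, 72.4], [573.0, 29.8, 71.9], [573.1, 33.7, 71.4]]
201 [[573.2, 14.4, 75.3], [573.3, 16.9, 74.5], [572.8, 29.8, 75.2], [573.0, 33.6, 74.1]]
202 [[573.3, 14.5, 77.1], [573.2, 17.0, 77.2], [573.0, 29.7, 76.9], [573.2, 33.6, 75.7]]
203 [[573.4, 14.6, 79.1], [573.2, 17.1, 79.5], [572.8, 29.7, 79.6], [573.0, 33.5, 78.7]]
```

View pics/s7c.png

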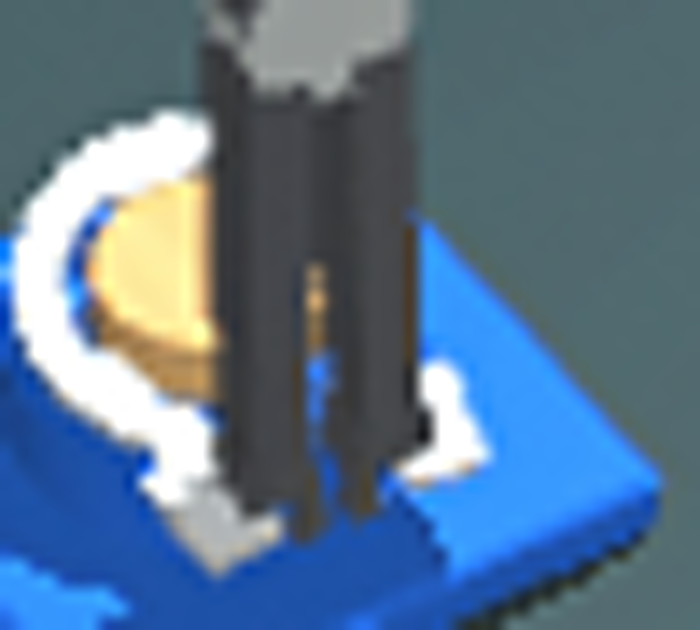

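View pics/w7c.png

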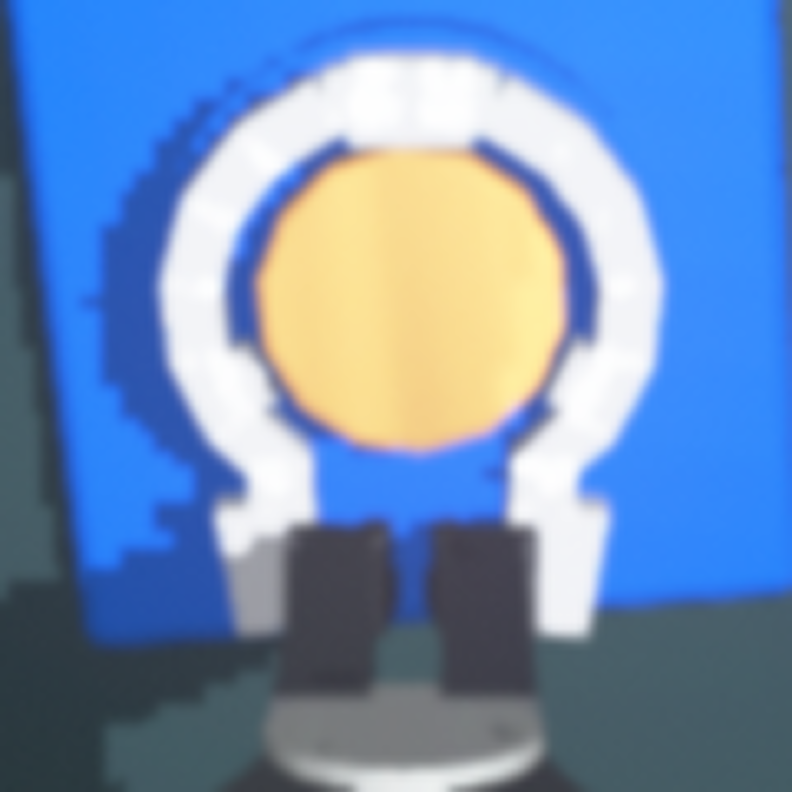

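Call:
{"api": "servo_tool", "payload": {"increments": [[0,0,-0.03,0,0,0,0.38],[0,0,-0.022,0,0,0,0.38],[0,0,0,0,0,0,0.38]]}}

```text
time_s: 11.92
tool_pos: [577.0, 24.1, 162.5]
eef_rot: [[-1.0, -0.021, -0.001], [-0.021, 1.0, -0.017], [0.001, -0.017, -1.0]]
force: [0.1, -0.6, -1.5]
opening: 58.8
```

Run:
```python
from h import *
snap('wrist','w8'); 
crop('w8',220,110,340,230,6.6,'w8c')
z=load('w8'); C=cloud(z)
for v in range(186,195,1):
    print(v,[C[v,u].round(1).tolist() for u in (266,270,290,296)])
```

```text
186 [[573.3, 12.1, 30.6], [573.8, 15.0, 28.1], [573.1, 30.3, 29.4], [573.1, 34.9, 28.9]]
187 [[573.6, 12.2, 32.5], [574.6, 15.0, 28.3], [574.2, 30.4, 28.0], [574.0, 35.0, 28.5]]
188 [[574.6, 12.1, 31.5], [575.5, 15.0, 27.7], [575.1, 30.4, 27.6], [575.3, 35.1, 26.3]]
189 [[574.6, 12.3, 34.8], [575.2, 15.2, 32.2], [574.0, 30.3, 35.3], [574.4, 34.9, 33.3]]
190 [[574.8, 12.4, 37.1], [574.8, 15.4, 36.7], [574.4, 30.3, 36.9], [574.5, 34.8, 36.1]]
191 [[574.7, 12.6, 40.5], [574.7, 15.5, 40.4], [574.3, 30.2, 40.4], [574.6, 34.7, 38.4]]
192 [[574.5, 12.8, 44.2], [574.6, 15.7, 43.7], [574.2, 30.2, 43.8], [574.2, 34.6, 43.2]]
193 [[574.6, 12.9, 46.8], [574.8, 15.7, 45.9], [574.1, 30.2, 46.9], [574.6, 34.6, 44.4]]
194 [[572.4, 13.4, 57.8], [572.5, 16.2, 57.4], [571.9, 30.0, 58.2], [572.0, 34.1, 57.3]]
```

View pics/w8c.png

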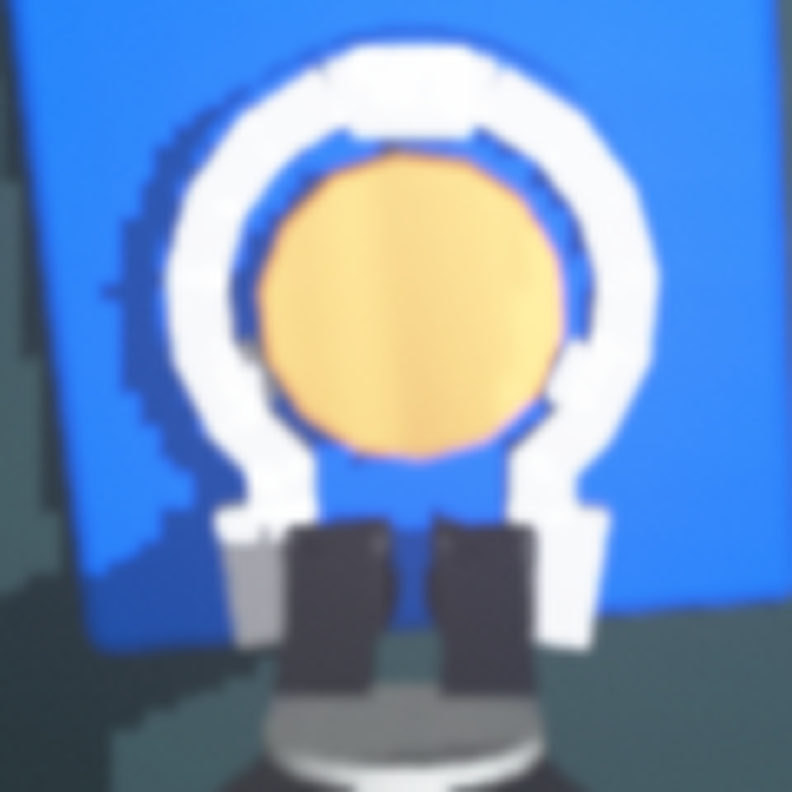

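Call:
{"api": "servo_tool", "payload": {"increments": [[0,0,-0.005,0,0,0,0.3],[0,0,-0.005,0,0,0,0.22],[0,0,-0.005,0,0,0,0.2],[0,0,0,0,0,0,0.2]]}}

```text
time_s: 12.48
tool_pos: [577.5, 24.0, 163.9]
eef_rot: [[-1.0, -0.021, 0.001], [-0.021, 1.0, -0.018], [-0.0, -0.018, -1.0]]
force: [0.6, -0.5, 4.2]
opening: 51.6
```

```bash
cat > look.py <<'E'
import sys
from h import *
t=sys.argv[1]
np.set_printoptions(suppress=True,precision=2)
s=r.get_state(); print(s['time_s'],s['tool_pos'],s['force'],s['opening'],s['ft_torque'])
snap('wrist','w'+t); snap('scene','s'+t)
crop('w'+t,220,110,340,230,6.6,'w%sc'%t)
z=load('w'+t); C=cloud(z)
for v in range(185,197,1):
    print(v,[C[v,u].round(1).tolist() for u in (263,268,291,297)])
E
python3 look.py 9
```

```text
12.475 [577.53  24.02 163.91] [ 0.6  -0.45  4.23] 51.56043283371036 [-0.21 -0.01  0.04]
185 [[573.0, 9.8, 33.1], [574.3, 13.3, 27.2], [573.9, 31.1, 26.9], [572.5, 35.6, 32.3]]
186 [[574.1, 9.7, 31.9], [574.8, 13.4, 28.6], [574.4, 31.1, 28.0], [573.6, 35.6, 31.2]]
187 [[574.9, 9.7, 31.6], [575.9, 13.4, 27.4], [575.5, 31.2, 26.8], [574.0, 35.6, 32.7]]
188 [[575.8, 9.7, 31.3], [580.4, 12.7, 12.4], [575.3, 31.1, 31.2], [575.0, 35.7, 31.8]]
189 [[575.8, 9.9, 34.6], [575.7, 13.7, 34.4], [575.4, 31.1, 33.7], [575.3, 35.6, 33.7]]
190 [[575.5, 10.1, 38.8], [575.5, 13.9, 38.4], [575.8, 31.1, 35.1], [574.6, 35.4, 39.8]]
191 [[575.3, 10.4, 42.4], [575.5, 14.0, 41.2], [576.5, 31.1, 35.6], [575.1, 35.4, 40.8]]
192 [[575.7, 10.4, 43.9], [575.5, 14.1, 44.4], [577.2, 31.1, 35.8], [574.9, 35.3, 44.4]]
193 [[573.1, 11.2, 56.8], [573.1, 14.6, 56.2], [578.4, 31.2, 34.3], [572.4, 34.8, 57.0]]
194 [[572.9, 11.4, 60.0], [573.2, 14.8, 58.8], [578.8, 31.2, 35.7], [572.9, 34.8, 57.9]]
195 [[573.2, 11.5, 61.8], [572.7, 14.9, 63.0], [572.8, 30.6, 61.4], [572.3, 34.6, 62.9]]
196 [[572.9, 11.7, 65.5], [572.8, 15.1, 65.6], [572.7, 30.6, 64.3], [572.4, 34.6, 65.0]]
```

View pics/w9c.png

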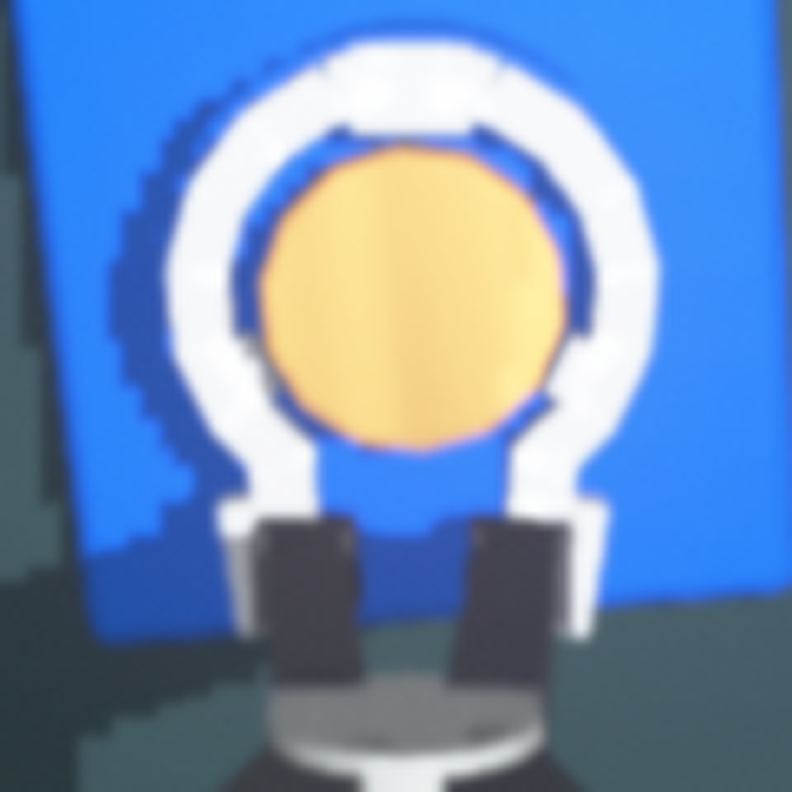

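Call:
{"api": "servo_tool", "payload": {"increments": [[0,0,-0.04,0,0,0,0.2],[0,0,0,0,0,0,0.2]]}}

```text
time_s: 12.82
tool_pos: [576.9, 24.2, 165.2]
eef_rot: [[-1.0, -0.021, -0.001], [-0.021, 1.0, -0.017], [0.001, -0.017, -1.0]]
force: [-0.3, -0.3, -2.2]
opening: 51.4
```

```bash
python3 look.py 10
```

```text
12.825 [576.94  24.2  165.17] [-0.26 -0.25 -2.21] 51.40739256997649 [ 0.03 -0.07  0.01]
185 [[572.9, 9.8, 31.5], [573.3, 13.5, 29.2], [573.2, 31.3, 27.8], [572.5, 35.9, 30.3]]
186 [[573.6, 9.8, 32.0], [574.4, 13.5, 28.0], [574.0, 31.3, 27.9], [572.9, 35.8, 31.9]]
187 [[574.2, 9.9, 32.5], [575.2, 13.5, 28.0], [575.0, 31.4, 26.9], [573.5, 35.8, 32.5]]
188 [[574.7, 9.9, 33.5], [575.9, 13.6, 28.6], [575.5, 31.4, 28.0], [574.7, 35.9, 30.8]]
189 [[575.3, 10.0, 34.4], [575.2, 13.8, 34.4], [574.8, 31.3, 34.2], [575.1, 35.9, 32.7]]
190 [[575.5, 10.1, 36.8], [575.3, 13.9, 37.0], [575.5, 31.3, 34.7], [574.8, 35.8, 36.8]]
191 [[575.3, 10.4, 40.8], [575.2, 14.1, 40.7], [576.5, 31.3, 33.6], [574.9, 35.7, 39.7]]
192 [[575.7, 10.5, 42.2], [575.3, 14.2, 43.1], [576.9, 31.3, 35.1], [574.6, 35.5, 43.8]]
193 [[575.3, 10.7, 46.7], [575.3, 14.3, 46.1], [578.1, 31.4, 33.5], [574.6, 35.5, 46.6]]
194 [[573.0, 11.4, 58.1], [573.0, 14.8, 57.9], [579.0, 31.4, 33.3], [572.4, 35.0, 58.0]]
195 [[573.0, 11.5, 60.7], [572.9, 15.0, 60.8], [579.5, 31.4, 34.3], [572.4, 34.9, 60.8]]
196 [[572.9, 11.7, 64.0], [572.8, 15.1, 63.8], [572.8, 30.8, 62.4], [572.2, 34.8, 64.2]]
```

View pics/w10c.png

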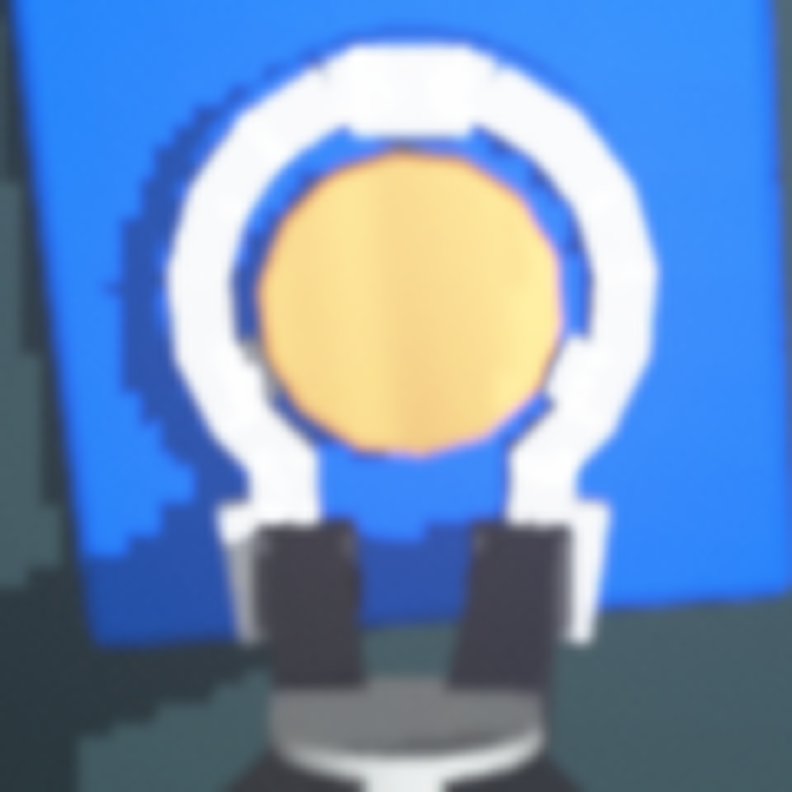

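Call:
{"api": "servo_tool", "payload": {"increments": [[0,0,-0.02,0,0,0,0.14],[0,0,-0.015,0,0,0,0.08],[0,0,-0.005,0,0,0,0.08],[0,0,0,0,0,0,0.08]]}}

```text
time_s: 13.42
tool_pos: [577.3, 24.2, 167.6]
eef_rot: [[-1.0, -0.021, 0.0], [-0.021, 1.0, -0.017], [0.0, -0.017, -1.0]]
force: [-0.0, 0.5, -1.0]
opening: 46.2
```

```bash
python3 look.py 11
```

```text
13.425 [577.32  24.21 167.63] [-0.05  0.46 -1.03] 46.24675325560645 [0.07 0.02 0.01]
185 [[573.3, 9.8, 34.6], [574.6, 13.4, 28.5], [574.3, 31.3, 27.9], [574.0, 36.0, 28.7]]
186 [[574.0, 9.8, 34.8], [575.3, 13.4, 28.8], [574.9, 31.4, 28.6], [575.0, 36.1, 27.6]]
187 [[575.1, 9.8, 33.4], [575.3, 13.6, 32.3], [575.5, 31.4, 29.6], [574.7, 35.9, 32.3]]
188 [[575.3, 9.9, 35.7], [575.3, 13.7, 35.6], [576.7, 31.4, 28.0], [574.9, 35.9, 34.7]]
189 [[575.4, 10.1, 38.7], [575.3, 13.9, 38.7], [581.7, 31.8, 11.1], [574.5, 35.7, 39.6]]
190 [[575.1, 10.3, 42.8], [575.1, 14.0, 42.4], [582.1, 31.8, 12.6], [574.8, 35.6, 41.5]]
191 [[574.9, 10.5, 46.6], [575.2, 14.1, 45.0], [583.1, 31.9, 12.1], [574.8, 35.6, 44.5]]
192 [[575.5, 10.6, 47.4], [575.3, 14.3, 47.8], [583.7, 31.8, 13.4], [574.6, 35.4, 48.3]]
193 [[572.9, 11.3, 60.1], [572.7, 14.8, 60.4], [584.7, 31.9, 12.6], [572.0, 35.0, 61.3]]
194 [[572.7, 11.5, 63.6], [572.5, 15.0, 63.9], [585.6, 31.9, 12.5], [572.2, 34.9, 63.0]]
195 [[572.9, 11.6, 65.5], [572.6, 15.1, 66.3], [586.3, 31.9, 13.0], [572.3, 34.8, 65.6]]
196 [[572.7, 11.8, 69.1], [572.7, 15.2, 68.4], [587.3, 32.0, 12.5], [572.3, 34.8, 68.2]]
```

View pics/w11c.png

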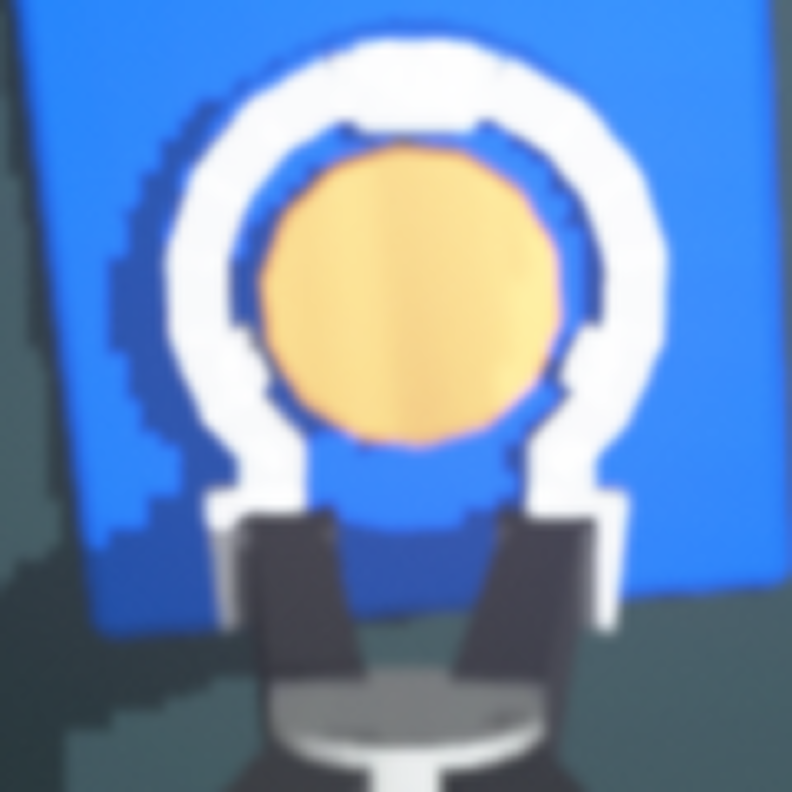

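Call:
{"api": "servo_tool", "payload": {"increments": [[0,0,-0.02,0,0,0,0.02],[0,0,-0.015,0,0,0,-0.04],[0,0,-0.005,0,0,0,-0.05],[0,0,0,0,0,0,-0.05]]}}

```text
time_s: 14.02
tool_pos: [577.4, 24.2, 169.7]
eef_rot: [[-1.0, -0.021, 0.0], [-0.021, 1.0, -0.017], [0.0, -0.017, -1.0]]
force: [-0.2, 1.0, -1.8]
opening: 40.9
```

```bash
python3 look.py 12
```

```text
14.025 [577.36  24.22 169.68] [-0.24  0.96 -1.77] 40.856656347033656 [-0.02 -0.02 -0.03]
185 [[574.6, 9.5, 30.9], [575.3, 13.3, 27.5], [574.6, 31.4, 28.7], [574.4, 36.1, 29.0]]
186 [[575.3, 9.6, 31.5], [575.9, 13.4, 28.7], [575.5, 31.4, 28.4], [579.0, 36.7, 13.2]]
187 [[575.8, 9.7, 32.9], [507.5, 25.2, 312.4], [576.3, 31.5, 28.1], [580.4, 36.9, 10.7]]
188 [[575.3, 10.0, 38.0], [581.5, 12.7, 12.4], [577.4, 31.5, 26.9], [580.8, 36.8, 12.6]]
189 [[575.7, 10.0, 39.6], [582.6, 12.7, 11.4], [582.2, 31.9, 11.1], [581.9, 36.9, 11.7]]
190 [[575.3, 10.3, 44.2], [583.0, 12.7, 13.1], [583.1, 31.9, 11.0], [583.0, 36.9, 10.8]]
191 [[575.5, 10.4, 46.2], [584.3, 12.7, 11.5], [583.8, 31.9, 11.5], [583.8, 37.0, 11.0]]
192 [[575.4, 10.6, 49.7], [585.0, 12.7, 12.3], [584.5, 32.0, 12.0], [584.2, 36.9, 13.0]]
193 [[573.2, 11.3, 61.2], [573.1, 14.8, 61.2], [585.3, 32.0, 12.4], [585.3, 37.0, 11.9]]
194 [[573.0, 11.5, 64.6], [572.8, 14.9, 64.9], [586.5, 32.0, 11.2], [572.5, 35.0, 64.2]]
195 [[573.0, 11.6, 67.2], [572.7, 15.1, 68.2], [587.1, 32.0, 12.1], [572.3, 34.9, 67.4]]
196 [[573.0, 11.8, 70.0], [572.9, 15.2, 70.1], [587.8, 32.0, 12.7], [572.3, 34.8, 70.0]]
```

View pics/w12c.png

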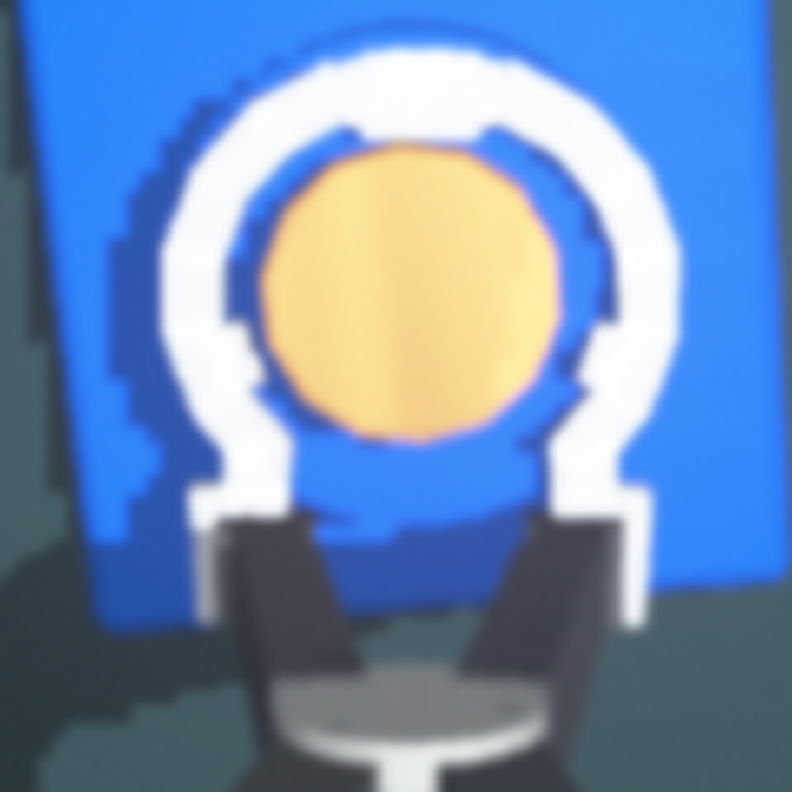

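Call:
{"api": "servo_tool", "payload": {"increments": [[0,0,-0.015,0,0,0,-0.1],[0,0,-0.015,0,0,0,-0.15],[0,0,0,0,0,0,-0.16],[0,0,0,0,0,0,-0.16]]}}

```text
time_s: 14.62
tool_pos: [577.3, 24.2, 171.1]
eef_rot: [[-1.0, -0.021, 0.0], [-0.021, 1.0, -0.017], [0.0, -0.017, -1.0]]
force: [-0.2, -0.3, -3.7]
opening: 36.0
```

```bash
python3 look.py 13 | head -3
python3 - <<'E'
from h import *
crop('s13',225,190,305,280,8,'s13c')
E
```

```text
14.625 [577.34  24.25 171.14] [-0.23 -0.25 -3.72] 35.99568962445167 [ 0.02  0.02 -0.04]
185 [[579.6, 8.4, 11.7], [575.4, 13.3, 28.7], [574.9, 31.4, 28.9], [575.0, 36.2, 28.0]]
186 [[574.9, 9.7, 34.7], [576.4, 13.3, 27.9], [575.6, 31.5, 29.3], [579.6, 36.8, 12.2]]
```

View pics/w13c.png

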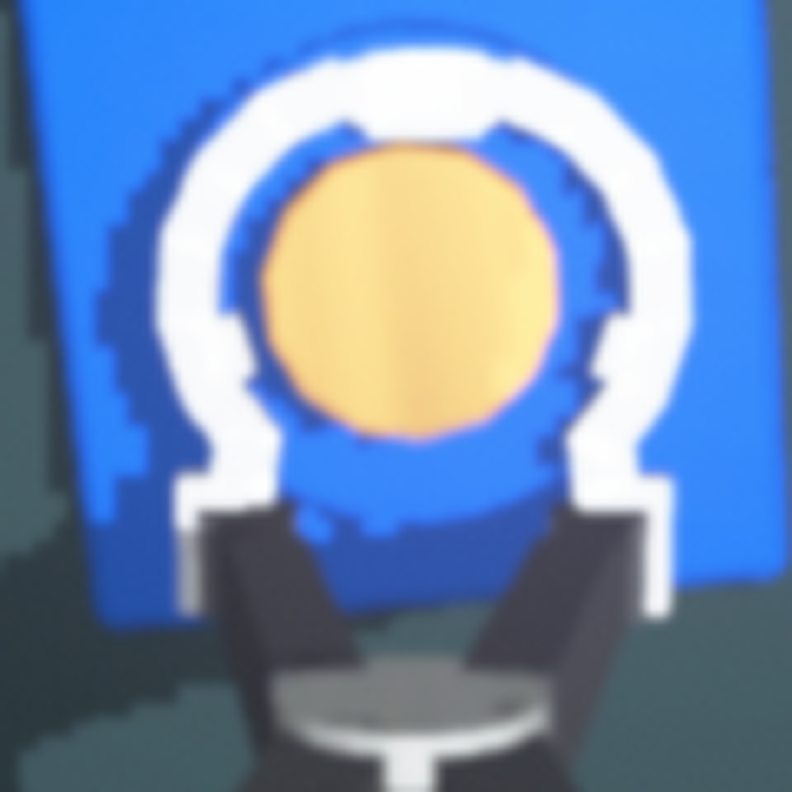

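View pics/s13c.png

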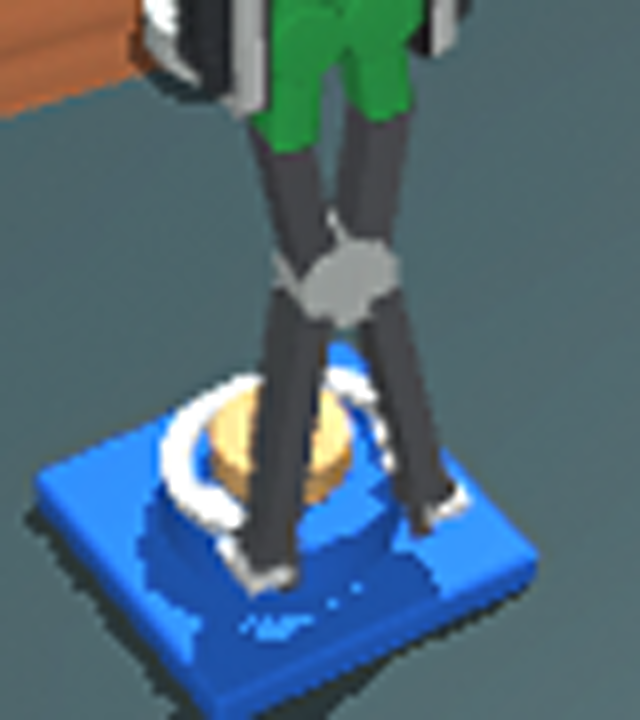

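Call:
{"api": "servo_tool", "payload": {"increments": [[0,0,-0.005,0,0,0,-0.19],[0,0,-0.005,0,0,0,-0.205],[0,0,-0.03,0,0,0,-0.205],[0,0,-0.06,0,0,0,-0.205],[0,0,-0.02,0,0,0,-0.205],[0,0,0,0,0,0,-0.205]]}}

```text
time_s: 15.48
tool_pos: [577.4, 24.4, 177.3]
eef_rot: [[-1.0, -0.021, 0.0], [-0.021, 1.0, -0.017], [0.0, -0.017, -1.0]]
force: [-0.6, 0.9, -1.7]
opening: 34.8
```

```bash
python3 look.py 14 | head -1
python3 - <<'E'
from h import *
crop('s14',225,190,305,280,8,'s14c')
E
```

```text
15.475 [577.39  24.4  177.28] [-0.65  0.9  -1.69] 34.77515745490659 [ 0.06  0.11 -0.02]
```

View pics/w14c.png

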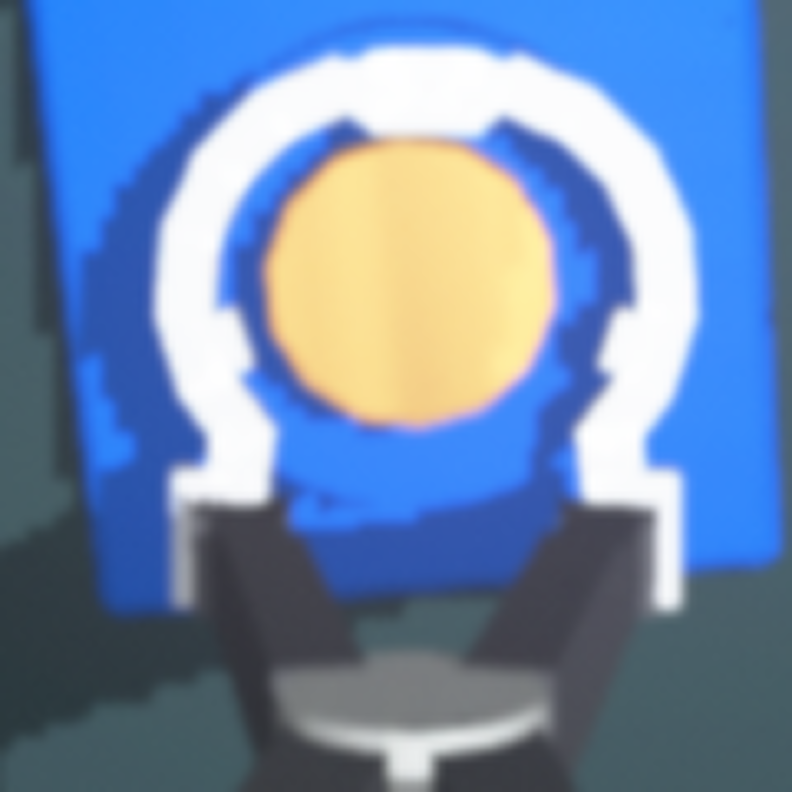

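View pics/s14c.png

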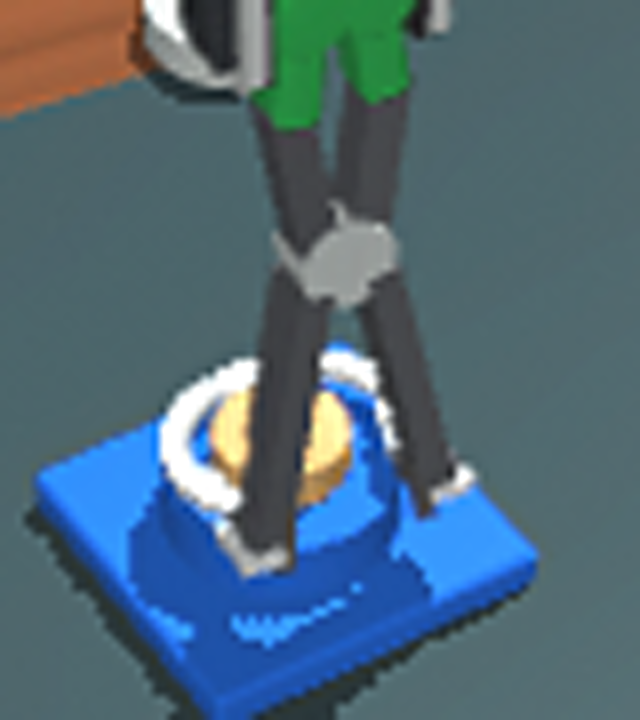

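Call:
{"api": "servo_tool", "payload": {"increments": [[0,0,-0.15,0,0,0,-0.22],[0,0,-0.25,0,0,0,-0.225],[0,0,-0.25,0,0,0,-0.225],[0,0,-0.15,0,0,0,-0.225],[0,0,0,0,0,0,-0.225],[0,0,0,0,0,0,-0.225]]}}

```text
time_s: 16.32
tool_pos: [577.2, 25.1, 216.8]
eef_rot: [[-1.0, -0.021, -0.0], [-0.021, 1.0, -0.017], [0.001, -0.017, -1.0]]
force: [0.3, 0.9, -2.5]
opening: 33.5
```

```bash
python3 look.py 15 | head -1
python3 - <<'E'
from h import *
crop('s15',215,160,305,270,7,'s15c')
z=load('w15');C=cloud(z);im=z['im'].astype(int);m=(im.min(-1)>190)
sub=np.zeros_like(m); sub[105:215,230:340]=True; m&=sub
m=cv2.erode(m.astype(np.uint8),np.ones((3,3)))>0
P=C[m]; P=P[(P[:,2]>50)&(P[:,2]<110)]; A=np.c_[P[:,:2]-[550,24],np.ones(len(P))]
for i in range(3):
    c,*_=np.linalg.lstsq(A,P[:,2],rcond=None); e=P[:,2]-A@c; k=abs(e)<4; A=A[k];P=P[k]
print(len(P),'plane',c, 'resid',e.std())
E
```

```text
16.325 [577.16  25.06 216.82] [ 0.28  0.9  -2.54] 33.489620099997104 [ 0.02 -0.01 -0.02]
1318 plane [8.61746125e-02 1.15301079e-02 7.79250369e+01] resid 0.7105401855691755
```

View pics/w15c.png

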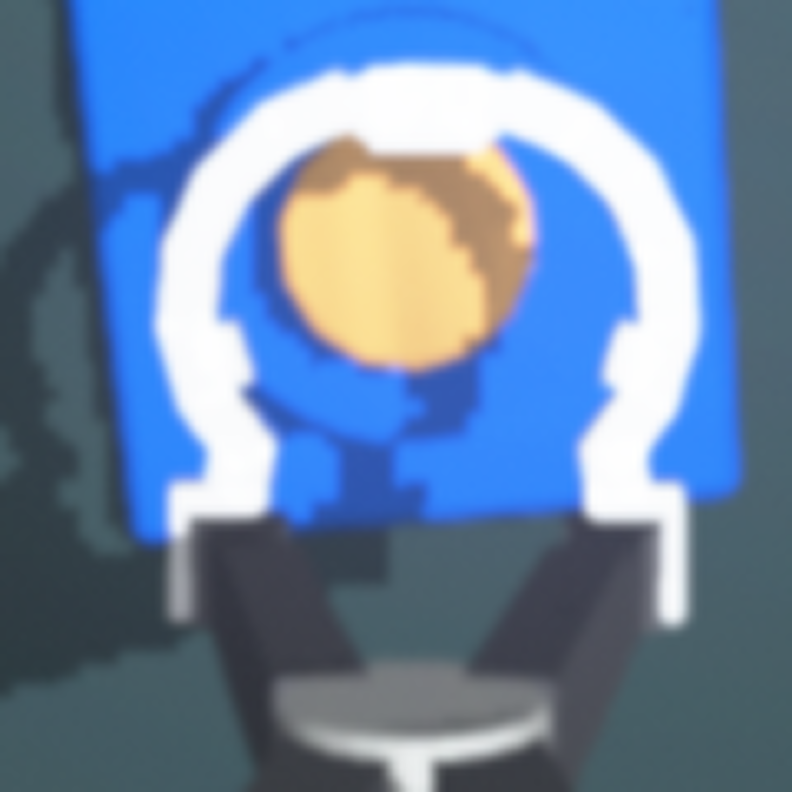

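View pics/s15c.png

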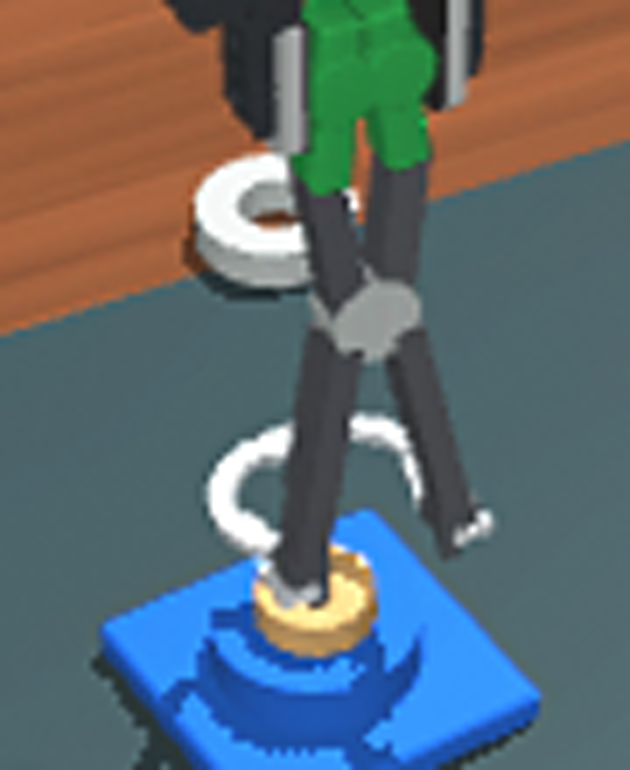

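```bash
cat > ringfit.py <<'E'
import sys
from h import *
def fit(t,zlo,zhi,c0,box=(105,215,230,340)):
    z=load(t);C=cloud(z);im=z['im'].astype(int);m=(im.min(-1)>190)
    sub=np.zeros_like(m); sub[box[0]:box[1],box[2]:box[3]]=True; m&=sub
    m=cv2.erode(m.astype(np.uint8),np.ones((3,3)))>0
    P=C[m]; P=P[(P[:,2]>zlo)&(P[:,2]<zhi)]; A=np.c_[P[:,:2]-c0,np.ones(len(P))]
    for i in range(4):
        c,*_=np.linalg.lstsq(A,P[:,2],rcond=None); e=P[:,2]-A@c; k=abs(e)<3; A=A[k];P=P[k]
    return c,P
if __name__=='__main__':
    for t,lo,hi in [('w6',29,37),('w8',29,37),('w14',29,60),('w15',50,110)]:
        c,P=fit(t,lo,hi,[550,24]); print(t,len(P),c.round(4))
E
python3 ringfit.py
python3 - <<'E'
from h import *
z=load('w15')
f=lambda p:(220+p[0]/6.6-0.5+0.075,110+p[1]/6.6-0.5+0.075)
W=lambda p,h:ray(z,*f(p),h).round(1)
for h in (77,80):
  print(h)
  for n,p in dict(back=(427,62),backin=(427,153),L=(157,320),R=(702,320),lobeL=(250,385),lobeR=(607,385),neckL=(275,450),neckR=(580,450),earLo=(168,488),earRo=(690,488),tipLo=(180,622),tipRo=(675,625),innerL=(270,515),innerR=(587,518)).items(): print(n,W(p,h))
E
```

```text
w6 1373 [-5.00000e-04 -1.50000e-03  3.25421e+01]
w8 1400 [-3.10000e-03 -3.00000e-04  3.21843e+01]
w14 1320 [6.70000e-02 9.60000e-03 3.92378e+01]
w15 1318 [8.6200e-02 1.1500e-02 7.7925e+01]
77
back [523.7  25.6  77. ]
backin [533.8  25.9  77. ]
L [553.7  -5.   77. ]
R [552.1  58.2  77. ]
lobeL [561.1   5.8  77. ]
lobeR [560.   47.6  77. ]
neckL [568.8   8.8  77. ]
neckR [567.8  44.8  77. ]
earLo [573.7  -3.8  77. ]
earRo [572.1  57.9  77. ]
tipLo [590.2  -2.4  77. ]
tipRo [589.   57.1  77. ]
innerL [576.7   8.3  77. ]
innerR [576.1  46.   77. ]
80
back [523.5  25.6  80. ]
backin [533.5  25.9  80. ]
L [553.2  -4.7  80. ]
R [551.6  57.9  80. ]
lobeL [560.5   6.1  80. ]
lobeR [559.5  47.3  80. ]
neckL [568.1   9.   80. ]
neckR [567.2  44.6  80. ]
earLo [573.   -3.5  80. ]
earRo [571.4  57.6  80. ]
tipLo [589.3  -2.1  80. ]
tipRo [588.1  56.7  80. ]
innerL [575.9   8.5  80. ]
innerR [575.3  45.7  80. ]
```

Call:
{"api": "servo_tool", "payload": {"increments": [[-0.03,-0.1,-0.3,0,0.15,0,-0.225],[-0.07,-0.3,-0.3,0,0.2,0,-0.225],[-0.1,-0.5,-0.3,0,0.2,0,-0.225],[-0.1,-0.6,0,0,0.2,0,-0.225],[-0.1,-0.6,0,0,0,0,-0.225],[-0.1,-0.6,0,0,0,0,-0.225],[-0.08,-0.45,0,0,0,0,-0.225],[-0.07,-0.3,0,0,0,0,-0.225],[0,0,0,0,0,0,-0.225],[0,0,0,0,0,0,-0.225]]}}

```text
time_s: 17.68
tool_pos: [613.8, -145.2, 263.8]
eef_rot: [[-0.998, -0.021, -0.052], [-0.02, 1.0, -0.018], [0.053, -0.017, -0.998]]
force: [-0.5, 0.4, -2.2]
opening: 33.2
```

Run:
```python
from h import *
from ringfit import fit
np.set_printoptions(suppress=True,precision=3)
s=r.get_state(); print(s['time_s'],s['tool_pos'],s['force'],s['opening'],s['ft_torque']);print(s['eef_rot'])
snap('wrist','w16'); snap('scene','s16'); snap('top','t16')
crop('w16',200,90,360,250,5,'w16c'); crop('s16',120,160,250,340,4,'s16c')
C=cloud(load('w16')); print(fit('w16',105,140,[583,-145])[0])
```

```text
17.675 [ 613.81  -145.246  263.822] [-0.546  0.363 -2.198] 33.19563002464798 [ 0.033 -0.075  0.001]
[[-0.998 -0.021 -0.052]
 [-0.02   1.    -0.018]
 [ 0.053 -0.017 -0.998]]
[  0.046   0.011 126.609]
```

View pics/w16.png

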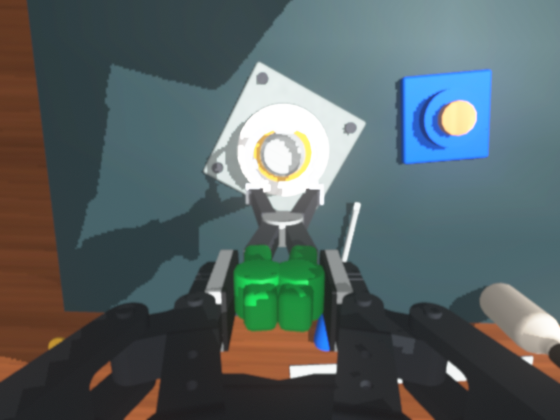

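View pics/w16c.png

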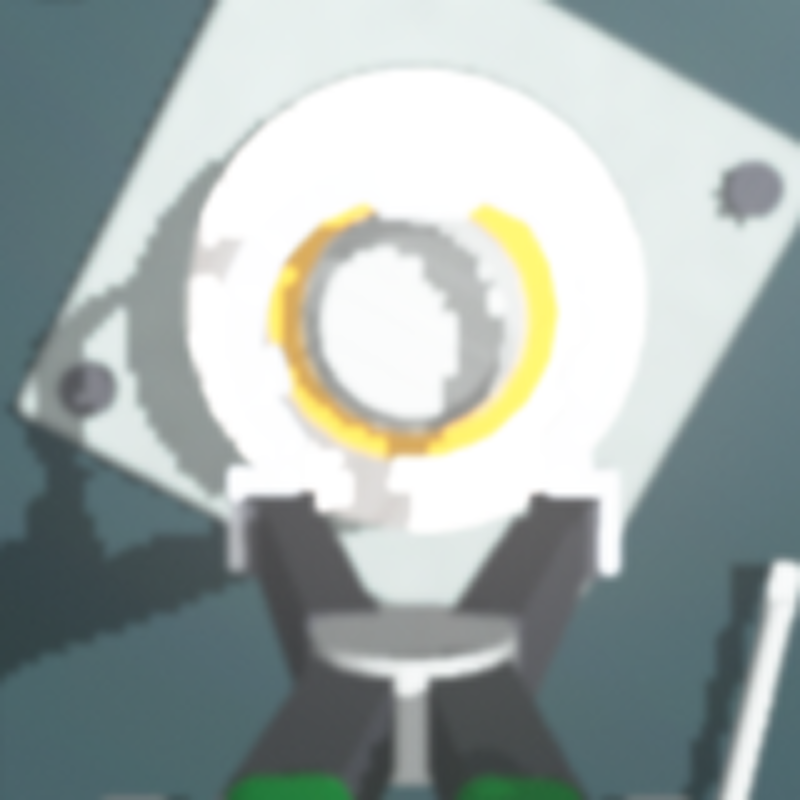

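View pics/s16c.png

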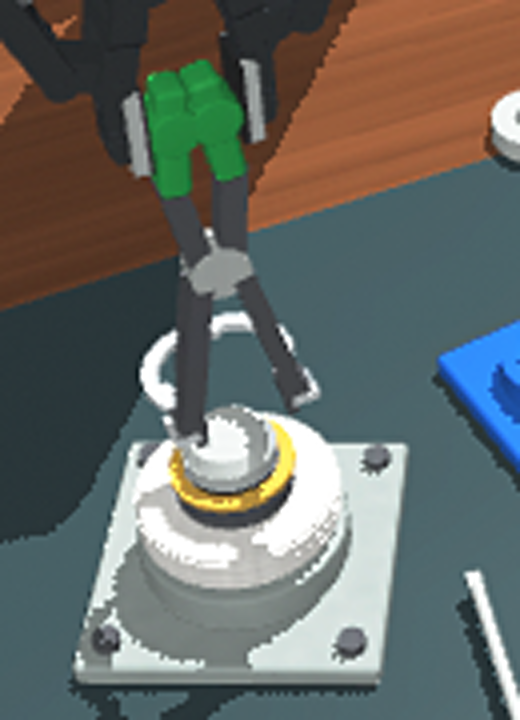

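Run:
```python
from h import *
z=load('w16');C=cloud(z);Z=C[...,2]
print('cam',(-z['R'].T@z['t']).round(1))
sub=Z[90:250,200:360]; 
import collections
h,e=np.histogram(sub,bins=np.arange(0,150,3)); print([(int(a),int(b)) for a,b in zip(e,h) if b>20])
v=np.clip(sub*1.8,0,255).astype(np.uint8)
cv2.imwrite('pics/w16z.png',cv2.resize(cv2.applyColorMap(v,cv2.COLORMAP_JET),None,fx=5,fy=5,interpolation=cv2.INTER_NEAREST))
```

```text
cam [ 551.5 -144.   410.2]
[(0, 8039), (3, 35), (9, 2141), (12, 3731), (15, 332), (18, 45), (27, 28), (30, 113), (51, 690), (54, 1768), (66, 23), (69, 755), (72, 37), (78, 50), (81, 281), (84, 908), (87, 341), (123, 697), (126, 1080), (129, 44), (132, 58), (135, 80), (138, 24), (141, 34)]
```

View pics/w16z.png

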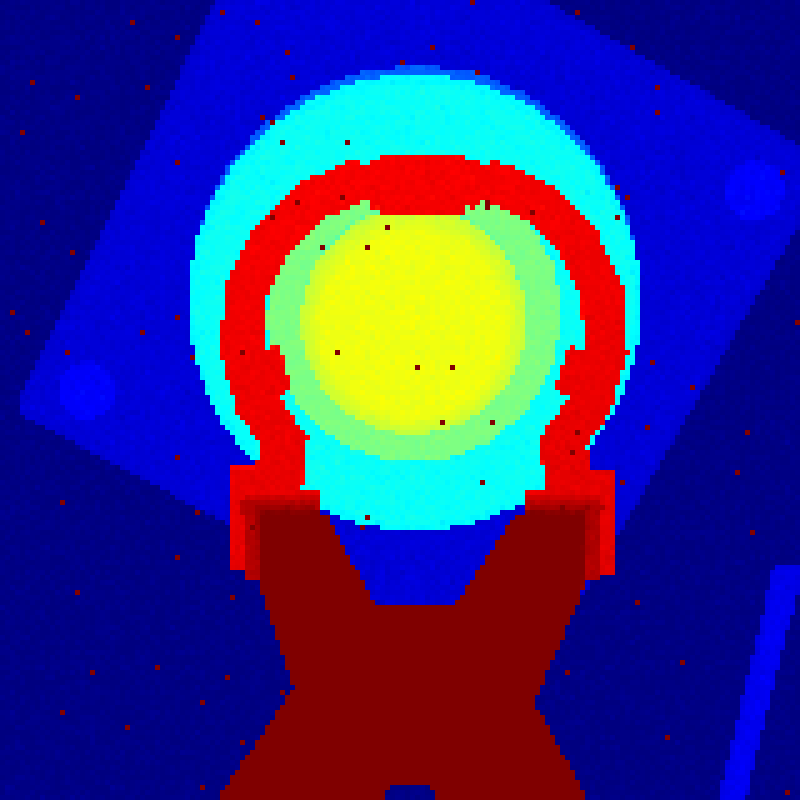

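```bash
cat > spin.py <<'E'
import sys
from h import *
from scipy.optimize import least_squares
def edgefit(mask,z,h,R=None,c0=(583,-145),angsel=None):
    cs,_=cv2.findContours(mask.astype(np.uint8),cv2.RETR_EXTERNAL,cv2.CHAIN_APPROX_NONE)
    c=max(cs,key=cv2.contourArea)[:,0,:]
    P=np.array([ray(z,u,v,h)[:2] for u,v in c])
    a=np.degrees(np.arctan2(P[:,1]-c0[1],P[:,0]-c0[0]))
    if angsel is not None: P=P[angsel(a)]
    s=least_squares(lambda q:np.hypot(P[:,0]-q[0],P[:,1]-q[1])-q[2],[*c0,30],loss='soft_l1').x
    return s.round(2),P
def go(t):
    z=load(t);C=cloud(z);Z=cv2.medianBlur(C[...,2].astype(np.float32),3)
    m=np.zeros(Z.shape,bool); m[60:260,180:380]=True
    near=np.hypot(C[...,0]-583,C[...,1]+145)
    for n,lo,hi in [('plate',8,16),('pulley',47,60),('washer',65,76),('shaft',80,93)]:
        k=m&(Z>lo)&(Z<hi)
        print(n,np.median(C[...,2][k]).round(2))
    k=m&(Z>82)&(Z<110); k=k&(near<18)
    zs=np.median(C[...,2][m&(Z>80)&(Z<93)&(near<12)]); print('shaft top',zs.round(2))
    zr=C[...,2]
    # pulley outer edge: everything z>47 as seen near, take angles on far side (image top= -x)
    k=m&(Z>48)&(Z<60)
    k2=(m&(Z>48)&(Z<140)).astype(np.uint8)
    print('pulley circle',edgefit(k2,z,53.8,angsel=lambda a:(abs(a)>125))[0])
    k3=(m&(Z>79)&(Z<94)).astype(np.uint8)
    s,P=edgefit(k3,z,82,angsel=lambda a:(abs(a)<130)); print('shaft circle@82',s)
if __name__=='__main__': go(sys.argv[1])
E
python3 spin.py w16
python3 - <<'E'
from h import *
from ringfit import fit
c,P=fit('w16',110,140,[583,-145]); print('plane',c)
z=load('w16')
f=lambda p:(200+p[0]/5-0.5+.1,90+p[1]/5-0.5+.1)
def onplane(p,dz=0):
    h=125.
    for i in range(5):
        w=ray(z,*f(p),h); h=c[0]*(w[0]-583)+c[1]*(w[1]+145)+c[2]+dz
    return w.round(1)
for n,p in dict(back=(420,155),backin=(420,213),L=(221,330),R=(627,330),lobeL1=(290,380),lobeL2=(285,345),lobeR1=(555,385),lobeR2=(568,348),neckL=(307,445),neckR=(540,445),earLo=(231,466),earRo=(614,471),tipLo=(235,575),tipRo=(610,573)).items(): print(n,onplane(p))
E
```

```text
plate 12.3
pulley 54.52
washer 70.65
shaft 86.26
shaft top 86.65
pulley circle [ 584.   -145.79   43.08]
shaft circle@82 [ 583.67 -145.82   19.47]
plane [4.55408500e-02 1.09646128e-02 1.26608744e+02]
back [ 554.4 -145.1  125.3]
backin [ 563.  -144.9  125.7]
L [ 581.3 -174.9  126.2]
R [ 579.7 -113.   126.8]
lobeL1 [ 588.6 -164.2  126.7]
lobeL2 [ 583.3 -165.   126.4]
lobeR1 [ 588.3 -123.6  127.1]
lobeR2 [ 582.6 -121.8  126.8]
neckL [ 598.6 -161.4  127.1]
neckR [ 597.6 -125.5  127.5]
earLo [ 602.1 -173.2  127.2]
earRo [ 601.3 -114.   127.8]
tipLo [ 619.3 -172.4  128. ]
tipRo [ 617.3 -113.9  128.5]
```

```bash
cat > w2t.py <<'E'
import sys
from h import *
from scipy.spatial.transform import Rotation as Ro
# usage: w2t dx dy dz [ax ay az deg applied after translation]
s=r.get_state(); R=s['eef_rot']; d=np.array([float(x) for x in sys.argv[1:4]])
print('tool shift units', (R.T@d/50).round(4), 'force',s['force'].round(1),'pos',s['tool_pos'].round(2),'z axis',R[:,2].round(4))
E
python3 w2t.py 3.6 -1.6 0; python3 w2t.py 0 0 -25
```

```text
tool shift units [-0.0712 -0.0336 -0.0032] force [-0.4 -0.3 -2.2] pos [ 613.82 -145.06  264.02] z axis [-0.0521 -0.0183 -0.9985]
tool shift units [-0.0262  0.0086  0.4992] force [-0.4 -0.3 -2.2] pos [ 613.82 -145.06  264.02] z axis [-0.0521 -0.0183 -0.9985]
```

Call:
{"api": "servo_tool", "payload": {"increments": [[-0.071,-0.034,-0.003,0,0.375,0,-0.225],[-0.016,0.004,0.2,0,0,0,-0.225],[-0.016,0.004,0.2,0,0,0,-0.225],[-0.008,0.001,0.1,0,0,0,-0.225],[0,0,0,0,0,0,-0.225],[0,0,0,0,0,0,-0.225]]}}

```text
time_s: 18.58
tool_pos: [617.5, -147.6, 239.1]
eef_rot: [[-0.997, -0.021, -0.078], [-0.019, 1.0, -0.019], [0.078, -0.017, -0.997]]
force: [0.2, 0.8, -3.1]
opening: 33.9
```

```bash
cat > meas.py <<'E'
import sys
from h import *
from ringfit import fit
from spin import go
t=sys.argv[1]; lo,hi=float(sys.argv[2]),float(sys.argv[3])
np.set_printoptions(suppress=True,precision=3)
s=r.get_state(); print(s['time_s'],s['tool_pos'],s['force'],s['opening'],s['ft_torque'])
snap('wrist','w'+t); snap('scene','s'+t)
z=load('w'+t);C=cloud(z);Z=C[...,2]
sub=Z[90:250,200:360]
v=np.clip((sub-40)*2.5,0,255).astype(np.uint8)
cv2.imwrite(f'pics/w{t}z.png',cv2.resize(cv2.applyColorMap(v,cv2.COLORMAP_JET),None,fx=5,fy=5,interpolation=cv2.INTER_NEAREST))
crop('w'+t,200,90,360,250,5,f'w{t}c'); crop('s'+t,120,160,250,340,4,f's{t}c')
c,P=fit('w'+t,lo,hi,[583,-145],box=(100,215,235,340)); print('plane',c.round(4),len(P))
np.save('plane.npy',c)
E
cat > onp.py <<'E'
from h import *
def on(t,pts,c,dz=0,x0=200,y0=90,s=5):
    z=load(t); out={}
    for n,p in pts.items():
        h=c[2]
        for i in range(5):
            w=ray(z,x0+p[0]/s-.5+.5/s,y0+p[1]/s-.5+.5/s,h); h=c[0]*(w[0]-583)+c[1]*(w[1]+145)+c[2]+dz
        out[n]=w.round(1); print(n,w.round(1))
    return out
E
python3 meas.py 17 90 115; python3 spin.py w17
```

```text
18.575 [ 617.505 -147.614  239.091] [ 0.164  0.824 -3.087] 33.87978769565072 [ 0.07  -0.144  0.005]
plane [  0.021   0.009 102.737] 1623
plate 12.28
pulley 54.5
washer 70.66
shaft 86.27
shaft top 86.63
pulley circle [ 583.71 -145.86   42.84]
shaft circle@82 [ 583.8  -145.94   19.51]
```

View pics/w17z.png

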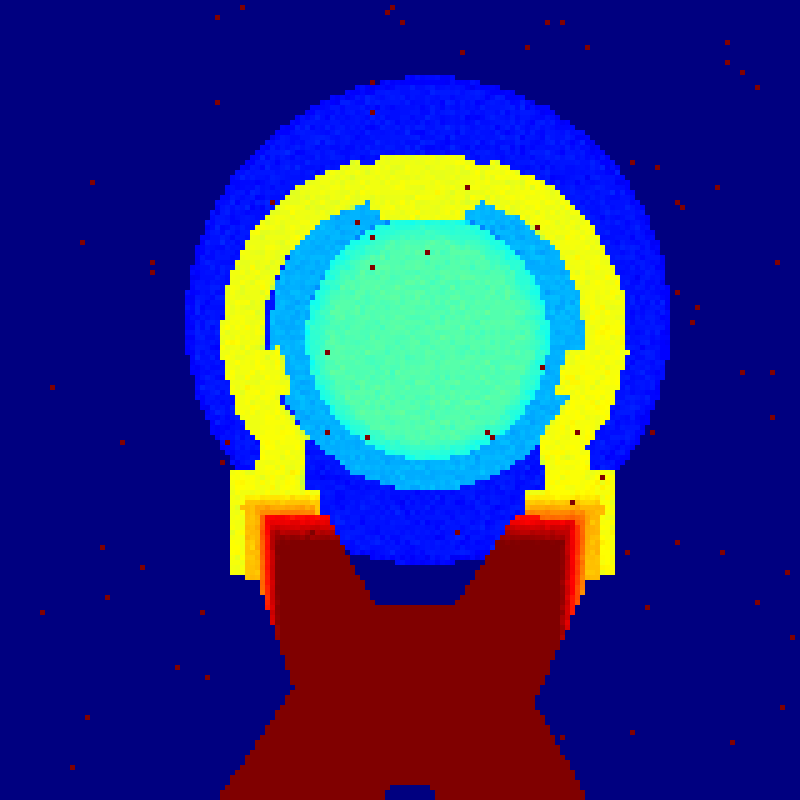

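```bash
cat > insc.py <<'E'
import sys
from h import *
from scipy.optimize import minimize
def insc(t,zth,c,c0=(583.7,-145.8),top=None):
    z=load(t);C=cloud(z);Z=cv2.medianBlur(C[...,2].astype(np.float32),3)
    up=cv2.resize
    m=np.zeros(Z.shape,np.uint8); m[100:195,235:340]=((Z>zth)[100:195,235:340])
    big=cv2.GaussianBlur(cv2.resize(m*255,None,fx=4,fy=4,interpolation=cv2.INTER_LINEAR),(0,0),2)>127
    cs,_=cv2.findContours(big.astype(np.uint8),cv2.RETR_LIST,cv2.CHAIN_APPROX_NONE)
    p=np.vstack([q[:,0,:] for q in cs if len(q)>60]).astype(float)
    p=(p+0.5)/4-0.5
    P=[]
    for u,v in p:
        h=c[2]
        for i in range(3):
            w=ray(z,u,v,h); h=c[0]*(w[0]-583)+c[1]*(w[1]+145)+c[2]
        P.append(w[:2])
    P=np.array(P)
    P=P[np.hypot(P[:,0]-c0[0],P[:,1]-c0[1])<25]
    f=lambda q:-np.min(np.hypot(P[:,0]-q[0],P[:,1]-q[1]))
    b=None
    for dx in np.arange(-4,4.1,.25):
        for dy in np.arange(-4,4.1,.25):
            v=f((c0[0]+dx,c0[1]+dy))
            if b is None or v<b[0]: b=(v,c0[0]+dx,c0[1]+dy)
    s=minimize(f,b[1:],method='Nelder-Mead').x
    print('inscribed centre',s.round(2),'R',round(-f(s),2)); 
    d=P-s; k=np.argsort(np.hypot(*d.T))[:40]; print('contacts ang',sorted(set(np.round(np.degrees(np.arctan2(d[k,1],d[k,0]))/10)*10)))
    return s
if __name__=='__main__':
    insc(sys.argv[1],float(sys.argv[2]),np.load('plane.npy'))
E
python3 insc.py w17 95
```

```text
inscribed centre [7.40504219e+45 2.90641869e+44] R 7.410743726248168e+45
contacts ang [np.float64(-180.0)]
```

```bash
sed -i 's/np.arange(-4,4.1,.25)/np.arange(-2.5,2.51,.125)/g; s/    s=minimize.*/    s=np.array(b[1:])/' insc.py; python3 insc.py w17 95
python3 - <<'E'
from h import *; from onp import on
c=np.load('plane.npy')
on('w17',dict(back=(424,155),backin=(424,218),L=(221,335),R=(627,335),L1=(290,385),L2=(285,350),R1=(556,385),R2=(567,350),neckL=(305,445),neckR=(541,445),earLo=(231,470),earRo=(614,470),tipLo=(231,575),tipRo=(614,575)),c)
E
```

```text
inscribed centre [ 585.08 -146.43] R 20.88
contacts ang [np.float64(-180.0), np.float64(-170.0), np.float64(-80.0), np.float64(80.0), np.float64(90.0), np.float64(180.0)]
back [ 554.7 -147.1  102.1]
backin [ 564.  -146.9  102.3]
L [ 582.3 -177.5  102.4]
R [ 580.8 -115.6  102.9]
L1 [ 589.6 -166.8  102.7]
L2 [ 584.3 -167.7  102.6]
R1 [ 588.6 -126.1  103. ]
R2 [ 583.3 -124.6  102.9]
neckL [ 598.8 -164.4  102.9]
neckR [ 597.9 -128.   103.2]
earLo [ 603.  -175.8  102.9]
earRo [ 601.5 -116.6  103.4]
tipLo [ 619.6 -175.7  103.3]
tipRo [ 618.  -115.9  103.7]
```

```bash
python3 w2t.py -1.1 0.5 -11; python3 w2t.py 0 0 -3
```

```text
tool shift units [0.0046 0.0143 0.2208] force [ 0.2  0.2 -2.8] pos [ 617.62 -147.64  239.17] z axis [-0.0776 -0.0191 -0.9968]
tool shift units [-0.0047  0.0011  0.0598] force [ 0.2  0.2 -2.8] pos [ 617.62 -147.64  239.17] z axis [-0.0776 -0.0191 -0.9968]
```

Call:
{"api": "servo_tool", "payload": {"increments": [[0.014,0.012,0.1,0,0,0,-0.225],[-0.009,0.002,0.12,0,0,0,-0.225],[0,0,0,0,0,0,-0.225],[0,0,0,0,0,0,-0.225]]}}

```text
time_s: 19.18
tool_pos: [616.3, -147.1, 227.8]
eef_rot: [[-0.997, -0.021, -0.078], [-0.019, 1.0, -0.019], [0.079, -0.017, -0.997]]
force: [-0.5, 0.4, -2.8]
opening: 33.6
```

```bash
python3 meas.py 18 88 101; python3 insc.py w18 88.8; python3 spin.py w18
```

```text
19.175 [ 616.344 -147.071  227.781] [-0.478  0.366 -2.77 ] 33.623256870554464 [ 0.047 -0.129  0.006]
plane [ 0.019  0.011 91.451] 1608
inscribed centre [ 583.7  -145.93] R 20.85
contacts ang [np.float64(-180.0), np.float64(-170.0), np.float64(-80.0), np.float64(80.0), np.float64(90.0), np.float64(170.0), np.float64(180.0)]
plate 12.32
pulley 54.57
washer 70.7
shaft 87.79
shaft top 86.7
pulley circle [ 584.14 -145.94   43.2 ]
shaft circle@82 [ 587.17 -145.88   28.16]
```

View pics/w18z.png

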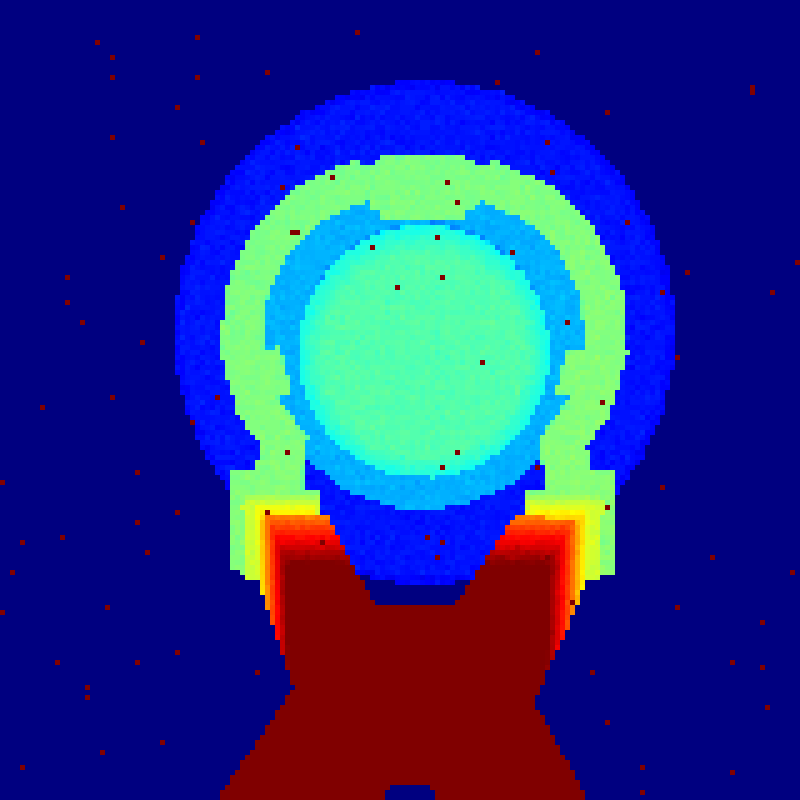

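View pics/w18c.png

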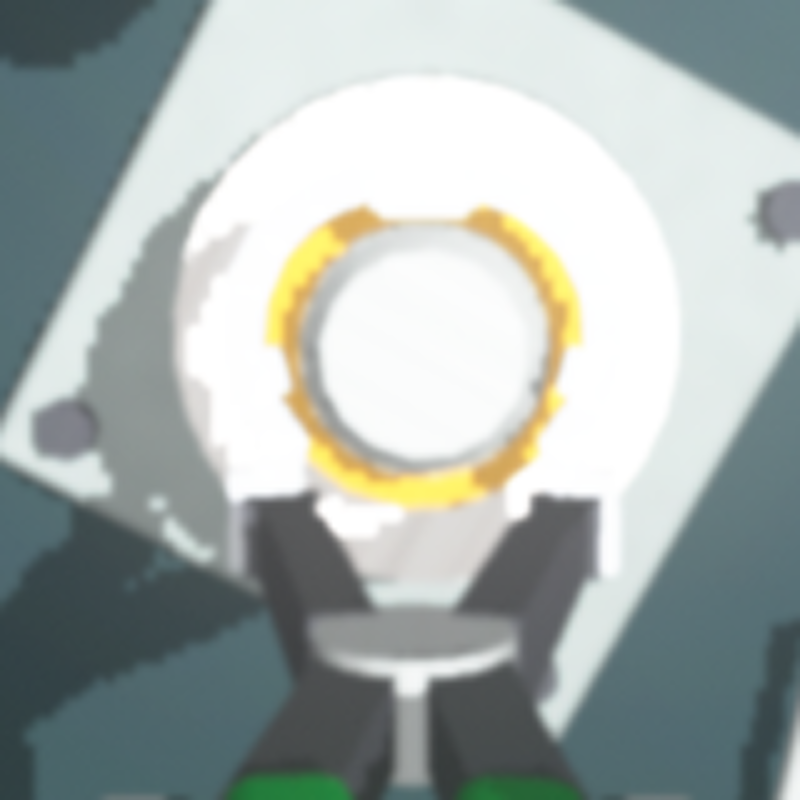

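Call:
{"api": "servo_tool", "payload": {"increments": [[-0.003,0.001,0.04,0,0,0,-0.225],[-0.003,0.001,0.04,0,0,0,-0.225],[0,0,0,0,0,0,-0.225]]}}

```text
time_s: 19.65
tool_pos: [616.2, -147.0, 223.5]
eef_rot: [[-0.997, -0.021, -0.079], [-0.019, 1.0, -0.019], [0.079, -0.017, -0.997]]
force: [-0.3, 0.3, -2.5]
opening: 33.9
```

Call:
{"api": "servo_tool", "payload": {"increments": [[-0.003,0.001,0.04,0,0,0,-0.225],[-0.003,0,0.04,0,0,0,-0.225],[0,0,0,0,0,0,-0.225]]}}

```text
time_s: 20.02
tool_pos: [616.2, -147.0, 219.5]
eef_rot: [[-0.997, -0.021, -0.079], [-0.019, 1.0, -0.019], [0.079, -0.017, -0.997]]
force: [0.5, 0.1, -2.4]
opening: 33.3
```

```bash
python3 meas.py 19 79 92;  python3 insc.py w19 88
```

```text
20.025 [ 616.217 -147.033  219.539] [ 0.458  0.123 -2.393] 33.25455903601069 [ 0.021 -0.106 -0.   ]
plane [ 0.061  0.004 84.983] 3056Traceback (most recent call last):
  File "insc.py", line 31, in <module>
    insc(sys.argv[1],float(sys.argv[2]),np.load('plane.npy'))
    ~~~~^^^^^^^^^^^^^^^^^^^^^^^^^^^^^^^^^^^^^^^^^^^^^^^^^^^^^
  File "insc.py", line 24, in insc
    v=f((c0[0]+dx,c0[1]+dy))
  File "insc.py", line 20, in <lambda>
    f=lambda q:-np.min(np.hypot(P[:,0]-q[0],P[:,1]-q[1]))
                ~~~~~~^^^^^^^^^^^^^^^^^^^^^^^^^^^^^^^^^^^
    return _wrapreduction(a, np.minimum, 'min', axis, None, out,
                          keepdims=keepdims, initial=initial, where=where)
    return ufunc.reduce(obj, axis, dtype, out, **passkwargs)
           ~~~~~~~~~~~~^^^^^^^^^^^^^^^^^^^^^^^^^^^^^^^^^^^^^
ValueError: zero-size array to reduction operation minimum which has no identity
```

View pics/w19z.png

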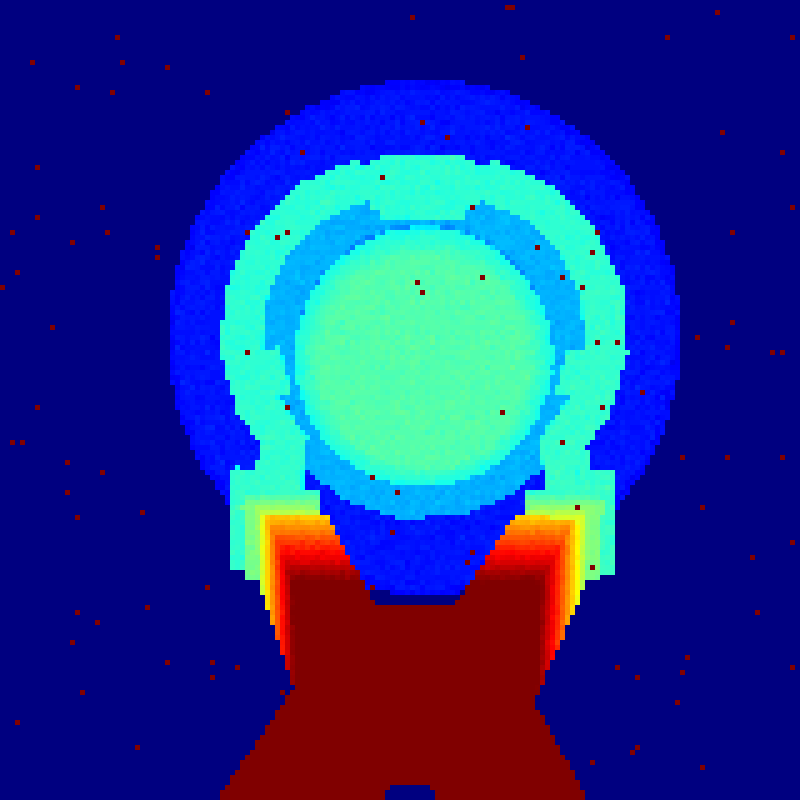

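Call:
{"api": "servo_tool", "payload": {"increments": [[-0.003,0.001,0.03,0,0,0,-0.225],[-0.002,0,0.03,0,0,0,-0.225],[0,0,0,0,0,0,-0.225]]}}

```text
time_s: 20.5
tool_pos: [616.2, -147.0, 216.6]
eef_rot: [[-0.997, -0.021, -0.079], [-0.019, 1.0, -0.019], [0.079, -0.017, -0.997]]
force: [0.5, 0.9, -2.2]
opening: 33.8
```

Call:
{"api": "servo_tool", "payload": {"increments": [[-0.003,0.001,0.03,0,0,0,-0.225],[-0.002,0,0.03,0,0,0,-0.225],[0,0,0,0,0,0,-0.225]]}}

```text
time_s: 20.88
tool_pos: [616.3, -147.0, 213.6]
eef_rot: [[-0.997, -0.021, -0.079], [-0.019, 1.0, -0.019], [0.079, -0.017, -0.997]]
force: [0.2, 0.2, -2.7]
opening: 33.8
```

Call:
{"api": "servo_tool", "payload": {"increments": [[-0.002,0,0.03,0,0,0,-0.225],[0,0,0,0,0,0,-0.225]]}}

```text
time_s: 21.12
tool_pos: [616.3, -147.1, 212.1]
eef_rot: [[-0.997, -0.021, -0.079], [-0.019, 1.0, -0.019], [0.079, -0.017, -0.997]]
force: [0.9, -0.1, -3.3]
opening: 33.7
```

Call:
{"api": "servo_tool", "payload": {"increments": [[-0.002,0,0.02,0,0,0,-0.225],[0,0,0,0,0,0,-0.225]]}}

```text
time_s: 21.38
tool_pos: [616.3, -147.1, 211.2]
eef_rot: [[-0.997, -0.021, -0.078], [-0.019, 1.0, -0.019], [0.079, -0.017, -0.997]]
force: [-0.3, -0.9, -2.3]
opening: 33.3
```

Call:
{"api": "servo_tool", "payload": {"increments": [[-0.002,0,0.02,0,0,0,-0.225],[0,0,0,0,0,0,-0.225]]}}

```text
time_s: 21.62
tool_pos: [616.5, -147.1, 210.4]
eef_rot: [[-0.997, -0.021, -0.078], [-0.019, 1.0, -0.019], [0.078, -0.017, -0.997]]
force: [0.9, 0.4, -0.6]
opening: 33.7
```

```bash
python3 meas.py 20 68 79
```

```text
21.625 [ 616.51  -147.12   210.402] [ 0.883  0.358 -0.628] 33.683813193871416 [ 0.082 -0.16  -0.034]
plane [-0.007  0.006 74.799] 1572
```

View pics/w20z.png

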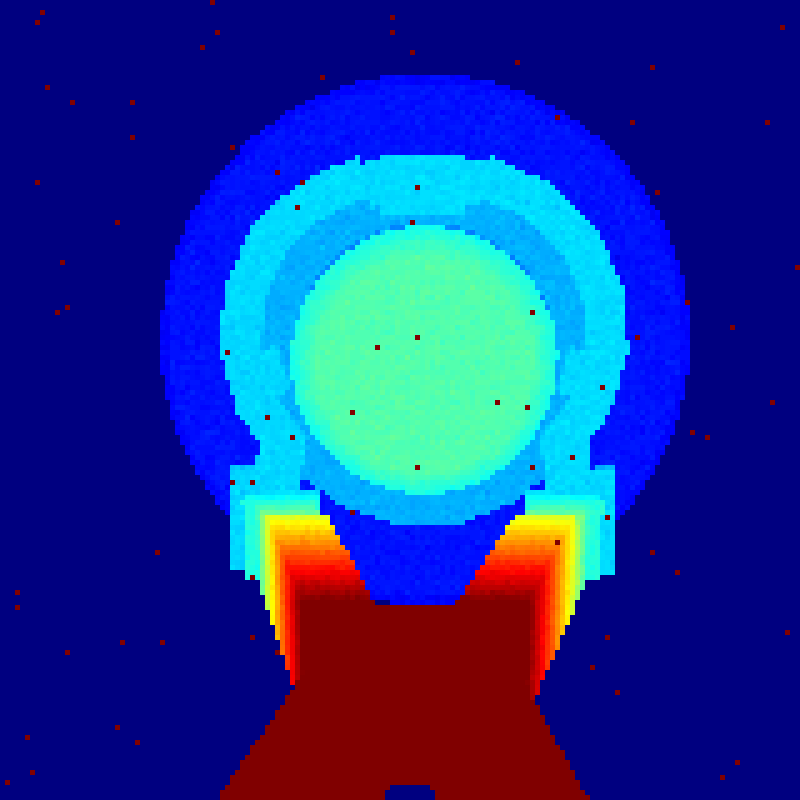

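View pics/s20c.png

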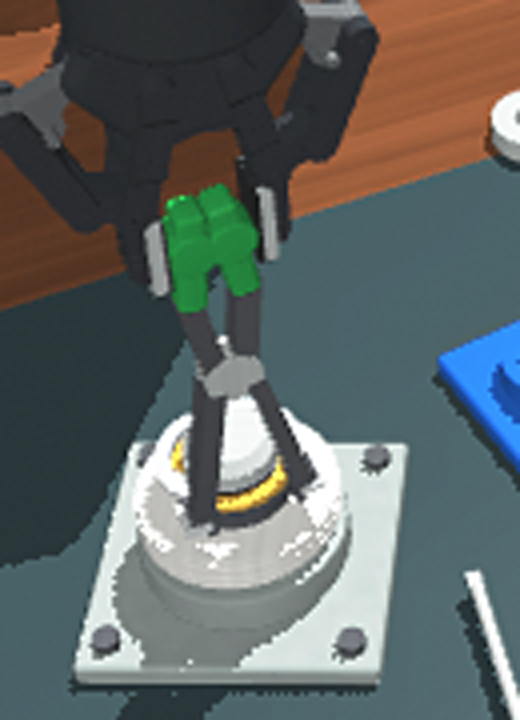

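Call:
{"api": "servo_tool", "payload": {"increments": [[-0.002,0,0.02,0,0,0,-0.225],[0,0,0,0,0,0,-0.225]]}}

```text
time_s: 21.98
tool_pos: [616.5, -147.1, 209.4]
eef_rot: [[-0.997, -0.021, -0.078], [-0.019, 1.0, -0.019], [0.078, -0.017, -0.997]]
force: [0.3, 0.1, 1.4]
opening: 33.7
```

Call:
{"api": "servo_tool", "payload": {"increments": [[-0.002,0,0.02,0,0,0,-0.225],[0,0,0,0,0,0,-0.225]]}}

```text
time_s: 22.22
tool_pos: [616.5, -147.2, 208.4]
eef_rot: [[-0.997, -0.021, -0.078], [-0.019, 1.0, -0.019], [0.078, -0.017, -0.997]]
force: [0.6, 1.7, 3.2]
opening: 33.6
```

```bash
python3 meas.py 21 66 79
```

```text
22.225 [ 616.528 -147.182  208.375] [0.635 1.672 3.236] 33.61183828397238 [ 0.099 -0.124 -0.023]
plane [-0.052 -0.    74.197] 1597
```

Call:
{"api": "servo_tool", "payload": {"increments": [[0.002,0,-0.02,0,0,0,-0.225],[0.048,0.001,0.004,0,-0.25,0,-0.225],[0.048,0.001,0.003,0,-0.25,0,-0.225],[0.048,0.001,0.002,0,-0.25,0,-0.225],[0,0,0,0,0,0,-0.225]]}}

```text
time_s: 22.95
tool_pos: [608.6, -147.2, 209.7]
eef_rot: [[-0.999, -0.02, -0.025], [-0.02, 1.0, -0.018], [0.026, -0.017, -1.0]]
force: [0.9, 0.1, 1.4]
opening: 33.6
```

```bash
python3 meas.py 22 66 79; python3 w2t.py 0 0 -1
```

```text
22.95 [ 608.605 -147.179  209.709] [0.854 0.055 1.434] 33.55452418236756 [-0.012 -0.185  0.005]
plane [-0.006 -0.    73.867] 1597
tool shift units [-0.0005  0.0003  0.02  ] force [ 0.3 -0.1  1.6] pos [ 609.04 -147.18  209.49] z axis [-0.0257 -0.0179 -0.9995]
```

View pics/w22z.png

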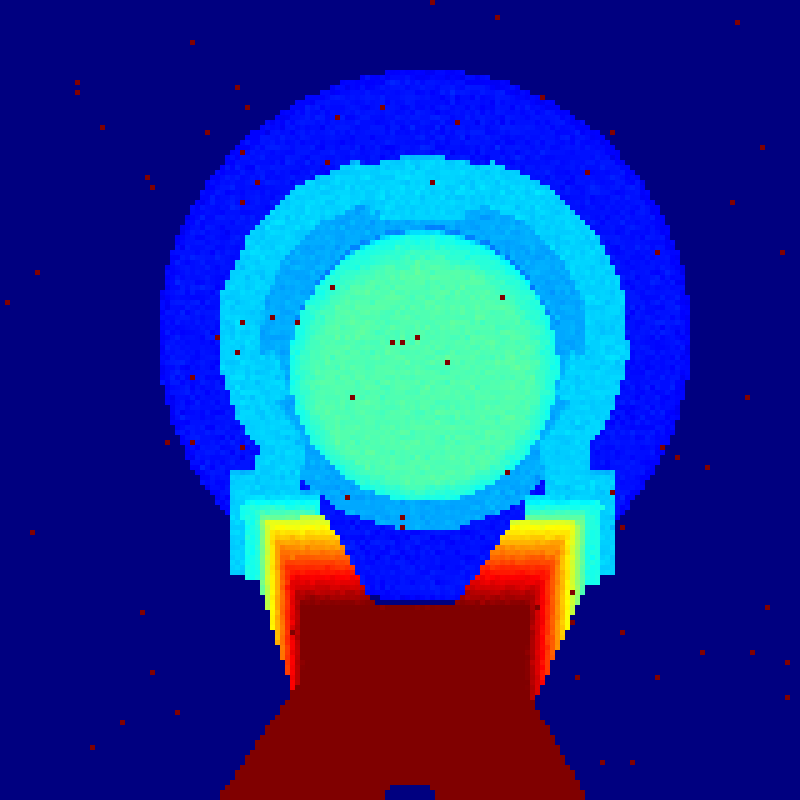

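Call:
{"api": "servo_tool", "payload": {"increments": [[0.048,0,0.02,0,-0.25,0,-0.225],[0.02,0,0.01,0,-0.1,0,-0.225],[0,0,0,0,0,0,-0.225]]}}

```text
time_s: 23.42
tool_pos: [605.6, -147.2, 208.0]
eef_rot: [[-1.0, -0.021, -0.001], [-0.021, 1.0, -0.017], [0.002, -0.017, -1.0]]
force: [0.1, -0.5, 2.8]
opening: 33.3
```

```bash
python3 meas.py 23 66 79; python3 w2t.py 0 0 -1; python3 spin.py w23 | grep -v circle
```

```text
23.425 [ 605.577 -147.248  208.007] [ 0.138 -0.517  2.804] 33.264686369497795 [ 0.054 -0.136  0.015]
plane [-0.028 -0.    73.175] 1604
tool shift units [-0.      0.0003  0.02  ] force [-0.1  0.4  3.3] pos [ 605.81 -147.25  207.95] z axis [-0.0013 -0.0175 -0.9998]
plate 12.15
pulley 54.42
washer 72.77
shaft 86.13
shaft top 86.55
```

Call:
{"api": "servo_tool", "payload": {"increments": [[0.048,0,0.015,0,-0.25,0,-0.225],[0.048,0,0.015,0,-0.25,0,-0.225],[0.012,0,0,0,-0.06,0,-0.225],[0,0,0,0,0,0,-0.225]]}}

```text
time_s: 24.02
tool_pos: [600.1, -147.4, 206.6]
eef_rot: [[-0.999, -0.021, 0.039], [-0.021, 1.0, -0.017], [-0.039, -0.017, -0.999]]
force: [0.9, 0.1, 5.1]
opening: 33.7
```

```bash
python3 meas.py 24 64 79; python3 w2t.py 0 0 -1
```

```text
24.025 [ 600.126 -147.395  206.635] [0.864 0.137 5.051] 33.69867636137705 [ 0.03  -0.087  0.032]
plane [-0.029  0.004 72.3  ] 1640
tool shift units [0.0008 0.0003 0.02  ] force [-0.1  0.1  5.5] pos [ 600.2  -147.36  206.6 ] z axis [ 0.0388 -0.0166 -0.9991]
```

View pics/w24z.png

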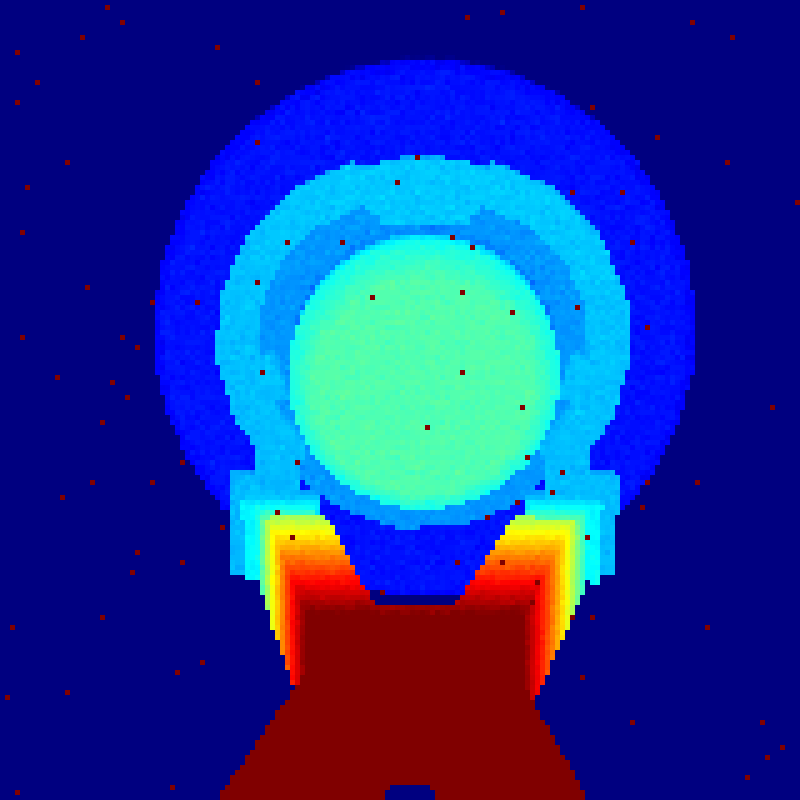

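View pics/s24c.png

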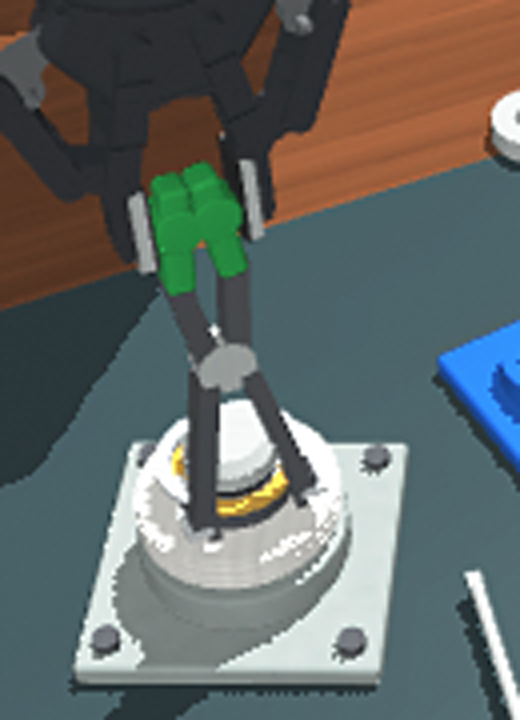

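Call:
{"api": "servo_tool", "payload": {"increments": [[0.048,0,0.002,0,-0.25,0,-0.225],[0.048,0,0.002,0,-0.25,0,-0.225],[0,0,0.006,0,0,0,-0.225],[0,0,0,0,0,0,-0.225]]}}

```text
time_s: 24.62
tool_pos: [595.5, -147.5, 206.0]
eef_rot: [[-0.997, -0.021, 0.074], [-0.022, 1.0, -0.016], [-0.074, -0.017, -0.997]]
force: [-0.4, 0.5, 6.4]
opening: 33.6
```

```bash
python3 meas.py 25 64 79; python3 w2t.py 0 0 -1
```

```text
24.625 [ 595.456 -147.464  206.012] [-0.424  0.459  6.443] 33.59440994767337 [ 0.058 -0.09   0.034]
plane [-0.021  0.002 71.835] 1647
tool shift units [0.0015 0.0003 0.0199] force [0.2 0.5 6.2] pos [ 595.5  -147.45  205.98] z axis [ 0.0738 -0.0159 -0.9971]
```

Call:
{"api": "servo_tool", "payload": {"increments": [[-0.006,0,0.016,0,0,0,-0.17],[-0.006,0,0.016,0,0,0,-0.12],[0,0,0,0,0,0,-0.12]]}}

```text
time_s: 25.1
tool_pos: [596.4, -147.7, 204.6]
eef_rot: [[-0.997, -0.02, 0.074], [-0.022, 1.0, -0.016], [-0.074, -0.018, -0.997]]
force: [-0.9, -0.2, 8.0]
opening: 37.7
```

```bash
python3 meas.py 26 64 79
```

```text
25.1 [ 596.426 -147.738  204.645] [-0.899 -0.212  8.007] 37.663010112164045 [-0.085  0.02  -0.005]
plane [-0.024  0.001 70.966] 1604
```

View pics/w26z.png

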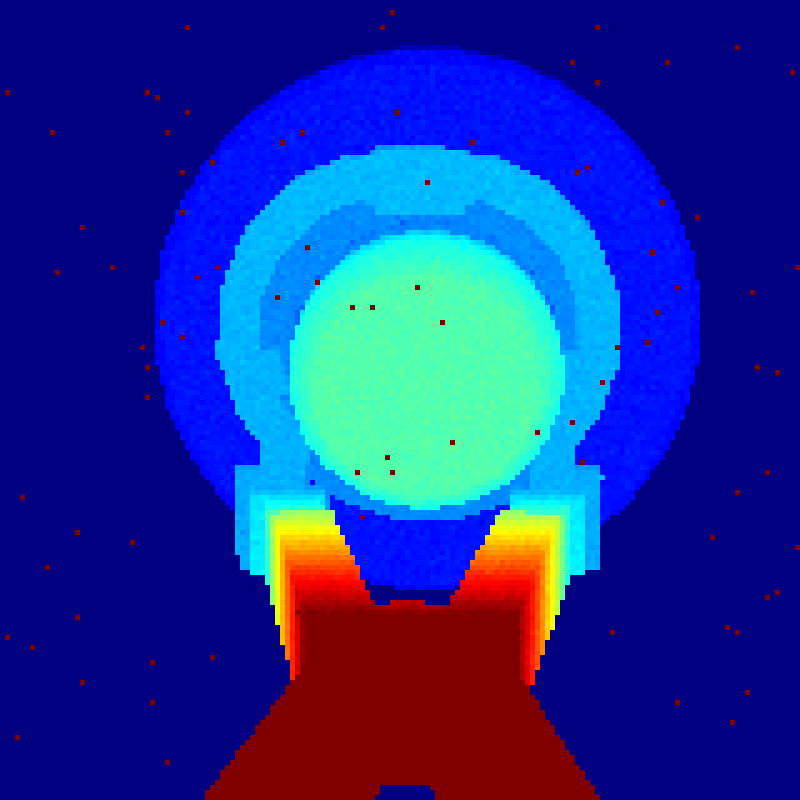

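Call:
{"api": "servo_tool", "payload": {"increments": [[-0.009,0,0.006,0,0,0,-0.06],[-0.009,0,0.014,0,0,0,0.0],[0,0,0,0,0,0,0.0]]}}

```text
time_s: 25.58
tool_pos: [597.4, -147.5, 203.8]
eef_rot: [[-0.997, -0.021, 0.074], [-0.022, 1.0, -0.016], [-0.074, -0.018, -0.997]]
force: [0.9, 1.4, 8.2]
opening: 42.7
```

```bash
python3 meas.py 27 64 79
```

```text
25.575 [ 597.411 -147.518  203.799] [0.945 1.409 8.179] 42.73882291518241 [ 0.079  0.053 -0.072]
plane [-0.019  0.002 70.709] 1501
```

View pics/w27z.png

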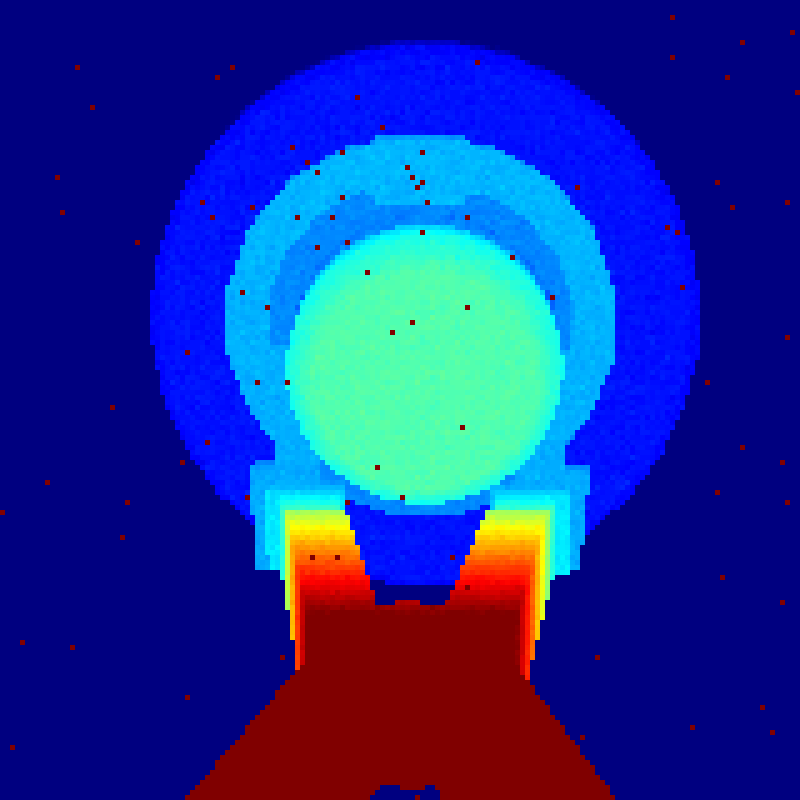

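Call:
{"api": "servo_tool", "payload": {"increments": [[-0.025,0,0.002,0,0,0,0.06],[-0.025,0,0.006,0,0,0,0.12],[0,0,0,0,0,0,0.12]]}}

```text
time_s: 26.05
tool_pos: [599.8, -147.3, 203.4]
eef_rot: [[-0.997, -0.021, 0.074], [-0.022, 1.0, -0.016], [-0.074, -0.017, -0.997]]
force: [-1.1, 0.1, 8.0]
opening: 48.1
```

```bash
python3 meas.py 28 64 79
```

```text
26.05 [ 599.843 -147.343  203.435] [-1.061  0.101  7.956] 48.0674003987962 [ 0.23   0.088 -0.092]
plane [-0.027  0.001 71.516] 1463
```

View pics/w28z.png

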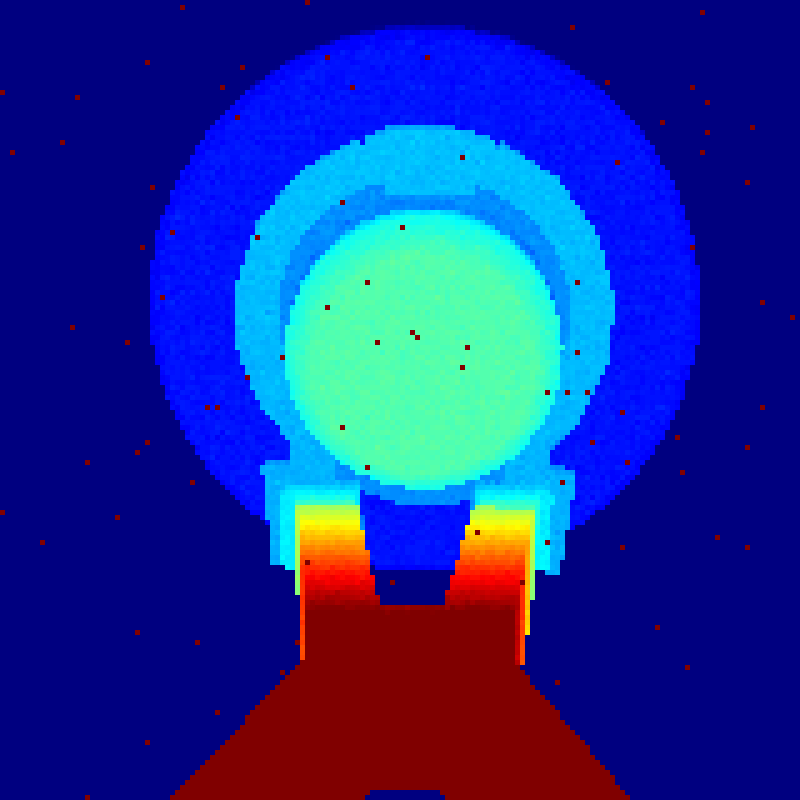

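Call:
{"api": "servo_tool", "payload": {"increments": [[-0.02,0,0.01,0,0,0,0.18],[-0.02,0,0.01,0,0,0,0.23],[0,0,0,0,0,0,0.23]]}}

```text
time_s: 26.52
tool_pos: [601.7, -147.4, 202.3]
eef_rot: [[-0.997, -0.021, 0.073], [-0.022, 1.0, -0.016], [-0.073, -0.017, -0.997]]
force: [-1.1, 0.6, 5.4]
opening: 52.4
```

```bash
python3 meas.py 29 64 79
```

```text
26.525 [ 601.723 -147.372  202.322] [-1.1    0.588  5.431] 52.36983447310157 [0.124 0.035 0.001]
plane [-0.037 -0.    71.884] 1520
```

View pics/w29z.png

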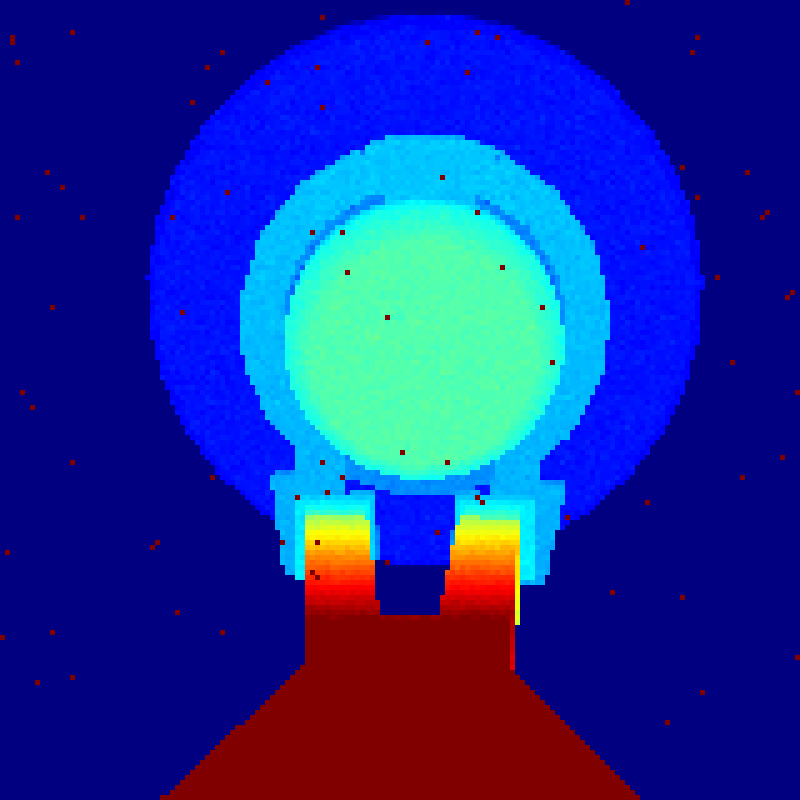

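View pics/s29c.png

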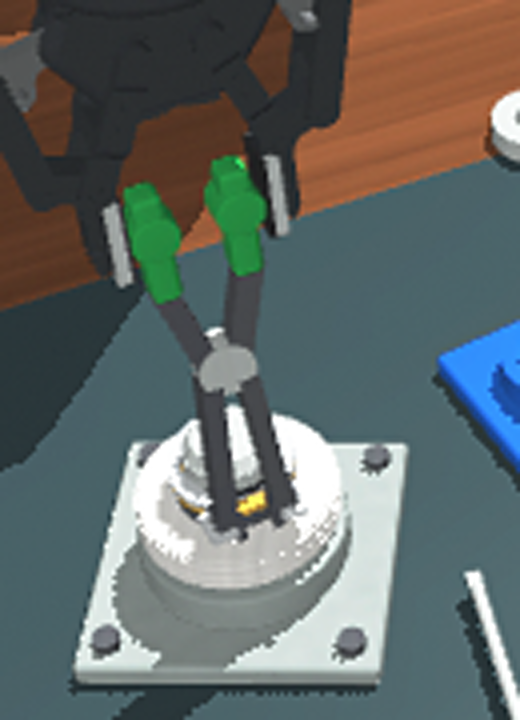

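Call:
{"api": "servo_tool", "payload": {"increments": [[-0.01,0,0.01,0,0,0,0.28],[-0.01,0,0.01,0,0,0,0.34],[-0.01,0,0.005,0,0,0,0.38],[0,0,0,0,0,0,0.39]]}}

```text
time_s: 27.12
tool_pos: [603.2, -147.5, 200.9]
eef_rot: [[-0.997, -0.021, 0.073], [-0.022, 1.0, -0.016], [-0.072, -0.017, -0.997]]
force: [0.0, 0.1, 4.6]
opening: 59.4
```

```bash
python3 meas.py 30 64 79
```

```text
27.125 [ 603.22  -147.465  200.905] [0.021 0.115 4.646] 59.365433498486375 [-0.037  0.06  -0.008]
plane [-0.024 -0.    72.104] 1674
```

View pics/w30z.png

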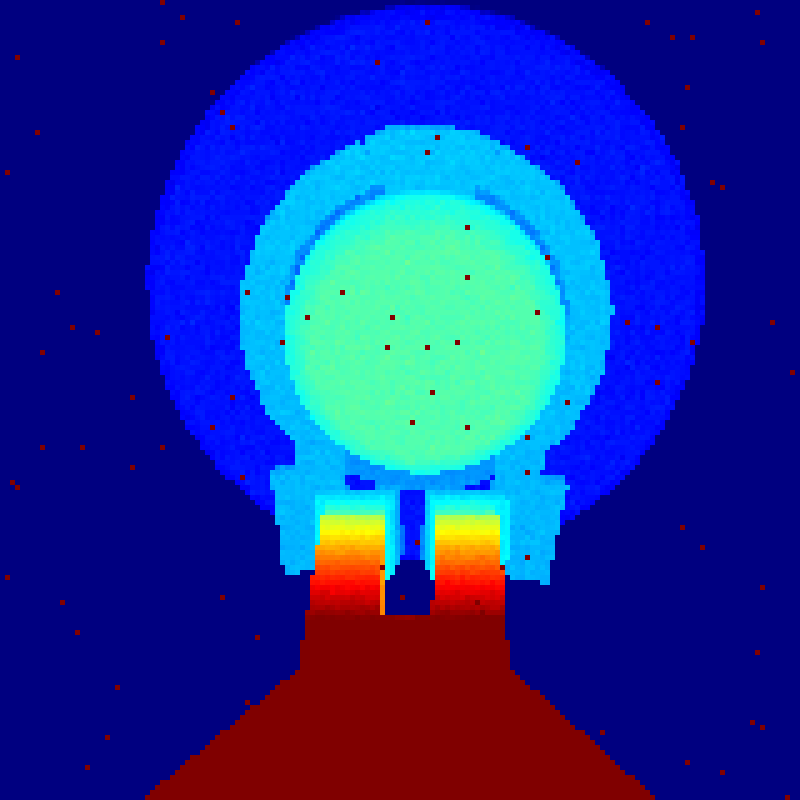

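View pics/s30c.png

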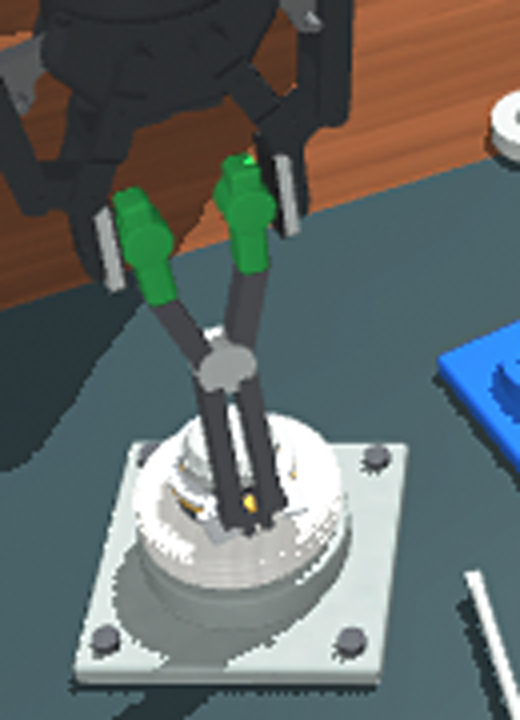

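Call:
{"api": "servo_tool", "payload": {"increments": [[-0.004,-0.001,-0.04,0,0,0,0.38],[-0.004,-0.001,-0.06,0,0,0,0.38],[-0.009,-0.002,-0.12,0,0,0,0.38],[0,0,0,0,0,0,0.38]]}}

```text
time_s: 27.72
tool_pos: [603.7, -147.4, 212.2]
eef_rot: [[-0.997, -0.021, 0.073], [-0.022, 1.0, -0.016], [-0.072, -0.017, -0.997]]
force: [-0.1, 0.3, -2.7]
opening: 59.1
```

```bash
python3 meas.py 31 64 79; python3 spin.py w31
```

```text
27.725 [ 603.711 -147.433  212.205] [-0.063  0.268 -2.691] 59.11036397464322 [0.055 0.076 0.033]
plane [-0.003 -0.001 72.369] 1658
plate 11.94
pulley 54.21
washer 72.27
shaft 85.97
shaft top 86.29
pulley circle [ 583.36 -145.91   42.88]
shaft circle@82 [ 583.24 -145.83   19.47]
```

View pics/w31z.png

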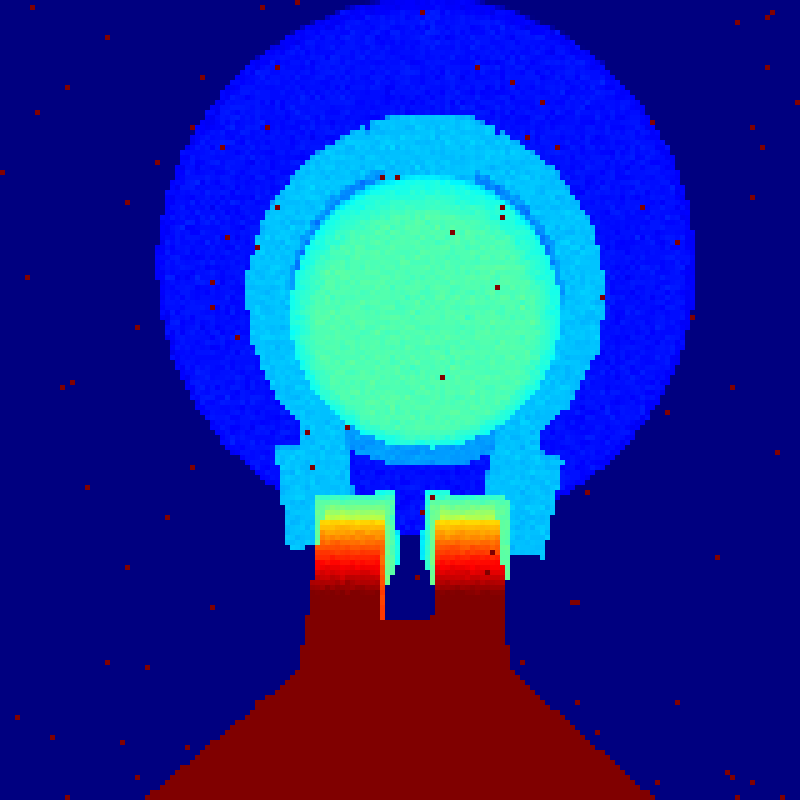

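View pics/w31c.png

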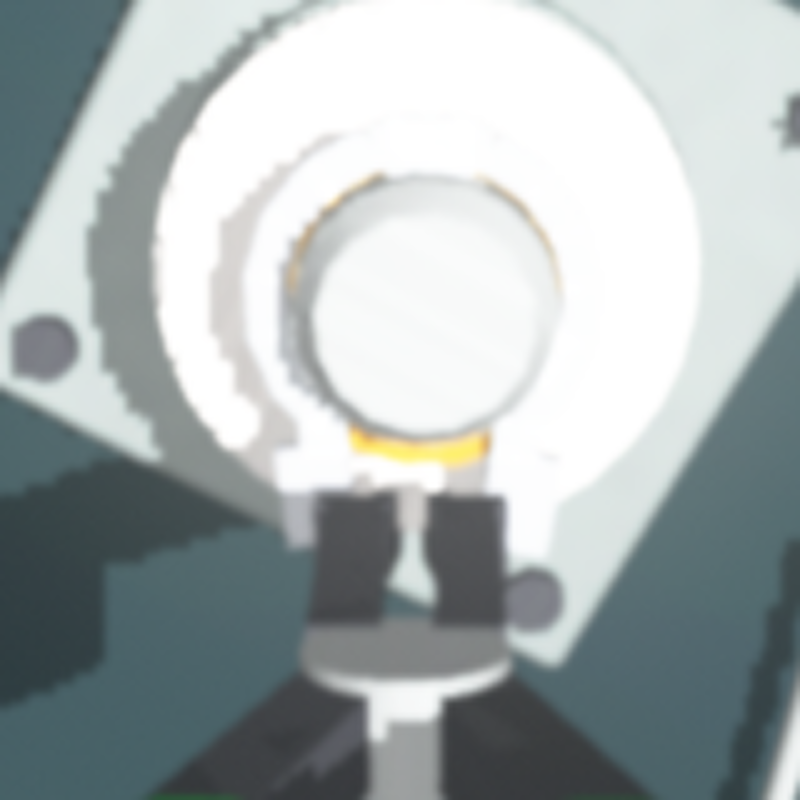

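Call:
{"api": "servo_tool", "payload": {"increments": [[-0.01,0,-0.3,0,0.35,0.1,0.37],[0,0,-0.35,0,0.35,0.1,0.37],[0,0.2,-0.35,0,0.35,0.1,0.37],[0.05,0.4,-0.02,0,0,0,0.37],[0.08,0.7,-0.02,0,0,0,0.37],[0.1,0.75,-0.02,0,0,0,0.37],[0.1,0.8,-0.02,0,0,0,0.37],[0.1,0.8,-0.02,0,0,0,0.37],[0.1,0.8,-0.02,0,0,0,0.37],[0.1,0.8,-0.02,0,0,0,0.37],[0.1,0.8,-0.01,0,0,0,0.37],[0.05,0.7,-0.01,0,0,0,0.37],[0.03,0.6,0,0,0,0,0.37],[0,0.3,0,0,0,0,0.37],[0,0.09,0,0,0,0,0.37],[0,0,0,0,0,0,0.37],[0,0,0,0,0,0,0.37]]}}

```text
time_s: 29.95
tool_pos: [561.4, 239.6, 263.5]
eef_rot: [[-1.0, 0.001, -0.001], [0.001, 1.0, -0.017], [0.001, -0.017, -1.0]]
force: [-0.3, -0.5, -2.5]
opening: 58.7
```

Run:
```python
from h import *
np.set_printoptions(suppress=True,precision=3)
s=r.get_state(); print(s['time_s'],s['tool_pos'],s['force'],s['opening'],s['ft_torque']);print(s['eef_rot'])
snap('wrist','w32'); snap('scene','s32'); crop('s32',310,20,420,220,3.5,'s32c')
crop('w32',220,110,340,260,5,'w32c')
z=load('w32');C=cloud(z);print('cam',(-z['R'].T@z['t']).round(1))
for v in range(188,232,3): print(v,[C[v,u].round(1).tolist() for u in (266,271,288,294)])
```

```text
29.95 [561.366 239.553 263.505] [-0.282 -0.509 -2.549] 58.70987718015938 [-0.024 -0.075 -0.012]
[[-1.     0.001 -0.001]
 [ 0.001  1.    -0.017]
 [ 0.001 -0.017 -1.   ]]
cam [491.7 242.1 406.4]
188 [[573.4, 224.7, 72.8], [573.7, 229.3, 71.7], [573.5, 245.0, 72.4], [573.9, 250.6, 70.6]]
191 [[558.9, 228.2, 141.6], [559.3, 231.9, 139.9], [559.2, 244.4, 139.8], [559.0, 248.9, 140.8]]
194 [[556.7, 229.1, 158.7], [556.6, 232.6, 158.7], [556.7, 244.3, 158.1], [556.3, 248.4, 159.8]]
197 [[556.3, 229.6, 167.8], [556.6, 232.9, 166.7], [491.7, 242.1, 406.4], [556.5, 248.2, 166.7]]
200 [[556.5, 229.9, 174.7], [556.7, 233.1, 173.8], [556.6, 244.2, 174.1], [556.5, 248.1, 174.2]]
203 [[556.7, 230.2, 181.1], [556.2, 233.4, 182.7], [556.5, 244.1, 181.3], [556.4, 247.9, 181.8]]
206 [[556.5, 230.6, 188.4], [556.6, 233.6, 188.1], [556.3, 244.1, 188.7], [556.5, 247.8, 187.8]]
209 [[556.2, 230.9, 195.6], [556.5, 233.9, 194.6], [556.2, 244.0, 195.3], [556.2, 247.6, 195.3]]
212 [[556.3, 231.2, 201.1], [556.0, 234.2, 202.0], [556.2, 244.0, 201.2], [556.2, 247.5, 201.1]]
215 [[556.2, 231.5, 207.2], [556.2, 234.3, 207.1], [556.1, 243.9, 207.2], [556.6, 247.4, 205.6]]
218 [[556.4, 231.8, 212.0], [556.5, 234.5, 211.4], [556.8, 243.9, 210.4], [556.2, 247.2, 212.1]]
221 [[556.3, 232.0, 217.4], [556.5, 234.7, 216.6], [556.5, 243.9, 216.4], [556.4, 247.1, 216.8]]
224 [[556.3, 232.3, 222.3], [556.8, 234.8, 220.8], [556.0, 243.8, 222.9], [556.5, 247.0, 221.4]]
227 [[557.6, 232.3, 223.2], [556.8, 235.0, 225.3], [556.6, 243.8, 225.7], [557.6, 247.0, 222.9]]
230 [[557.4, 232.6, 228.4], [558.0, 235.1, 226.6], [558.1, 243.8, 226.2], [558.1, 246.9, 226.1]]
```

View pics/w32c.png

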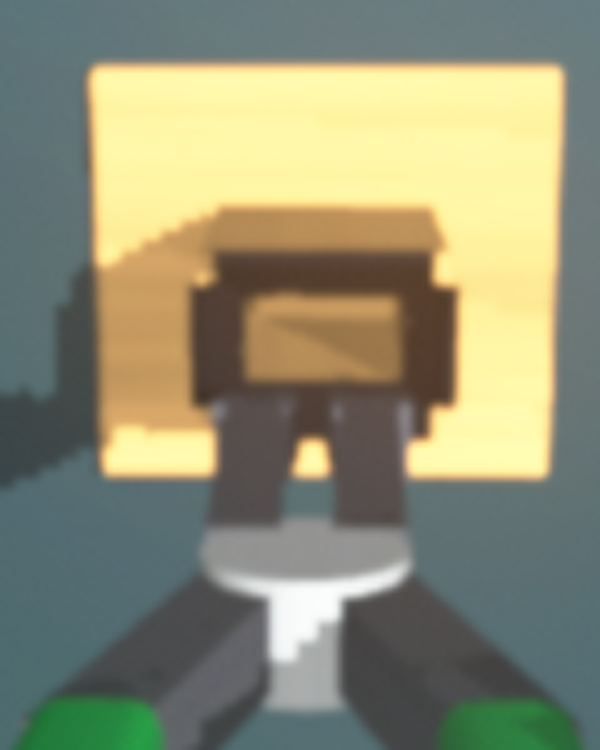

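View pics/s32c.png

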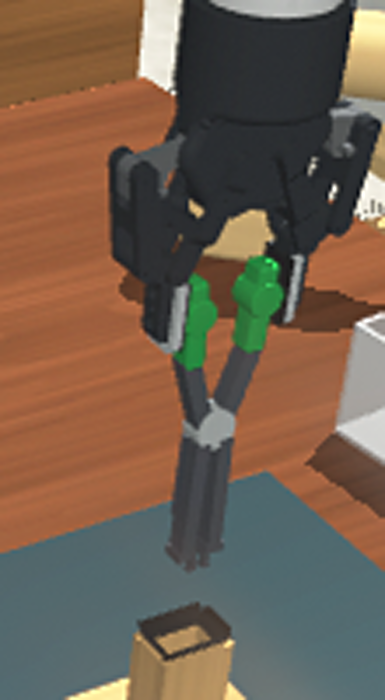

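Run:
```python
from h import *
z=load('w32')
f=lambda p:(220+p[0]/5-.5+.1,110+p[1]/5-.5+.1)
W=lambda p,h:ray(z,*f(p),h).round(1)
print('plates',[W(p,77)[:2].tolist() for p in [(325,252),(325,288),(192,345),(457,345),(435,405),(425,437),(217,260),(435,260)]])
print('well floor-ish edges@8',[W(p,8)[:2].tolist() for p in [(245,340),(403,340),(325,295)]])
print('base',[W(p,8)[:2].tolist() for p in [(90,67),(562,67),(550,476),(102,476)]])
for h in (132,136,140): print(h,[W(p,h)[:2].tolist() for p in [(216,402),(412,402),(312,402)]])
print('pivot',[W(p,215)[:2].tolist() for p in [(202,550),(412,548)]], W((305,540),215))
C=cloud(z); Z=C[...,2]
m=(abs(Z-77)<4); v,u=np.nonzero(m[150:215,240:330]); P=C[150:215,240:330][m[150:215,240:330]]; print(len(P),P.min(0),P.max(0),np.percentile(P,[2,98],axis=0))
```

```text
plates [[546.6, 241.8], [553.1, 241.8], [563.7, 217.7], [563.5, 265.8], [574.7, 262.0], [580.8, 260.3], [548.1, 222.4], [548.0, 261.5]]
well floor-ish edges@8 [[577.6, 224.3], [577.5, 258.9], [567.5, 241.8]]
base [[518.9, 192.0], [518.8, 291.3], [608.4, 292.2], [608.8, 191.9]]
132 [[560.5, 225.3], [560.4, 255.2], [560.5, 239.9]]
136 [[559.5, 225.5], [559.4, 255.0], [559.4, 240.0]]
140 [[558.5, 225.8], [558.4, 254.8], [558.4, 240.0]]
pivot [[556.3, 228.6], [555.9, 251.5]] [555.1 239.9 215. ]
808 [546.37085208 217.47705838  73.03632382] [582.14195756 266.06222905  80.22809525] [[546.52935462 217.75455723  73.20043718]
 [580.36658244 265.68816455  79.34824422]]
```

Call:
{"api": "servo_tool", "payload": {"increments": [[0.008,0.03,0,0,0,0,0.37],[0,0.01,0.4,0,0,0,0.37],[0,0.01,0.4,0,0,0,0.37],[0,0.006,0.3,0,0,0,0.37],[0,0.004,0.2,0,0,0,0.37],[0,0,0,0,0,0,0.37]]}}

```text
time_s: 30.8
tool_pos: [560.5, 242.1, 197.9]
eef_rot: [[-1.0, 0.0, -0.002], [0.0, 1.0, -0.017], [0.002, -0.017, -1.0]]
force: [-0.1, -0.7, -1.4]
opening: 58.5
```

Run:
```python
from h import *
np.set_printoptions(suppress=True,precision=3)
s=r.get_state(); print(s['time_s'],s['tool_pos'],s['force'],s['opening'],s['ft_torque'])
snap('wrist','w33'); snap('scene','s33'); crop('s33',310,60,420,250,3.5,'s33c')
crop('w33',220,110,340,260,5,'w33c')
```

```text
30.8 [560.508 242.081 197.853] [-0.072 -0.727 -1.406] 58.519757865608156 [-0.31   0.033 -0.006]
```

View pics/w33c.png

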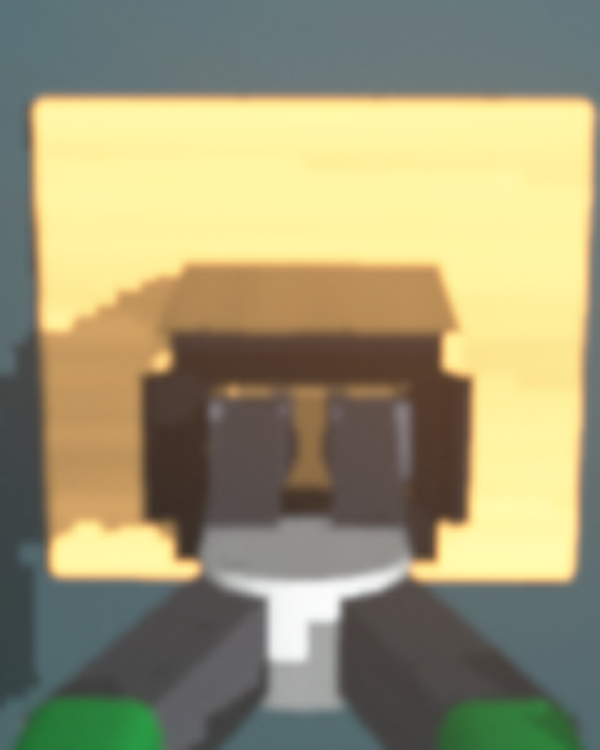

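View pics/s33c.png

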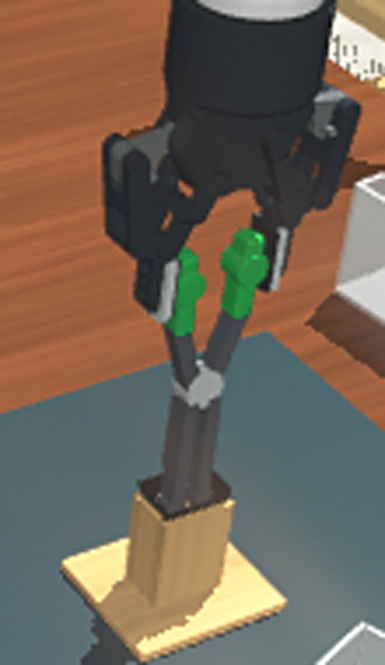

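Call:
{"api": "servo_tool", "payload": {"increments": [[0,0,0,0,0,0,0.41],[0,0.003,0.15,0,0,0,0.41],[0,0.003,0.15,0,0,0,0.41]]}}

```text
time_s: 31.28
tool_pos: [560.8, 242.6, 183.0]
eef_rot: [[-1.0, 0.0, -0.001], [0.0, 1.0, -0.016], [0.001, -0.016, -1.0]]
force: [0.6, 0.3, -2.2]
opening: 60.6
```

Call:
{"api": "servo_tool", "payload": {"increments": [[0,0.003,0.2,0,0,0,0.41],[0,0.003,0.2,0,0,0,0.41],[0,0,0,0,0,0,0.41]]}}

```text
time_s: 31.65
tool_pos: [560.2, 242.2, 162.2]
eef_rot: [[-1.0, 0.0, -0.003], [0.0, 1.0, -0.017], [0.003, -0.017, -1.0]]
force: [0.3, 0.5, -2.3]
opening: 60.4
```

Call:
{"api": "servo_tool", "payload": {"increments": [[0,0.003,0.15,0,0,0,0.41],[0,0.002,0.11,0,0,0,0.41],[0,0,0,0,0,0,0.41]]}}

```text
time_s: 32.02
tool_pos: [560.5, 242.4, 149.9]
eef_rot: [[-1.0, 0.0, -0.002], [0.0, 1.0, -0.017], [0.002, -0.017, -1.0]]
force: [-0.5, -0.2, -1.6]
opening: 59.9
```

Call:
{"api": "servo_tool", "payload": {"increments": [[0,0,0.03,0,0,0,0.41],[0,0,0,0,0,0,0.41]]}}

```text
time_s: 32.28
tool_pos: [560.8, 242.5, 149.0]
eef_rot: [[-1.0, 0.0, -0.001], [0.0, 1.0, -0.017], [0.001, -0.017, -1.0]]
force: [-0.0, 0.1, -1.8]
opening: 60.2
```

Call:
{"api": "servo_tool", "payload": {"increments": [[0,0,0.03,0,0,0,0.41],[0,0,0,0,0,0,0.41]]}}

```text
time_s: 32.52
tool_pos: [560.7, 242.4, 147.3]
eef_rot: [[-1.0, 0.0, -0.001], [0.0, 1.0, -0.017], [0.001, -0.017, -1.0]]
force: [0.2, 0.1, -1.2]
opening: 60.1
```

Call:
{"api": "servo_tool", "payload": {"increments": [[0,0,0.03,0,0,0,0.41],[0,0,0,0,0,0,0.41]]}}

```text
time_s: 32.78
tool_pos: [560.8, 242.4, 145.9]
eef_rot: [[-1.0, 0.0, -0.001], [0.0, 1.0, -0.017], [0.001, -0.017, -1.0]]
force: [-0.1, 0.3, -1.2]
opening: 60.2
```

Call:
{"api": "servo_tool", "payload": {"increments": [[0,0,0.02,0,0,0,0.41],[0,0,0,0,0,0,0.41]]}}

```text
time_s: 33.02
tool_pos: [561.2, 242.5, 145.7]
eef_rot: [[-1.0, 0.0, 0.001], [0.0, 1.0, -0.016], [-0.001, -0.016, -1.0]]
force: [0.4, -0.3, 4.7]
opening: 59.8
```

Call:
{"api": "servo_tool", "payload": {"increments": [[0,0,0,0,0,0,0.45],[0,0,0,0,0,0,0.5],[0,0,0,0,0,0,0.6],[0,0,0,0,0,0,0.8],[0,0,0,0,0,0,1],[0,0,0,0,0,0,1]]}}

```text
time_s: 33.78
tool_pos: [560.7, 242.4, 144.8]
eef_rot: [[-1.0, 0.0, -0.001], [0.0, 1.0, -0.017], [0.001, -0.017, -1.0]]
force: [-0.2, -0.1, -0.2]
opening: 85.2
```

Run:
```python
from h import *
np.set_printoptions(suppress=True,precision=3)
s=r.get_state(); print(s['time_s'],s['tool_pos'],s['force'],s['opening'],s['ft_torque'])
snap('wrist','w34'); snap('scene','s34'); crop('s34',310,110,420,250,5,'s34c')
```

```text
33.775 [560.69  242.387 144.844] [-0.224 -0.106 -0.239] 85.15959313220256 [0.019 0.031 0.043]
```

View pics/w34.png

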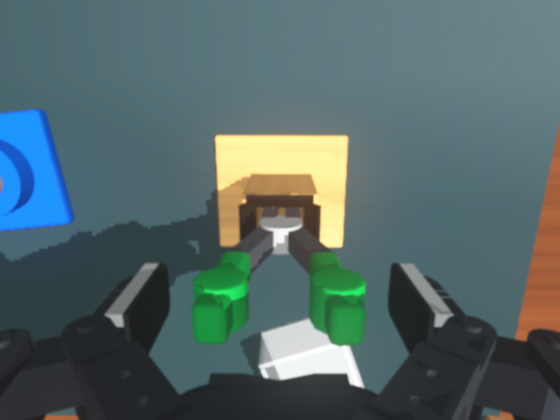

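View pics/s34c.png

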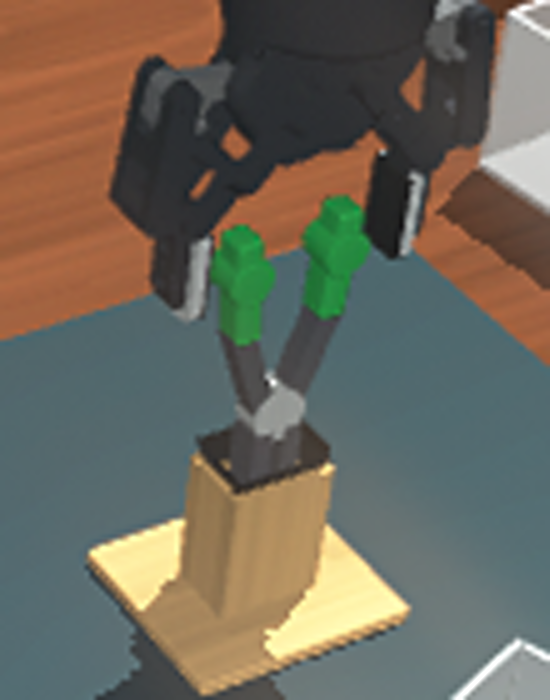

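Call:
{"api": "servo_tool", "payload": {"increments": [[0,-0.003,-0.2,0,0,0,1],[0,-0.01,-0.5,0,0,0,1],[0,-0.01,-0.6,0,0,0,1],[0,-0.01,-0.6,0,0,0,1],[0,-0.01,-0.4,0,0,0,1],[0,0,0,0,0,0,1]]}}

```text
time_s: 34.62
tool_pos: [561.6, 242.5, 262.0]
eef_rot: [[-1.0, 0.0, 0.002], [0.0, 1.0, -0.015], [-0.002, -0.015, -1.0]]
force: [0.2, -0.1, -0.7]
opening: 85.1
```

Run:
```python
from h import *
np.set_printoptions(suppress=True,precision=3)
s=r.get_state(); print(s['time_s'],s['tool_pos'],s['force'],s['opening'])
snap('wrist','w35'); snap('scene','s35'); snap('top','t35'); crop('s35',310,110,420,250,4,'s35c'); crop('s35',130,235,240,340,6,'s35d'); crop('t35',330,175,430,275,7,'t35c')
z=load('w35');C=cloud(z);im=z['im'].astype(int)
g=(im[...,1]>im[...,0]+60)&(im[...,1]>im[...,2]+60)&(C[...,2]>182)
for a in (C[g][C[g][:,1]<241],C[g][C[g][:,1]>241]): print('handle top',len(a),np.median(a,0).round(1))
```

```text
34.625 [561.559 242.467 261.956] [ 0.22  -0.081 -0.693] 85.14255078487322
handle top 359 [560.8 220.6 183.7]
handle top 368 [560.5 264.1 183.7]
```

View pics/s35.png

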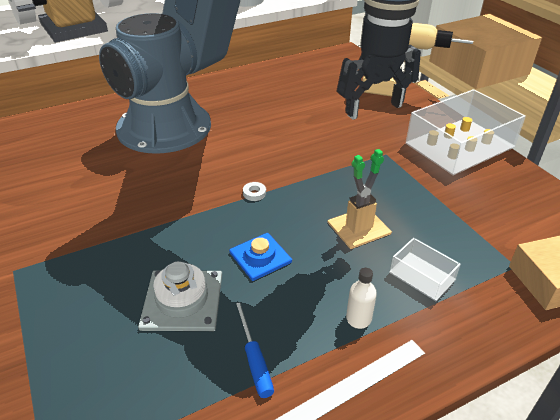

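View pics/s35d.png

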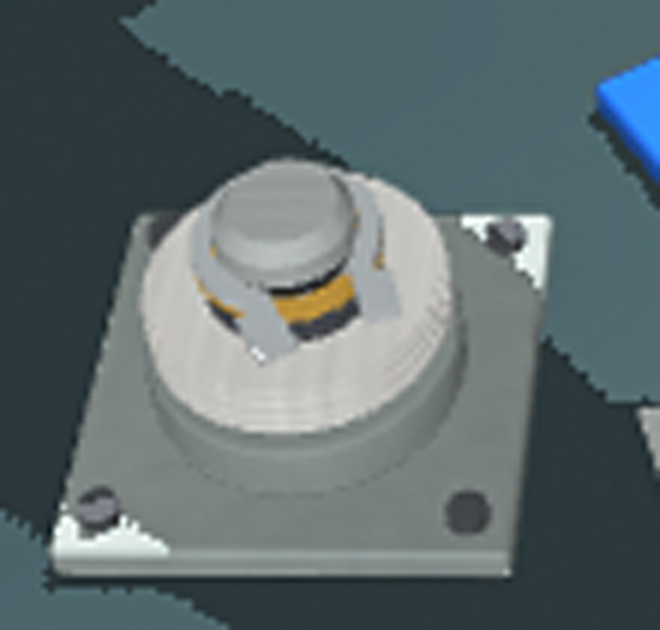

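View pics/t35c.png

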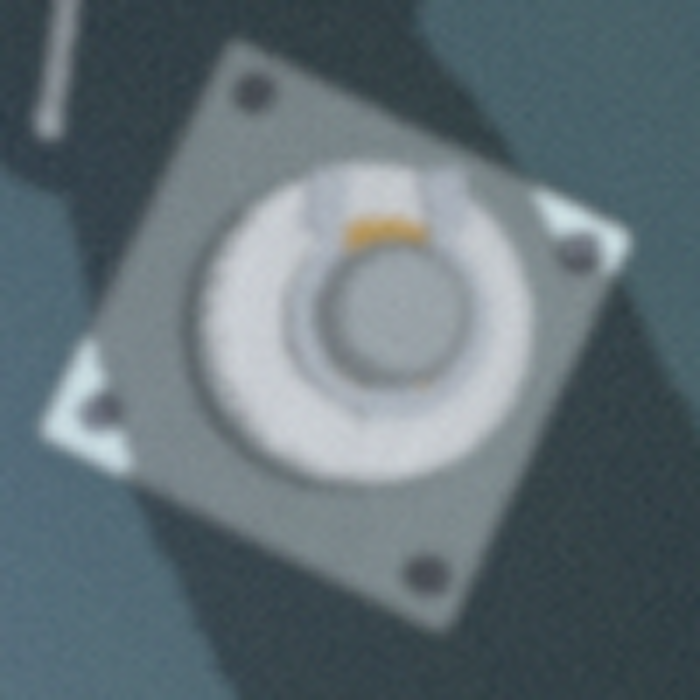

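Run:
```python
from h import *; from onp import on
from scipy.optimize import least_squares
c=np.array([-0.003,-0.001,72.37])
o=on('w31',dict(earLi=(352,470),earRi=(486,470),earLo=(277,460),earRo=(563,465),nL=(350,455),nR=(490,455)),c)
z=load('w31');C=cloud(z);Z=cv2.medianBlur(C[...,2].astype(np.float32),3)
m=np.zeros(Z.shape,np.uint8); m[100:195,235:330]=(Z>71)[100:195,235:330]
cs,_=cv2.findContours(m,cv2.RETR_EXTERNAL,cv2.CHAIN_APPROX_NONE); p=max(cs,key=cv2.contourArea)[:,0]
P=np.array([ray(z,u,v,72.4)[:2] for u,v in p]); a=np.degrees(np.arctan2(P[:,1]+145.8,P[:,0]-583.3)); P=P[abs(a)>65]
print('ring outer',least_squares(lambda q:np.hypot(P[:,0]-q[0],P[:,1]-q[1])-q[2],[583,-145,27],loss='soft_l1').x.round(2))
# initial closed gap measured same way on w8
z=load('w8')
for t,h in (('w8',32.2),):
    c=np.array([0,0,h]); on(t,dict(earLi=(318,490),earRi=(510,490),earLo=(215,512),earRo=(610,510)),c,x0=220,y0=110,s=6.6)
# bystanders compare
for n in ('top',):
    A=load('top0')['im'].astype(int);B=load('t35')['im'].astype(int)
    cv2.imwrite('pics/cmp.png',cv2.cvtColor(np.vstack([A[90:200,120:400],B[90:200,120:400]]).astype(np.uint8),cv2.COLOR_RGB2BGR))
```

```text
earLi [ 610.  -156.5   72.3]
earRi [ 609.5 -135.5   72.3]
earLo [ 608.7 -168.2   72.3]
earRo [ 608.3 -123.6   72.3]
nL [ 607.6 -156.8   72.3]
nR [ 607.  -135.    72.3]
ring outer [ 582.71 -145.8    26.73]
earLi [571.2  13.4  32.2]
earRi [570.6  35.4  32.2]
earLo [574.1   1.6  32.2]
earRo [572.7  46.9  32.2]
```

View pics/cmp.png

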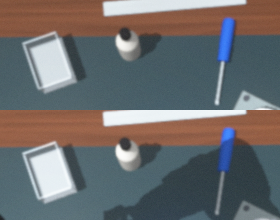

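```bash
python3 -c "
from cell import r
print(r.sign_off()); s=r.get_state(); print(s['time_s'],s['force'])"
```

```text
the job is handed in; nothing more can be done
None
the job is handed in; nothing more can be done
```

The ring is closed in the shaft groove, the pliers are back upright in their holder, and the job was handed in at about 35 s of the 67 s allowed. Sign-off gives no verdict, so what follows is my own last checks.

**What I did:** I spread the ring to about 37 mm, an image estimate from several edges that ranged from 36 to 39 mm. I lowered it over the shaft and pressed the washer 2 to 4 mm with at most about 10.5 N. I let it close there, backing the pliers out as it did.

**Last checks:**
- **Ring:** The ear gap measures about 21 mm, while the same method read about 22 mm on the closed ring at the start. The ring is level to 0.003 rad and about 0.6 mm from the shaft axis. Its top is about 72.4 mm above the base underside, at the groove's upper side. The washer is about 2 mm down, which should load the ring with about 7 N. I worked that load out from the spring figures; I did not measure it.
- **Pliers:** They stand on the holder floor, and the handle tops are close to where they were at the start: within about 1 mm sideways and about 2 mm lower in height.
- **Bystanders:** The bottle, bin and screwdriver look unmoved in the before and after top views. The bearing was left out of that comparison, but it sits in the same place in the scene view.
- **Robot:** The gripper is open and clear, touching nothing.

**Where things disagreed:**
- The ring drooped about 5° when lifted, then tipped ears-down as I pressed. I corrected both by pitching the pliers.
- The tips sank more while squeezing than the 2 mm stated, so I followed with several millimetres of height correction.
- Camera and measured tool positions differed by up to about 3 mm, so I aligned everything by camera measurements of one part relative to another.

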